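# Release the analyser's carriage lock with the reversible ratchet wrench

## Robot

A 7-joint arm with a two-finger parallel gripper is mounted at the origin on the work surface. World frame = base frame: x ahead of the robot, y to its left, z up, the work surface at z = 0. Lengths are in m, angles in rad, forces in N, time in s.
With the tool pointing down it reaches from about 0.4 to 0.875 m from the base axis. Payload 4.4 kg.
Tool frame: the origin (TCP) lies between the finger pads; the fingertips stand 11 mm ahead of it and the grasp point (between the pads) lies 8 mm behind it; z points along the fingers, y is the direction in which the jaws open and shut (so a half turn about z gives the same grasp; the last joint's range is limited). The gripper opens to 85 mm and grips with 20 to 120 N. Pads are 22 mm wide; open, the fingers measure 114 mm over their backs; the gripper's body (76 mm by 85 mm) begins 54 mm behind the grasp point. The pads swing forward as they close: fully open they stand 13 mm farther back than shut.
Start: joints at [-1.308, 0.628, 0.038, 1.517, -0.027, 0.996, -0.02], TCP at [0.21, 0.615, 0.207] pointing down, gripper open.
Joint ranges: [-3.06, 3.06], [-0.37, 2.12], [-1.25, 1.32], [0.18, 2.47], [-1.1, 4.24], [0.23, 1.98], [-2.94, 2.94]. Speed limits (rad/s): [2.57, 2.57, 3.14, 3.14, 3.14, 3.14, 3.14].

## Interface

Orientations are given as a unit quaternion [w, x, y, z].
In Python, from bench import get_state, read_camera, env gives the robot as it stands.
- The arm moves only by the tool step_arm, never from a script. Its argument "moves" is a list of rows, each a list of 7 numbers: the shift along the tool's x, y, z in units of 80 cm (1.0 is 80 cm), then the turn, a rotation vector about the tool's x, y, z in units of 360 degrees (1.0 is 360 degrees), then the opening, from -1 (shut) to 1 (fully open), so that 0 is half open. In form: [[tx, ty, tz, ax, ay, az, grip], ...]. A call has exactly 10 rows; each row is the pose to reach, as a shift and turn from the pose commanded when the call began, along the tool's axes at that moment, turning the shorter way round; what a row does not reach only later rows make up. A row lasts 1/10 s, in which the tool goes at most 50 mm and 8.59 degrees, less where a joint would pass 70% of its speed; a pose out of reach is approached as far as the arm can. A call with a number of a shift or a turn outside -1 to 1 is refused whole. A call with a gripper value outside its range is refused whole. The fingers move at their own pace and stop on an object; "force" is the grip in N (left out, the last holds). Time passes only in rows, so rows that repeat a pose let the fingers close, or fill a call up. It gives the time, the measured TCP pose, the force and the opening at its end, in the units of the state.
- get_state(): the state, without advancing time (a new reading comes with each control period).
- read_camera(name): name is "scene" or "side" or "wrist"; returns a dict with "image" (480x640x3 uint8, red, green, blue), "K" (3x3 intrinsics, pixels), "extrinsics" (4x4, takes a point from world to camera coordinates). Camera axes: x right, y down, z forward; pixel columns grow to the right and rows downward; lengths in m; the calibration is good to about 2 mm. A picture is of the moment at which its call begins. There is no depth.
- env.hand_in(): hands the job in, once; it reports no verdict.
The state is a dict: "clock": time; "joint_positions": joint angles; "joint_velocities": joint speeds; "tau": joint torques, N m; "tool_pos": TCP position; "tool_rot": TCP orientation; "wrist_force": force on the tool from outside, world axes, zero at the start; "wrist_torque": the same for the moment, N m; "gripper_width": finger opening in m.
Only numpy, scipy, OpenCV 4.12 (cv2) and the standard library are available. Lean on these libraries where they do the work, as an engineer would, in place of code of your own. Each camera call takes 0.05 s, during which the arm holds its last target.

## Task

The new analyser's carriage lock has to be released: lift the loose cover off its lock bolt and set it down flat and clear of the bolt (on the bench or on the analyser's flat rear top), and pull the ratchet ring wrench out from under the printer shelf. Throw the wrench's lever over so that it drives anticlockwise (loosening, seen from above), put its ring fully down on the bolt head lever side up, and only then turn the bolt anticlockwise by a good quarter turn; there may not be room to do it in one swing. Leave the wrench sitting on the bolt with the lever still set to loosen; drop nothing, and leave everything else standing where it is.

Things in the scene. Friction and masses are not known exactly. Their poses are not given: they have to be found in the camera images.
- analyser: White bench-top analyser, fixed. Origin on the bolt's axis at bench level; +x points to its rear. Front deck: top 50 mm up, x = -90 to +65, y = -120 to +120 mm. Rear housing from x = +65 to +210, same width, flat top 105 mm up. On the deck: boss round the bolt (52 mm dia, 4 high), two cover pins (6 mm dia, 6 high) at x = +22, y = +-52.
- bolt_head (a point): Dark steel hexagon bolt head standing upright on the deck's boss, 24 mm across flats, 16 mm high, hidden under the cover at first. This point is the middle of the head, 62 mm above the bench (head from 54 to 70 mm). Its x axis passes through a corner of the hexagon; it turns with the bolt.
- bolt (a joint): Turn of the lock bolt in rad, 0 at the start (tight), growing anticlockwise seen from above (loosening), end stop at 3.1. Stiff: needs about 0.15 N m and stays where it is left. A good quarter turn is over 1.5.
- cover_grip (a point): Point in the grip bar on top of the loose grey cover, 46 mm above the cover's underside and 12 mm above the lid's top face. The bar is 56 mm long along its own x, 14 mm wide (own y), 22 mm high. The cover must rise straight up about 35 mm to clear bolt and pins.
- cover: Loose grey cover over the bolt, a lid open underneath: 84 x 84 mm, 34 mm high plus grip bar, with two ears at its own x = +22, y = +-53 mm (128 mm over the ears, 4 mm thick, 9 mm holes over the deck pins), about 0.22 kg. Origin at the centre of its underside (on the bolt's axis, 50 mm up, when on its pins).
- wrench: Reversible ratcheting ring wrench, plain steel, 0.37 kg, flat on the bench, lever side up; at first its ring and lever are under the printer shelf and only the outer handle sticks out. Origin on the ring's axis at the underside. Handle along -x: 32 wide x 14 thick at 20-50 mm from the ring axis, 24 wide to 65, then 18 wide x 10 thick (3 to 13 mm up) to its round end at 217 mm.
- wrench_ring (a point): Centre of the wrench's ring, 8 mm above its underside, axes as wrench. Ring end 52 mm dia, 16 mm thick, with a 12-point opening for the 24 mm hexagon: about 0.6 mm clearance a side, fits at every 30 deg, within about 6 deg. Fully seated on the boss, this point coincides with bolt_head; left alone the handle droops a few degrees onto the deck.
- wrench_balance (a point): Point on the wrench's handle 75 mm from the ring axis, half-way up, within 3 mm of its balance point. Held far from there the wrench droops; held nearer the ring the fingers would foul the lever tab, which must stay free to move.
- wrench_end (a point): Point on the wrench's handle near its free end, 190 mm from the ring axis, half-way up.
- ring (a joint): Angle in rad (anticlockwise) of the inner 12-point ring relative to the wrench, 20 clicks a turn. At 0 a ridge of the opening lies on the wrench's x axis (ridges every 30 deg); the bolt's corners go half-way between ridges.
- lever_tab (a point): Thumb tab of the reversing lever on the wrench: a dark steel ridge 18 mm long, 6 wide, 10 high (17 to 27 mm above the wrench's underside), pivoted 29 mm from the ring axis on the handle side and pointing along the handle (its tip 49 mm from the ring axis). This point is on the tab, 15 mm from its pivot, 22 mm above the underside.
- lever (a joint): Reversing lever, rad; springs over centre to either side. Negative (-0.25, tab to the wrench's +y: left, looking from handle end to ring): drives clockwise, as found. Positive (+0.25, or from +0.1 while resting on a tooth; tab to -y, right): drives anticlockwise and clicks freely clockwise. About 0.8 N sideways on the tab snaps it over.
- riser: Low fixed shelf carrying a label printer. Origin at bench level below the middle of the board's front edge; +x points to its rear. Board 200 mm deep, 260 wide, from 62 to 74 mm above the bench, on side panels at y = +-124 mm. Printer from 60 mm behind the front edge, up to 160 mm above the bench.
- sanitiser: Bystander, loose, to be left alone: clear hand-sanitiser bottle with white cap, 56 dia x 150 high (mm); origin at the centre of its underside.
- tube_rack: Bystander, loose, to be left alone: blue tube rack with white-capped tubes, 55 (own x) x 130 (own y) x 84 high (mm); origin at the centre of its underside.
- swab_carton: Bystander, loose, to be left alone: plain brown carton, 50 (own x) x 85 (own y) x 75 high (mm); origin at the centre of its underside.
- spanner: Bystander, loose, to be left alone: ordinary solid combination spanner without any lever, 150 long, lying under the shelf beside the ratchet wrench: not the tool for this job (mm); origin at the centre of its underside.
- reagent: Bystander, loose, to be left alone: small amber jar with white cap, 36 dia x 65 high (mm); origin at the centre of its underside.
- specimen_pot: Bystander, loose, to be left alone: clear screw-top pot, 52 dia x 60 high (mm); origin at the centre of its underside.
- cassette_box: Bystander, loose, to be left alone: flat white carton, 60 (own x) x 110 (own y) x 24 high (mm); origin at the centre of its underside.

How it is judged:
On the way, in this order (a step that is already met when the one before it is completed fails the run):
1. the cover is off the bolt and rests flat, clear of it (horizontal distance between cover_grip and bolt_head above 0.09 m and height (world z) of cover_grip below 0.165 m and angle between cover_grip's own z axis and vertical below 0.12 rad and linear speed of cover below 0.03 m/s), for 0.2 s.
2. the wrench's ring is fully down on the bolt head with its lever set to loosen, the bolt not yet turned (distance between wrench_ring and bolt_head below 0.007 m and angle between wrench_ring's own z axis and vertical below 0.2 rad and value of joint lever above 0.05 rad and value of joint bolt below 0.35 rad), for 0.1 s.
At the end, for the whole second after the job is handed in: Bolt turned anticlockwise over 1.5 rad; wrench at rest on it (ring centre within 7 mm of the head's centre, tilt under 0.2 rad), lever above +0.05 rad; cover flat (0.12 rad) and still, on the bench or the analyser's rear top, its centre over 90 mm from the bolt (all of step 1 and value of joint bolt above 1.5 rad and distance between wrench_ring and bolt_head below 0.007 m and angle between wrench_ring's own z axis and vertical below 0.2 rad and value of joint lever above 0.05 rad and linear speed of wrench below 0.03 m/s); the robot touches nothing.
It fails at once if a bystander is pushed more than 30 mm (distance of any of sanitiser, tube_rack, swab_carton, spanner, reagent, specimen_pot, cassette_box from where it was at the start of the episode above 0.03 m).
It fails at once if a bystander is tipped (angle between any of sanitiser, tube_rack, swab_carton, spanner, reagent, specimen_pot, cassette_box's own z axis and vertical above 0.3 rad).
It fails at once if the cover is dropped from more than about 4 cm (linear speed of cover above 0.9 m/s and contact force between the fingers and cover below 0.1 N).
It fails at once if the wrench is dropped from more than about 4 cm (linear speed of wrench above 0.9 m/s and contact force between the fingers and wrench below 0.1 N).
It also fails if it takes over 72 s, if anything falls off the work surface, if the arm or the gripper's body presses on something with over 40 N, if the wrist force passes 120 N, or if a joint passes its speed limit or range.

## Working session

There is one attempt and no reset: what is moved stays moved. The work goes in short steps, Python scripts to look and compute and a tool call to move; the robot and the scene stay as the last step left them, time stands still between calls to the robot, and variables do not carry over. Pictures are saved under pics/ and viewed, and the job is handed in when it is done.

Besides the shell and the picture viewer there is one more tool, called as name(argument=value, ...), one argument or row to a line, values as JSON. step_arm: Moves the arm, as the interface text tells. Its arguments: {"type":"object","properties":{"moves":{"type":"array"},"force":{"type":"number"}},"required":["moves"]}

```bash
ls; mkdir -p pics; python3 - <<'E'
from bench import get_state, read_camera, env
import cv2
s=get_state(); print({k:(v if not hasattr(v,'tolist') else [round(x,3) for x in v]) for k,v in s.items()})
for n in ["scene","side","wrist"]:
    r=read_camera(n); cv2.imwrite(f"pics/{n}0.png",r["image"][:,:,::-1]); print(n,r["K"],r["extrinsics"])
E
```

```text
pics
{'clock': 0.0, 'joint_positions': [np.float64(-1.308), np.float64(0.629), np.float64(0.038), np.float64(1.518), np.float64(-0.027), np.float64(0.996), np.float64(-0.02)], 'joint_velocities': [np.float64(-0.001), np.float64(-0.001), np.float64(0.001), np.float64(0.0), np.float64(0.001), np.float64(-0.002), np.float64(-0.001)], 'tau': [np.float64(0.0), np.float64(-56.34), np.float64(1.226), np.float64(-19.344), np.float64(0.011), np.float64(0.01), np.float64(-0.0)], 'tool_pos': [np.float64(0.21), np.float64(0.615), np.float64(0.206)], 'tool_rot': [np.float64(-0.0), np.float64(0.164), np.float64(0.987), np.float64(-0.001)], 'wrist_force': [np.float64(0.529), np.float64(-1.339), np.float64(0.867)], 'wrist_torque': [np.float64(0.017), np.float64(-0.048), np.float64(0.057)], 'gripper_width': 0.08542904272526664}
scene [[509.06075215   0.         312.0766349 ]
 [  0.         509.06075215 240.99558531]
 [  0.           0.           1.        ]] [[ 0.88021027  0.47433613  0.01533342 -0.44361287]
 [ 0.41252611 -0.74873882 -0.51885681 -0.2706317 ]
 [-0.23463181  0.46302853 -0.85472364  1.38107365]
 [ 0.          0.          0.          1.        ]]
side [[497.9767415    0.         326.89329385]
 [  0.         497.9767415  240.94655856]
 [  0.           0.           1.        ]] [[ 0.91097835 -0.41239712 -0.00686033 -0.5386432 ]
 [-0.24784165 -0.5340314  -0.80832233  0.13567687]
 [ 0.32968617  0.73806441 -0.58870022  1.09143257]
 [ 0.          0.          0.          1.        ]]
wrist [[374.84795378   0.         319.98144416]
 [  0.         374.84795378 241.00316906]
 [  0.           0.           1.        ]] [[ 0.32193159  0.94676198 -0.00134606 -0.64919633]
 [ 0.90550354 -0.30748654  0.29243011 -0.03777644]
 [ 0.27644782 -0.09536135 -0.95628595  0.37904034]
 [ 0.          0.          0.          1.        ]]
```

View pics/scene0.png

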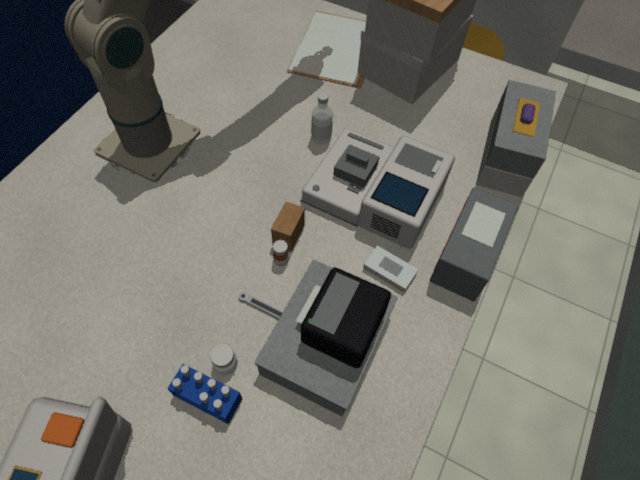

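View pics/side0.png

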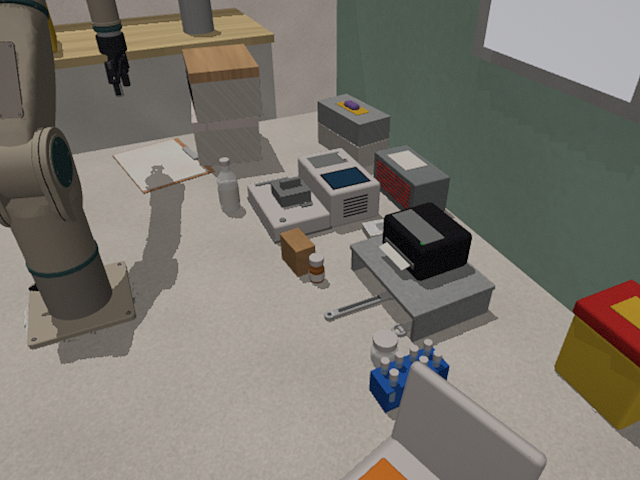

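View pics/wrist0.png

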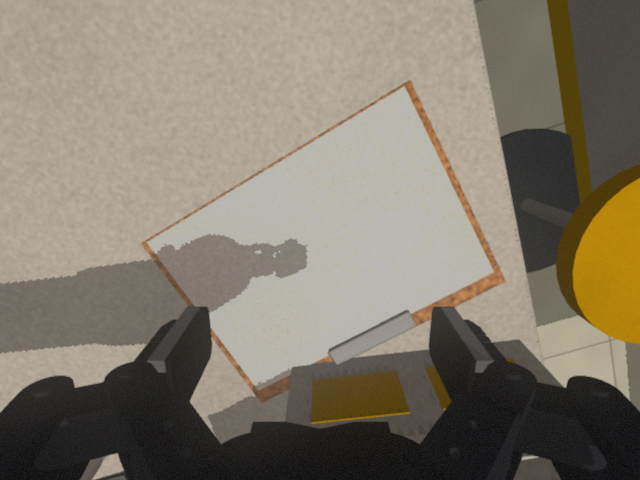

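The scene view shows the analyser with its cover at about (355,165), the wrench handle's end at (243,297) and the shelf at (330,340). I'll crop in for exact pixel positions.

```bash
cat > h.py <<'E'
import numpy as np, cv2
from scipy.spatial.transform import Rotation as R
from bench import get_state, read_camera, env
def cam(n):
    r=read_camera(n); return r["image"],np.array(r["K"]),np.array(r["extrinsics"])
def proj(K,E,P):
    P=np.atleast_2d(P); c=P@E[:3,:3].T+E[:3,3]; u=c@K.T; return u[:,:2]/u[:,2:]
def back(K,E,uv,z):
    d=E[:3,:3].T@np.linalg.inv(K)@np.array([uv[0],uv[1],1.]); o=-E[:3,:3].T@E[:3,3]
    return o+d*(z-o[2])/d[2]
def tri(obs): # [(K,E,uv)]
    A=[];b=[]
    for K,E,uv in obs:
        d=E[:3,:3].T@np.linalg.inv(K)@np.array([uv[0],uv[1],1.]);d/=np.linalg.norm(d); o=-E[:3,:3].T@E[:3,3]
        M=np.eye(3)-np.outer(d,d);A.append(M);b.append(M@o)
    x=np.linalg.lstsq(np.vstack(A),np.hstack(b),rcond=None)[0]
    return x
def crop(im,x0,y0,x1,y1,s,name):
    c=cv2.resize(im[y0:y1,x0:x1],None,fx=s,fy=s,interpolation=cv2.INTER_CUBIC)
    c=cv2.convertScaleAbs(c,alpha=1.3)
    step=20
    for x in range((x0//step+1)*step,x1,step):
        cv2.line(c,((x-x0)*s,0),((x-x0)*s,5),(255,0,0),1); cv2.putText(c,str(x),((x-x0)*s-10,15),0,.35,(255,0,0))
    for y in range((y0//step+1)*step,y1,step):
        cv2.line(c,(0,(y-y0)*s),(5,(y-y0)*s),(255,0,0),1); cv2.putText(c,str(y),(6,(y-y0)*s+4),0,.35,(255,0,0))
    cv2.imwrite("pics/"+name,c[:,:,::-1])
def st():
    s=get_state(); return s
E
python3 - <<'E'
from h import *
im=cv2.imread("pics/scene0.png")[:,:,::-1]
crop(im,295,85,465,255,4,"s_an.png"); crop(im,220,240,420,420,4,"s_ri.png")
im=cv2.imread("pics/side0.png")[:,:,::-1]
crop(im,230,140,400,260,4,"d_an.png"); crop(im,310,200,510,350,4,"d_ri.png")
E
```

```text
(no output)
```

View pics/s_an.png

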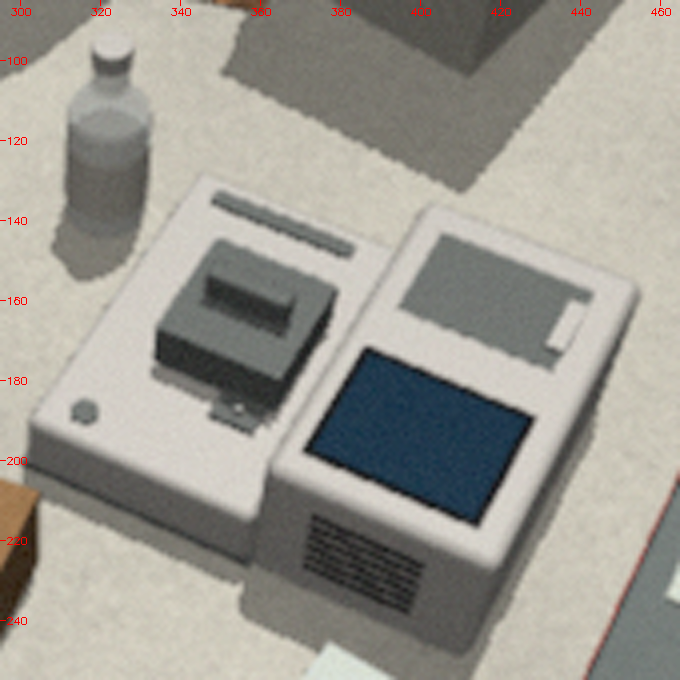

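View pics/s_ri.png

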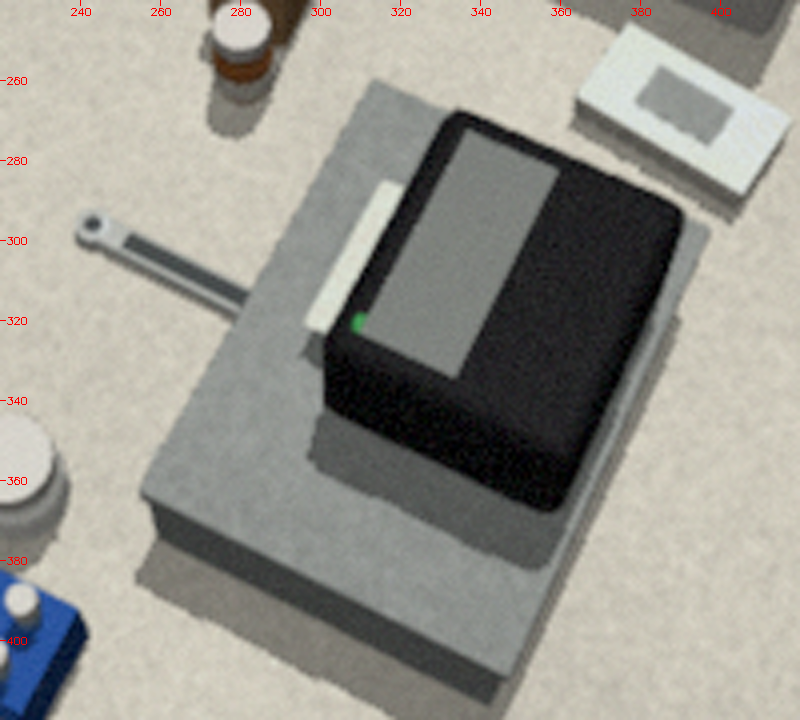

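View pics/d_an.png

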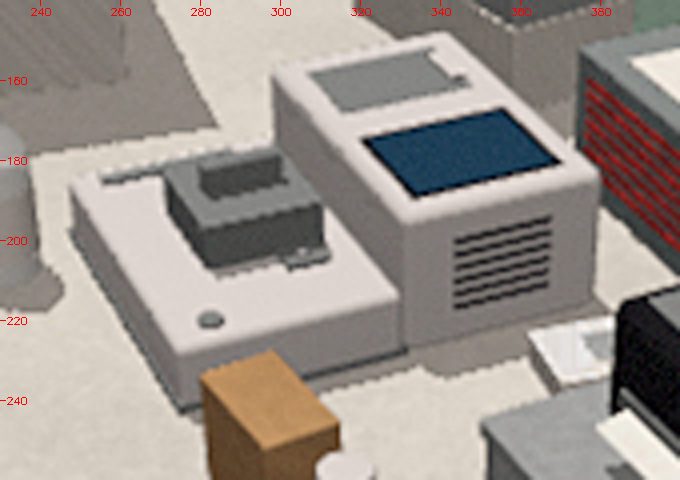

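View pics/d_ri.png

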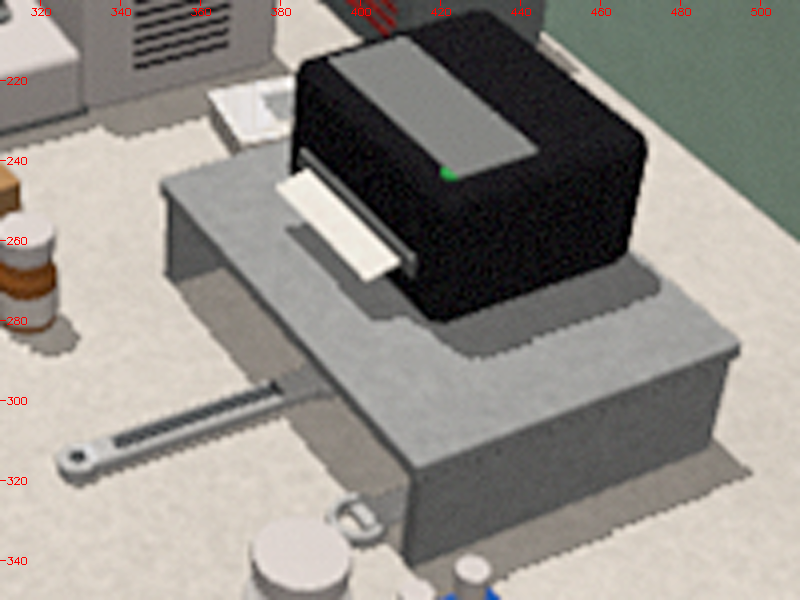

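```bash
cat > fit.py <<'E'
from h import *
from scipy.optimize import least_squares
def calib(n):
    return {"scene":(np.array([[509.06075215,0,312.0766349],[0,509.06075215,240.99558531],[0,0,1.]]),np.array([[0.88021027,0.47433613,0.01533342,-0.44361287],[0.41252611,-0.74873882,-0.51885681,-0.2706317],[-0.23463181,0.46302853,-0.85472364,1.38107365],[0,0,0,1.]])),
    "side":(np.array([[497.9767415,0,326.89329385],[0,497.9767415,240.94655856],[0,0,1.]]),np.array([[0.91097835,-0.41239712,-0.00686033,-0.5386432],[-0.24784165,-0.5340314,-0.80832233,0.13567687],[0.32968617,0.73806441,-0.58870022,1.09143257],[0,0,0,1.]]))}[n]
def xf(p,P):
    P=np.atleast_2d(np.array(P,float)); c,s=np.cos(p[2]),np.sin(p[2])
    return np.c_[p[0]+c*P[:,0]-s*P[:,1],p[1]+s*P[:,0]+c*P[:,1],P[:,2]]
def fit(obs,p0):
    def f(p):
        r=[]
        for n,P,uv in obs:
            K,E=calib(n); r.append((proj(K,E,xf(p,P))[0]-uv))
        return np.ravel(r)
    s=least_squares(f,p0,loss='soft_l1'); return s.x,f(s.x).reshape(-1,2).round(1)
E
python3 - <<'E'
from fit import *
A=[("scene",(-.09,.12,.05),(345,129)),("scene",(-.09,-.12,.05),(302,191)),("scene",(.065,.12,.105),(404,135)),("scene",(.065,-.12,.105),(363,202)),("scene",(.21,.12,.105),(455,157)),("scene",(.21,-.12,.105),(415,226)),
("side",(-.09,.12,.05),(248,186)),("side",(-.09,-.12,.05),(275,229)),("side",(.065,.12,.105),(298,158)),("side",(.21,.12,.105),(341,147)),("side",(.065,-.12,.105),(331,196)),("side",(.21,-.12,.105),(380,186)),("side",(-.09,-.12,0),(276,243))]
K,E=calib("scene"); print(back(K,E,(355,165),.1))
p,r=fit(A,[.6,.2,-.3]); print("an",p,r.tolist())
B=[("scene",(0,.13,.074),(314,260)),("scene",(0,-.13,.074),(255,364)),("scene",(.2,-.13,.074),(347,409)),("scene",(.2,.13,.074),(397,297)),("side",(0,.13,.074),(350,246)),("side",(0,-.13,.074),(413,316)),("side",(.2,-.13,.074),(495,287))]
p,r=fit(B,[.6,-.2,-.3]); print("ri",p,r.tolist())
for n,uvs in {"scene":[(243,296.5),(279,313)],"side":[(329,315),(376,299)]}.items():
    K,E=calib(n)
    for uv in uvs: print(n,back(K,E,uv,.013))
# bystanders
K,E=calib("scene")
for nm,uv,z in [("sanit cap",(323,98),.15),("reagent",(280,247),.065),("carton top c",(289,213),.075),("pot top",(222,356),.06),("cassette",(390,267),.024)]:
    print(nm,back(K,E,uv,z))
K,E=calib("side")
for nm,uv,z in [("reagent",(316,259),.065),("carton",(297,240),.075),("spanner end",(399,329),.005),("pot",(385,340),.06),("sanit",(225,161),.15)]: print(nm,back(K,E,uv,z))
E
```

```text
[0.55528369 0.11847379 0.1       ]
an [ 0.55072519  0.14097932 -0.00917096] [[0.2, -1.8], [-1.4, -0.6], [-1.8, -0.7], [-3.1, 0.8], [2.2, -0.6], [4.0, 3.2], [-1.2, -1.3], [-0.5, -0.3], [-0.7, -1.3], [2.1, 0.5], [0.7, 0.1], [2.6, -1.9], [-0.1, 1.9]]
ri [ 0.58698364 -0.27330824  0.02860496] [[-0.6, -1.2], [-1.3, -1.7], [-0.1, 1.0], [1.4, -0.3], [-0.6, -1.6], [1.0, 1.3], [1.2, -0.8]]
scene [ 0.47630821 -0.27285602  0.013     ]
scene [ 0.56637269 -0.26861123  0.013     ]
side [ 0.47229096 -0.2737037   0.013     ]
side [ 0.58476748 -0.2718736   0.013     ]
sanit cap [0.40647756 0.2333427  0.15      ]
reagent [ 0.50121073 -0.14829265  0.065     ]
carton top c [ 0.47684282 -0.06437746  0.075     ]
pot top [ 0.52526344 -0.41912192  0.06      ]
cassette [ 0.73442757 -0.05283943  0.024     ]
reagent [ 0.49721897 -0.15018065  0.065     ]
carton [ 0.48068806 -0.07845977  0.075     ]
spanner end [ 0.58846331 -0.3626351   0.005     ]
pot [ 0.51933173 -0.41957559  0.06      ]
sanit [0.40397483 0.23278951 0.15      ]
```

```bash
cat >> h.py <<'E'
def Rz(yaw): # tool down, jaw y axis at world angle yaw
    y=np.array([np.cos(yaw),np.sin(yaw),0]); z=np.array([0,0,-1.]); x=np.cross(y,z); return np.c_[x,y,z]
def pose():
    s=get_state(); q=np.array(s["tool_rot"]); return np.array(s["tool_pos"]),R.from_quat(q[[1,2,3,0]]).as_matrix(),s
def plan(wps,p=None,Rm=None):
    """wps: list of (pos, yaw or Rmat)"""
    p0,R0,s=pose()
    for pos,o in wps:
        Rt=o if np.ndim(o)==2 else Rz(o)
        d=R0.T@(np.array(pos)-p0)/.8; rv=R.from_matrix(R0.T@Rt).as_rotvec()/(2*np.pi)
        print("[",", ".join(f"{v:.4f}" for v in np.r_[d,rv]),"]")
def show():
    p,Rm,s=pose(); print("t",round(s["clock"],2),"pos",p.round(4),"yaw",round(np.degrees(np.arctan2(Rm[1,1],Rm[0,1])),2),"tilt",round(np.degrees(np.arccos(-Rm[2,2])),2),"F",np.round(s["wrist_force"],2),"M",np.round(s["wrist_torque"],2),"w",round(s["gripper_width"],4),"q",np.round(s["joint_positions"],2))
E
python3 - <<'E'
from h import *
p,Rm,s=pose(); r=cam("wrist"); E=r[2]
c=-E[:3,:3].T@E[:3,3]; print("cam in tool",Rm.T@(c-p), "axes\n",(Rm.T@E[:3,:3].T).round(3))
plan([((.52,.12,.30),np.pi/2)])
show()
E
```

```text
cam in tool [ 7.53667442e-02 -7.39568348e-05 -1.66242398e-01] axes
 [[ 0.001 -0.956 -0.292]
 [ 1.     0.001  0.001]
 [-0.    -0.292  0.956]]
[ -0.5668, -0.4603, -0.1162, -0.0002, -0.0000, -0.0523 ]
t 0.2 pos [0.2097 0.6148 0.2066] yaw 71.16 tilt 0.06 F [-0.77 -0.38  0.64] M [ 0.03 -0.01 -0.02] w 0.0855 q [-1.31  0.63  0.04  1.52 -0.03  1.   -0.02]
```

step_arm(
  moves=[
    [-0.05,-0.04,-0.06,0,0,-0.01,1],
    [-0.1,-0.08,-0.1162,0,0,-0.02,1],
    [-0.5668,-0.4603,-0.1162,0,0,-0.0523,1],
    [-0.5668,-0.4603,-0.1162,0,0,-0.0523,1],
    [-0.5668,-0.4603,-0.1162,0,0,-0.0523,1],
    [-0.5668,-0.4603,-0.1162,0,0,-0.0523,1],
    [-0.5668,-0.4603,-0.1162,0,0,-0.0523,1],
    [-0.5668,-0.4603,-0.1162,0,0,-0.0523,1],
    [-0.5668,-0.4603,-0.1162,0,0,-0.0523,1],
    [-0.5668,-0.4603,-0.1162,0,0,-0.0523,1],
  ],
  force=40,
)

```text
clock: 1.2
tool_pos: [0.462, 0.2123, 0.2949]
tool_rot: [0.0, 0.0, 1.0, 0.0]
wrist_force: [0.1, 1.4, 0.0]
gripper_width: 0.0854
```

```bash
python3 - <<'E'
from h import *
show()
plan([((.52,.12,.30),np.pi/2)])
E
```

```text
t 1.2 pos [0.462  0.2123 0.2949] yaw 90.0 tilt 0.02 F [0.07 1.35 0.01] M [-0.03 -0.04  0.02] w 0.0854 q [-0.52  0.33  0.05  1.78 -0.02  1.03  1.11]
[ -0.0725, -0.1154, -0.0064, 0.0000, 0.0000, -0.0000 ]
```

step_arm(
  moves=[
    [-0.0725,-0.1154,-0.006,0,0,0,1],
    [-0.0725,-0.1154,-0.006,0,0,0,1],
    [-0.0725,-0.1154,-0.006,0,0,0,1],
    [-0.0725,-0.1154,-0.006,0,0,0,1],
    [-0.0725,-0.1154,-0.006,0,0,0,1],
    [-0.0725,-0.1154,-0.006,0,0,0,1],
    [-0.0725,-0.1154,-0.006,0,0,0,1],
    [-0.0725,-0.1154,-0.006,0,0,0,1],
    [-0.0725,-0.1154,-0.006,0,0,0,1],
    [-0.0725,-0.1154,-0.006,0,0,0,1],
  ],
)

```text
clock: 2.2
tool_pos: [0.5192, 0.1222, 0.2995]
tool_rot: [0.0, -0.0, 1.0, 0.0]
wrist_force: [0.1, -0.8, -0.4]
gripper_width: 0.085
```

```bash
python3 - <<'E'
from h import *
show()
im,K,E=cam("wrist"); np.savez("w1.npz",K=K,E=E,im=im); cv2.imwrite("pics/w1.png",im[:,:,::-1])
E
```

```text
t 2.2 pos [0.5192 0.1222 0.2995] yaw 90.02 tilt 0.01 F [ 0.12 -0.78 -0.43] M [ 0.   -0.07 -0.  ] w 0.085 q [-0.34  0.36  0.09  1.72 -0.03  1.06  1.32]
```

View pics/w1.png

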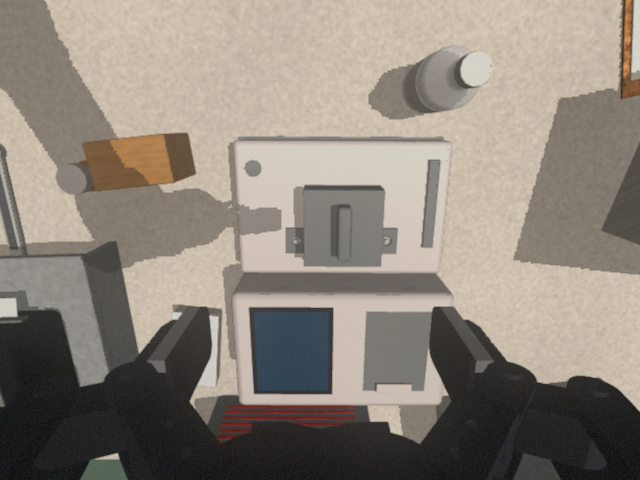

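```bash
python3 - <<'E'
from h import *
d=np.load("w1.npz"); crop(d["im"],270,170,420,290,5,"w1c.png")
E
```

```text
(no output)
```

View pics/w1c.png

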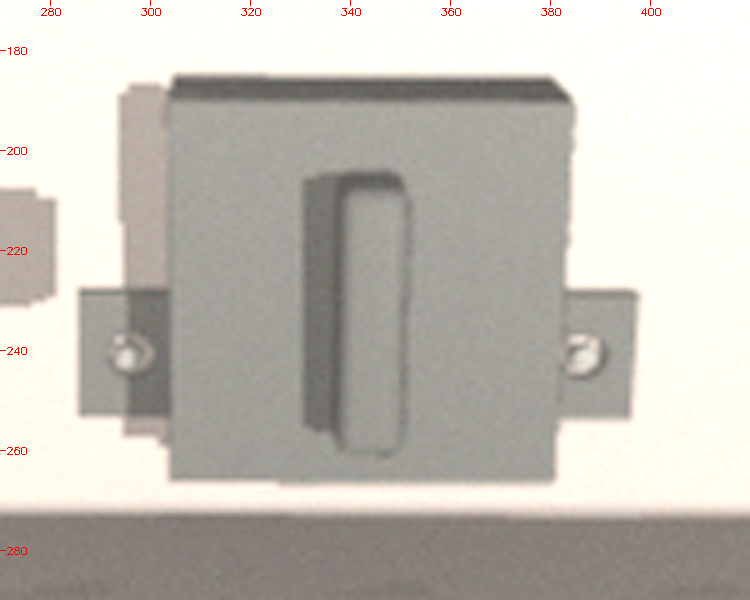

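```bash
python3 - <<'E'
from h import *
d=np.load("w1.npz"); K,E=d["K"],d["E"]
B=lambda uv,z: back(K,E,uv,z).round(4)
print("bar",[B(u,.106)[:2] for u in [(345,207.5),(344.5,260.5),(338.5,234),(351.5,234)]])
print("lid",[B(u,.084)[:2] for u in [(304,190),(383.5,190),(381,266),(304,266)]])
print("pins",B((295.5,240.5),.056),B((386.5,241),.056))
print("deck front",B((235,141),.05),B((450,141),.05)," housing",B((235,291),.105),B((451,291),.105),B((240,404),.105),B((440,405),.105))
print("sanit",B((476,69),.15),B((435,95),.0)); print("carton",[B(u,.075) for u in [(84,141),(165,135),(175,184),(91,191)]]); print("reag",B((73,179),.065))
E
```

```text
bar [array([0.5197, 0.147 ]), array([0.5747, 0.1477]), array([0.5466, 0.1411]), array([0.5466, 0.1541])]
lid [array([0.5061, 0.1062]), array([0.506 , 0.1875]), array([0.589, 0.189]), array([0.5891, 0.1053])]
pins [0.5686 0.0947 0.056 ] [0.5691 0.1987 0.056 ]
deck front [0.459  0.0314 0.05  ] [0.4587 0.2619 0.05  ]  housing [0.6092 0.0336 0.105 ] [0.6089 0.2602 0.105 ] [0.7522 0.0301 0.105 ] [0.7533 0.2623 0.105 ]
sanit [0.4014 0.2429 0.15  ] [0.4089 0.256  0.    ]
carton [array([ 0.4583, -0.1153,  0.075 ]), array([ 0.4524, -0.033 ,  0.075 ]), array([ 0.5015, -0.0284,  0.075 ]), array([ 0.509 , -0.1172,  0.075 ])]
reag [ 0.4978 -0.1402  0.065 ]
```

```bash
python3 - <<'E'
from h import *
plan([((.5468,.147,.16),np.pi/2),((.5468,.147,.098),np.pi/2)])
E
```

```text
[ -0.0344, 0.0312, 0.1743, 0.0000, -0.0000, 0.0000 ]
[ -0.0344, 0.0312, 0.2518, 0.0000, -0.0000, 0.0000 ]
```

step_arm(
  moves=[
    [-0.0344,0.0312,0.06,0,0,0,1],
    [-0.0344,0.0312,0.12,0,0,0,1],
    [-0.0344,0.0312,0.1743,0,0,0,1],
    [-0.0344,0.0312,0.2,0,0,0,1],
    [-0.0344,0.0312,0.225,0,0,0,1],
    [-0.0344,0.0312,0.245,0,0,0,1],
    [-0.0344,0.0312,0.2515,0,0,0,1],
    [-0.0344,0.0312,0.2515,0,0,0,1],
    [-0.0344,0.0312,0.2515,0,0,0,1],
    [-0.0344,0.0312,0.2515,0,0,0,0.2],
  ],
  force=40,
)

```text
clock: 3.25
tool_pos: [0.5476, 0.1471, 0.0993]
tool_rot: [0.001, 0.0, 1.0, 0.0]
wrist_force: [-0.1, 0.5, -0.1]
gripper_width: 0.0734
```

```bash
python3 - <<'E'
from h import *
show()
E
```

```text
t 3.25 pos [0.5476 0.1471 0.0993] yaw 89.99 tilt 0.11 F [-0.08  0.45 -0.1 ] M [ 0.01 -0.   -0.02] w 0.0734 q [-0.35  0.65  0.06  1.86 -0.06  0.63  1.31]
```

step_arm(
  moves=[
    [0,0,0,0,0,0,-0.4],
    [0,0,0,0,0,0,-1],
    [0,0,0,0,0,0,-1],
    [0,0,0,0,0,0,-1],
    [0,0,0,0,0,0,-1],
    [0,0,0,0,0,0,-1],
    [0,0,0,0,0,0,-1],
    [0,0,0,0,0,0,-1],
    [0,0,-0.005,0,0,0,-1],
    [0,0,-0.015,0,0,0,-1],
  ],
)

```text
clock: 4.25
tool_pos: [0.5464, 0.1467, 0.1102]
tool_rot: [-0.001, 0.0, 1.0, -0.0]
wrist_force: [0.0, 0.1, 0.5]
gripper_width: -0.0001
```

```bash
python3 - <<'E'
from h import *
show(); p,_,_=pose()
plan([((.5468,.147,p[2]+.03),np.pi/2),((.5468,.147,.19),np.pi/2),((.6868,.147,.19),np.pi/2),((.6868,.147,.1555),np.pi/2)])
E
```

```text
t 4.25 pos [0.5464 0.1467 0.1102] yaw 89.99 tilt 0.07 F [0.01 0.12 0.53] M [-0.03 -0.06 -0.01] w -0.0001 q [-0.35  0.64  0.06  1.85 -0.06  0.66  1.31]
[ -0.0005, 0.0003, -0.0375, -0.0001, -0.0002, -0.0000 ]
[ -0.0004, 0.0003, -0.0998, -0.0001, -0.0002, -0.0000 ]
[ -0.1754, 0.0003, -0.1000, -0.0001, -0.0002, -0.0000 ]
[ -0.1754, 0.0003, -0.0569, -0.0001, -0.0002, -0.0000 ]
```

```bash
python3 - <<'E'
from h import *
im,K,E=cam("wrist"); np.savez("w2.npz",K=K,E=E,im=im); cv2.imwrite("pics/w2.png",im[:,:,::-1])
im,K,E=cam("side"); crop(im,220,120,400,260,4,"sd2.png")
E
```

```text
(no output)
```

View pics/w2.png

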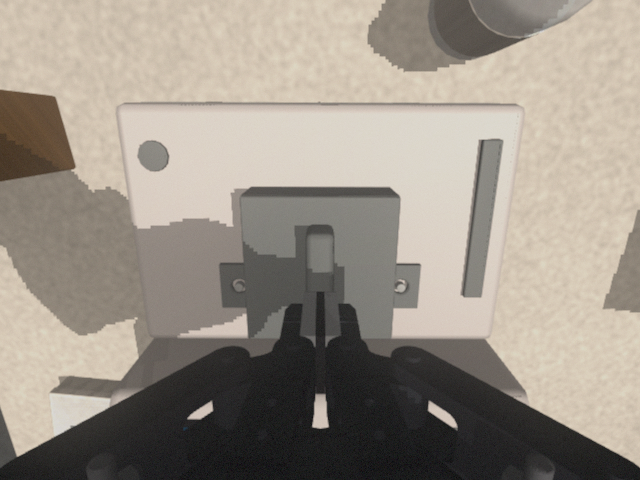

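View pics/sd2.png

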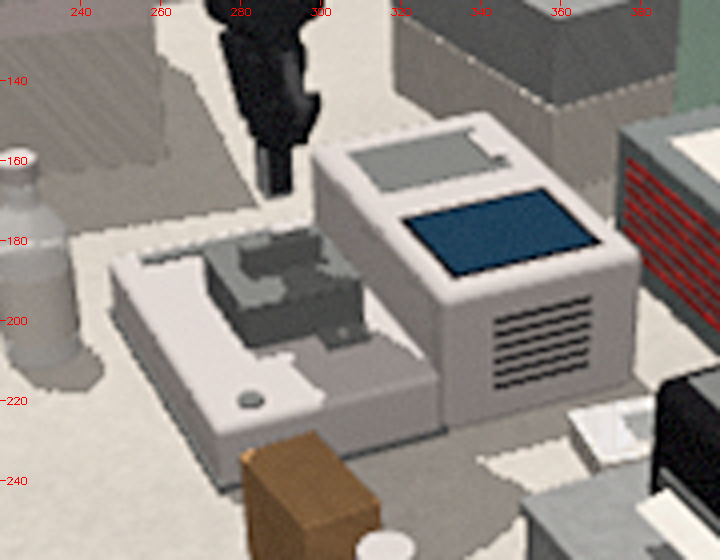

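```bash
python3 - <<'E'
from fit import *
from h import *
show()
p,Rm,s=pose()
im,K,E=cam("side")
for z in (.0,.099,.106,.11,.12,.13,.14,.16): print(z,proj(K,E,[p[0],p[1],z]).round(1))
d=np.load("w2.npz")
for z in (.0,.099,.11,.12,.13,.14,.16): print(z,proj(d["K"],d["E"],[p[0],p[1],z]).round(1))
im,K,E=cam("scene"); crop(im,295,85,465,255,4,"s2.png")
E
```

```text
t 4.35 pos [0.5479 0.1471 0.1115] yaw 89.99 tilt 0.14 F [ 0.02  0.33 -0.42] M [-0.01 -0.02  0.  ] w 0.0001 q [-0.35  0.63  0.06  1.85 -0.06  0.66  1.31]
0.0 [[290.7 212.6]]
0.099 [[288.9 181.2]]
0.106 [[288.8 178.9]]
0.11 [[288.7 177.5]]
0.12 [[288.5 174.2]]
0.13 [[288.3 170.8]]
0.14 [[288.1 167.4]]
0.16 [[287.7 160.4]]
0.0 [[320.1 231.5]]
0.099 [[320.1 283.1]]
0.11 [[320.1 292.1]]
0.12 [[320.1 301.3]]
0.13 [[320.1 311.6]]
0.14 [[320.1 323.1]]
0.16 [[320.2 351.2]]
```

View pics/s2.png

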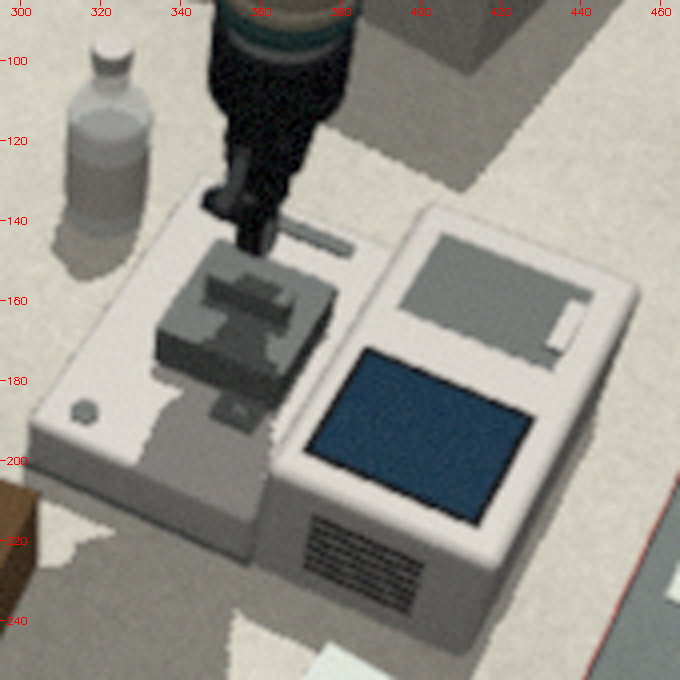

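```bash
python3 - <<'E'
from fit import *
p,Rm,s=pose()
a=calib("side");b=calib("scene"); d=np.load("w2.npz")
im=d["im"]; crop(im,240,220,400,420,3,"w2c.png")
x=tri([(*a,(288,168.5)),(*b,(358,148))]); print("tri",x,proj(*a,x),proj(*b,x))
for z in (.09,.1,.11,.12,.13,.137): print(z,proj(d["K"],d["E"],[[p[0]-.011,p[1],z],[p[0]+.011,p[1],z]]).round(1).tolist())
print(proj(d["K"],d["E"],x))
E
```

```text
tri [0.54762558 0.14179381 0.13720408] [[288.77823119 169.21044372]] [[357.75966839 146.86220481]]
0.09 [[319.8, 255.8], [319.8, 294.0]]
0.1 [[319.8, 262.3], [319.8, 302.2]]
0.11 [[319.8, 269.6], [319.8, 311.3]]
0.12 [[319.8, 277.7], [319.7, 321.4]]
0.13 [[319.8, 286.8], [319.7, 332.7]]
0.137 [[319.7, 293.8], [319.7, 341.3]]
[[307.32478982 319.23397201]]
```

View pics/w2c.png

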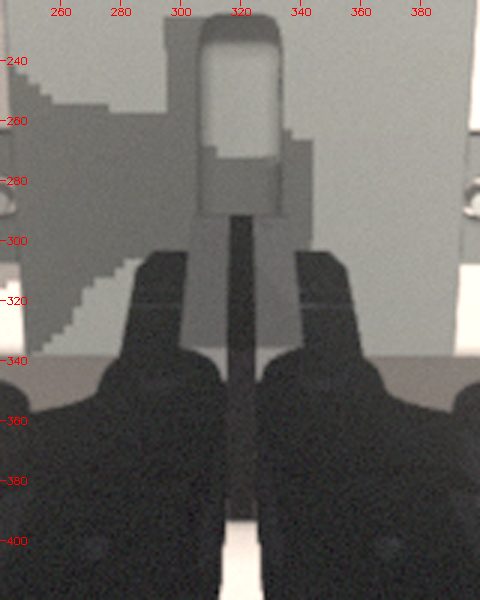

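```bash
python3 - <<'E'
from fit import *
p,Rm,s=pose();show()
d=np.load("w2.npz");E=d["E"]
print(proj(d["K"],E,[[.5197,.1405,.106],[.5197,.1535,.106],[.506,.106,.084],[.506,.188,.084],[.5688,.0947,.056],[.5688,.1988,.056],[.459,.0314,.05],[.459,.262,.05]]).round(1).tolist())
c=-E[:3,:3].T@E[:3,3]; print("cam in tool",Rm.T@(c-p),c)
E
```

```text
t 4.45 pos [0.5472 0.1469 0.1107] yaw 89.99 tilt 0.06 F [-0.04 -0.5  -0.69] M [-0.06  0.06  0.04] w -0.0001 q [-0.35  0.64  0.06  1.85 -0.06  0.66  1.31]
[[306.2, 233.9], [333.7, 233.9], [240.9, 196.8], [399.1, 197.0], [238.0, 286.4], [401.0, 286.6], [116.7, 104.1], [522.3, 104.5]]
cam in tool [ 7.57636681e-02  9.57921426e-05 -1.65860485e-01] [0.47126808 0.14699637 0.27651667]
```

Both fixed cameras and the wrist camera put the shut fingertips about 25 mm above the reported TCP. The text says 11 mm ahead of it, so the grip closed above the bar. The cover hasn't moved. From here on I'll use the measured tip offset (about 24 mm behind TCP shut, 37 mm open), and I'll retry lower.

```bash
python3 - <<'E'
from h import *
plan([((.547,.147,.064),np.pi/2)])
E
```

```text
[ 0.0003, 0.0001, 0.0584, 0.0001, 0.0002, -0.0000 ]
```

step_arm(
  moves=[
    [0,0,0,0,0,0,0.2],
    [0,0,0,0,0,0,0.2],
    [0,0,0,0,0,0,0.2],
    [0,0,0,0,0,0,0.2],
    [0,0,0,0,0,0,0.2],
    [0,0,0.02,0,0,0,0.2],
    [0,0,0.035,0,0,0,0.2],
    [0,0,0.05,0,0,0,0.2],
    [0,0,0.058,0,0,0,0.2],
    [0,0,0.058,0,0,0,0.2],
  ],
)

```text
clock: 5.45
tool_pos: [0.546, 0.1466, 0.0626]
tool_rot: [-0.001, 0.0, 1.0, -0.0]
wrist_force: [-0.6, -0.9, 0.4]
gripper_width: 0.0511
```

```bash
python3 - <<'E'
from h import *
show()
im,K,E=cam("wrist"); cv2.imwrite("pics/w3.png",im[:,:,::-1])
im,K,E=cam("side"); crop(im,220,120,400,260,4,"sd3.png")
E
```

```text
t 5.45 pos [0.546  0.1466 0.0626] yaw 89.99 tilt 0.13 F [-0.56 -0.95  0.35] M [-0.05  0.02 -0.01] w 0.0511 q [-0.34  0.71  0.05  1.88 -0.06  0.56  1.32]
```

View pics/w3.png

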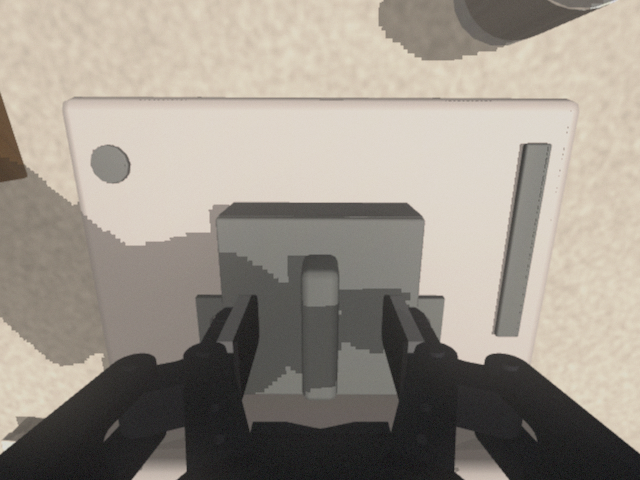

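View pics/sd3.png

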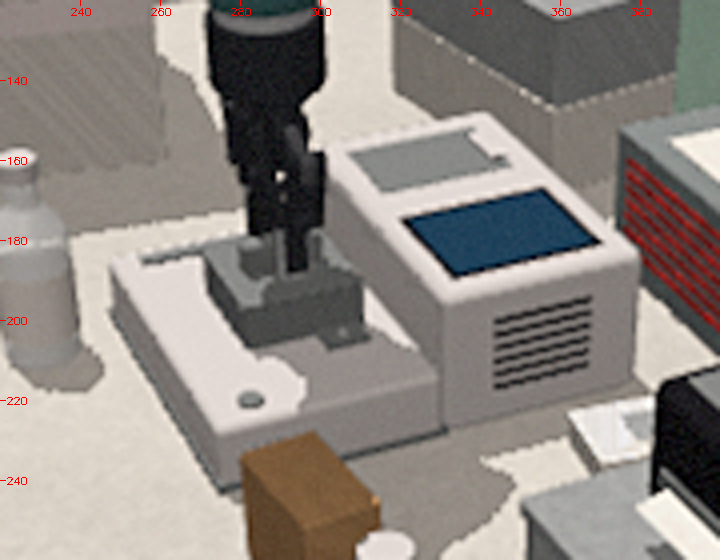

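The pads straddle the bar just above the lid. Closing now.

step_arm(
  moves=[
    [0,0,0,0,0,0,-1],
    [0,0,0,0,0,0,-1],
    [0,0,0,0,0,0,-1],
    [0,0,0,0,0,0,-1],
    [0,0,0,0,0,0,-1],
    [0,0,0,0,0,0,-1],
    [0,0,0,0,0,0,-1],
    [0,0,-0.01,0,0,0,-1],
    [0,0,-0.02,0,0,0,-1],
    [0,0,-0.03,0,0,0,-1],
  ],
)

```text
clock: 6.55
tool_pos: [0.5466, 0.1468, 0.0883]
tool_rot: [-0.0, 0.0, 1.0, -0.0]
wrist_force: [-0.1, 0.6, -2.8]
gripper_width: 0.0132
```

```bash
python3 - <<'E'
from h import *
show()
plan([((.547,.147,.152),np.pi/2),((.6868,.147,.152),np.pi/2),((.6868,.147,.122),np.pi/2)])
E
```

```text
t 6.55 pos [0.5466 0.1468 0.0883] yaw 89.98 tilt 0.03 F [-0.07  0.6  -2.75] M [-0.01 -0.   -0.  ] w 0.0132 q [-0.35  0.67  0.06  1.86 -0.06  0.61  1.32]
[ -0.0004, 0.0003, -0.0797, -0.0000, -0.0001, -0.0000 ]
[ -0.1752, 0.0004, -0.0797, -0.0000, -0.0001, -0.0000 ]
[ -0.1752, 0.0004, -0.0422, -0.0000, -0.0001, -0.0000 ]
```

step_arm(
  moves=[
    [0,0,-0.05,0,0,0,-1],
    [0,0,-0.08,0,0,0,-1],
    [-0.03,0,-0.08,0,0,0,-1],
    [-0.07,0,-0.08,0,0,0,-1],
    [-0.11,0,-0.08,0,0,0,-1],
    [-0.15,0,-0.08,0,0,0,-1],
    [-0.175,0,-0.08,0,0,0,-1],
    [-0.175,0,-0.08,0,0,0,-1],
    [-0.175,0,-0.06,0,0,0,-1],
    [-0.175,0,-0.045,0,0,0,-1],
  ],
)

```text
clock: 7.55
tool_pos: [0.6857, 0.1468, 0.1232]
tool_rot: [-0.001, 0.0, 1.0, -0.0]
wrist_force: [0.1, -0.2, -1.6]
gripper_width: 0.0127
```

```bash
python3 - <<'E'
from h import *
show()
plan([((.6868,.147,.119),np.pi/2),((.6868,.147,.117),np.pi/2)])
im,K,E=cam("side"); crop(im,220,100,420,250,4,"sd4.png")
E
```

```text
t 7.55 pos [0.6857 0.1468 0.1232] yaw 89.99 tilt 0.09 F [ 0.11 -0.25 -1.58] M [ 0.01 -0.01  0.03] w 0.0127 q [-0.29  0.79  0.06  1.43 -0.06  0.92  1.37]
[ -0.0013, 0.0002, 0.0053, -0.0000, -0.0002, -0.0000 ]
[ -0.0013, 0.0002, 0.0078, -0.0000, -0.0002, -0.0000 ]
```

View pics/sd4.png

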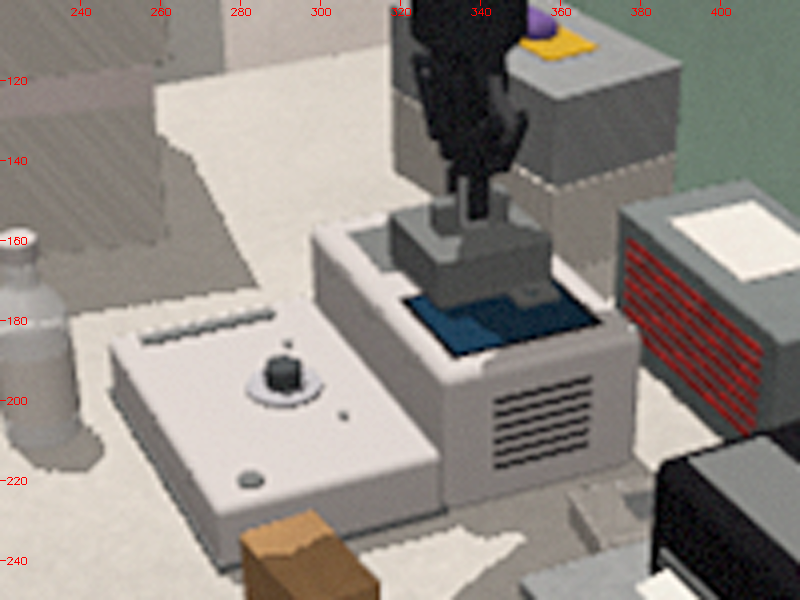

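The bolt at (291,193) is uncovered and the cover hangs level just above the rear top. Next I lower it, release it and rise.

step_arm(
  moves=[
    [0,0,0.003,0,0,0,-1],
    [0,0,0.0055,0,0,0,-1],
    [0,0,0.0072,0,0,0,-1],
    [0,0,0.0075,0,0,0,-1],
    [0,0,0.0072,0,0,0,-1],
    [0,0,0.007,0,0,0,0],
    [0,0,0.007,0,0,0,0.2],
    [0,0,0.007,0,0,0,0.2],
    [0,0,0.007,0,0,0,0.2],
    [0,0,0.007,0,0,0,0.2],
  ],
)

```text
clock: 8.6
tool_pos: [0.6869, 0.1468, 0.1181]
tool_rot: [0.0, 0.0, 1.0, -0.0]
wrist_force: [-0.7, 0.6, 0.2]
gripper_width: 0.0511
```

```bash
python3 - <<'E'
from h import *
show()
# waypoint: above, then toward a view of bolt, then wrench handle
plan([((.686,.147,.22),np.pi/2),((.51,.147,.24),np.pi/2)])
E
```

```text
t 8.6 pos [0.6869 0.1468 0.1181] yaw 89.99 tilt 0.0 F [-0.67  0.63  0.25] M [-0.02  0.   -0.02] w 0.0511 q [-0.28  0.8   0.06  1.44 -0.06  0.91  1.37]
[ 0.0012, 0.0002, -0.1274, -0.0000, 0.0000, -0.0000 ]
[ 0.2212, 0.0002, -0.1524, -0.0000, 0.0000, -0.0000 ]
```

step_arm(
  moves=[
    [0,0,-0.03,0,0,0,0.2],
    [0,0,-0.08,0,0,0,0.2],
    [0.03,0,-0.13,0,0,0,0.2],
    [0.09,0,-0.15,0,0,0,0.2],
    [0.15,0,-0.152,0,0,0,0.2],
    [0.21,0,-0.152,0,0,0,0.2],
    [0.221,0,-0.152,0,0,0,0.2],
    [0.221,0,-0.152,0,0,0,0.2],
    [0.221,0,-0.152,0,0,0,0.2],
    [0.221,0,-0.152,0,0,0,0.2],
  ],
)

```text
clock: 9.6
tool_pos: [0.512, 0.1468, 0.2398]
tool_rot: [0.001, 0.001, 1.0, 0.0]
wrist_force: [0.5, 0.1, 0.7]
gripper_width: 0.0512
```

```bash
python3 - <<'E'
from h import *
show()
im,K,E=cam("wrist"); np.savez("w5.npz",K=K,E=E,im=im); cv2.imwrite("pics/w5.png",im[:,:,::-1])
c=proj(K,E,[.547,.147,.07])[0].astype(int); print(c)
crop(im,max(c[0]-60,0),max(c[1]-50,0),c[0]+60,c[1]+50,6,"w5c.png")
E
```

```text
t 9.6 pos [0.512  0.1468 0.2398] yaw 89.94 tilt 0.09 F [0.46 0.09 0.73] M [-0.02  0.01  0.05] w 0.0512 q [-0.38  0.42  0.07  1.81 -0.04  0.91  1.28]
[319 248]
```

View pics/w5.png

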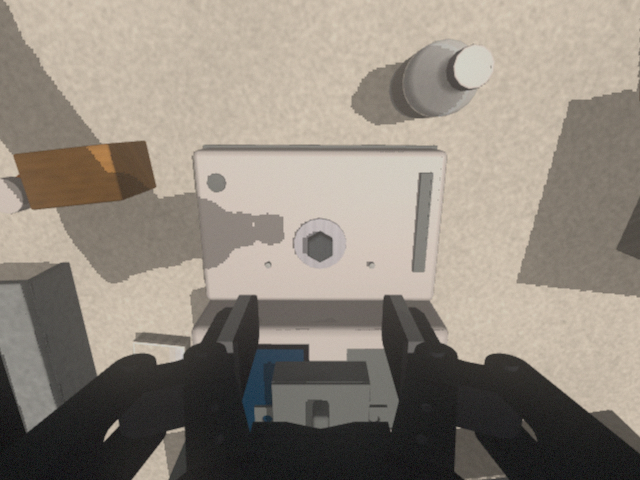

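View pics/w5c.png

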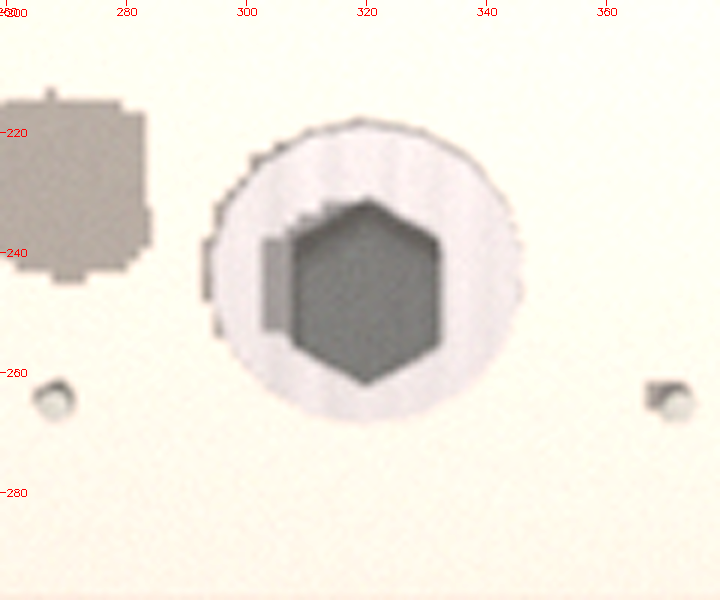

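```bash
python3 - <<'E'
from h import *
d=np.load("w5.npz"); K,E=d["K"],d["E"]
B=lambda uv,z: back(K,E,uv,z).round(4)
print(B((268,264),.056),B((371.5,264.5),.056),"hexL/R",B((307.7,247),.07),B((332.4,247),.07),"bossLR",B((294,243.5),.054),B((346,243.5),.054),B((320,218),.054),B((320,268),.054), "hexbot",B((320,262),.07))
plan([((.47,-.265,.24),np.pi/2)])
E
```

```text
[0.568  0.0954 0.056 ] [0.5685 0.1985 0.056 ] hexL/R [0.5456 0.1356 0.07  ] [0.5456 0.1589 0.07  ] bossLR [0.5472 0.1216 0.054 ] [0.5472 0.1728 0.054 ] [0.5214 0.1472 0.054 ] [0.573  0.1472 0.054 ] hexbot [0.5607 0.1472 0.07  ]
[ 0.0516, -0.5147, -0.0005, -0.0000, 0.0001, -0.0002 ]
```

step_arm(
  moves=[
    [0.05,-0.515,0,0,0,0,0.2],
    [0.05,-0.515,0,0,0,0,0.2],
    [0.05,-0.515,0,0,0,0,0.2],
    [0.05,-0.515,0,0,0,0,0.2],
    [0.05,-0.515,0,0,0,0,0.2],
    [0.05,-0.515,0,0,0,0,0.2],
    [0.05,-0.515,0,0,0,0,0.2],
    [0.05,-0.515,0,0,0,0,0.2],
    [0.05,-0.515,0,0,0,0,0.2],
    [0.05,-0.515,0,0,0,0,0.2],
  ],
)

```text
clock: 10.65
tool_pos: [0.4694, -0.2689, 0.2393]
tool_rot: [-0.0, 0.003, 1.0, -0.001]
wrist_force: [-0.2, 0.3, 0.1]
gripper_width: 0.0514
```

```bash
python3 - <<'E'
from h import *
show()
im,K,E=cam("wrist"); np.savez("w6.npz",K=K,E=E,im=im); cv2.imwrite("pics/w6.png",im[:,:,::-1])
E
```

```text
t 10.65 pos [ 0.4694 -0.2689  0.2393] yaw 89.64 tilt 0.09 F [-0.22  0.33  0.12] M [ 0.06 -0.   -0.01] w 0.0514 q [ 0.36  0.44  0.15  1.79 -0.08  0.92  2.11]
```

View pics/w6.png

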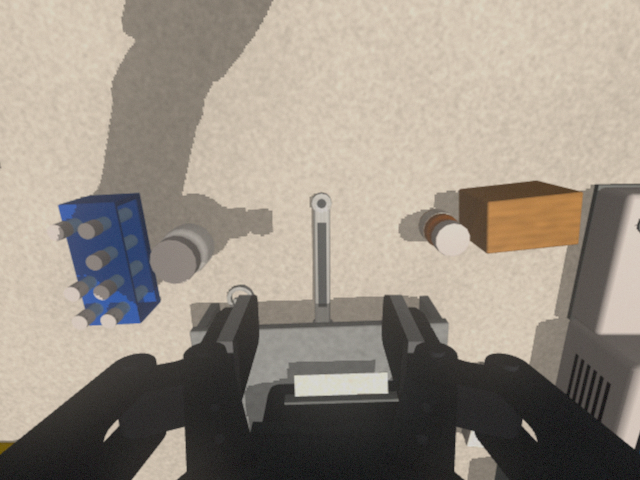

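```bash
python3 - <<'E'
from h import *
d=np.load("w6.npz"); K,E=d["K"],d["E"]
B=lambda uv,z: back(K,E,uv,z).round(4)
print("tip",B((320.5,193),.013),"hole",B((320.5,203.5),.013),"mid",B((321.5,280),.013),"edges",B((313.5,280),.013),B((330,280),.013),"shelf",B((250,322),.074),B((400,322),.074), "reag",B((450,238),.065),"pot",B((178,260),.06))
plan([((.528,-.2725,.10),np.pi/2),((.528,-.2725,-.023),np.pi/2)])
E
```

```text
tip [ 0.4612 -0.2683  0.013 ] hole [ 0.4724 -0.2684  0.013 ] mid [ 0.5602 -0.2677  0.013 ] edges [ 0.5601 -0.2767  0.013 ] [ 0.5602 -0.258   0.013 ] shelf [ 0.579  -0.3387  0.074 ] [ 0.5797 -0.1902  0.074 ] reag [ 0.4958 -0.1458  0.065 ] pot [ 0.5185 -0.4082  0.06  ]
[ -0.0725, -0.0082, 0.1740, 0.0001, -0.0001, -0.0004 ]
[ -0.0726, -0.0082, 0.3278, 0.0001, -0.0001, -0.0004 ]
```

```bash
python3 - <<'E'
from h import *
plan([((.522,-.268,.06),np.pi/2),((.522,-.268,-.021),np.pi/2)])
E
```

```text
[ -0.0650, -0.0026, 0.2240, 0.0001, -0.0001, -0.0004 ]
[ -0.0651, -0.0026, 0.3253, 0.0001, -0.0001, -0.0004 ]
```

step_arm(
  moves=[
    [-0.065,0,0.06,0,0,0,0],
    [-0.065,0,0.12,0,0,0,0],
    [-0.065,0,0.18,0,0,0,-0.2],
    [-0.065,0,0.22,0,0,0,-0.2],
    [-0.065,-0.0026,0.25,0,0,0,-0.2],
    [-0.065,-0.0026,0.28,0,0,0,-0.2],
    [-0.065,-0.0026,0.3,0,0,0,-0.2],
    [-0.065,-0.0026,0.315,0,0,0,-0.2],
    [-0.065,-0.0026,0.323,0,0,0,-0.2],
    [-0.065,-0.0026,0.323,0,0,0,-0.2],
  ],
)

```text
clock: 11.7
tool_pos: [0.5221, -0.2667, -0.0188]
tool_rot: [-0.0, -0.0, 1.0, 0.0]
wrist_force: [-0.0, -0.5, 0.5]
gripper_width: 0.0343
```

```bash
python3 - <<'E'
from h import *
show()
im,K,E=cam("wrist"); np.savez("w7.npz",K=K,E=E,im=im); cv2.imwrite("pics/w7.png",im[:,:,::-1])
im,K,E=cam("side"); crop(im,290,200,490,350,4,"sd7.png")
E
```

```text
t 11.7 pos [ 0.5221 -0.2667 -0.0188] yaw 90.02 tilt 0.03 F [-0.02 -0.51  0.5 ] M [-0.03 -0.02  0.  ] w 0.0343 q [ 0.38  0.86  0.08  1.85 -0.14  0.44  2.12]
```

View pics/w7.png

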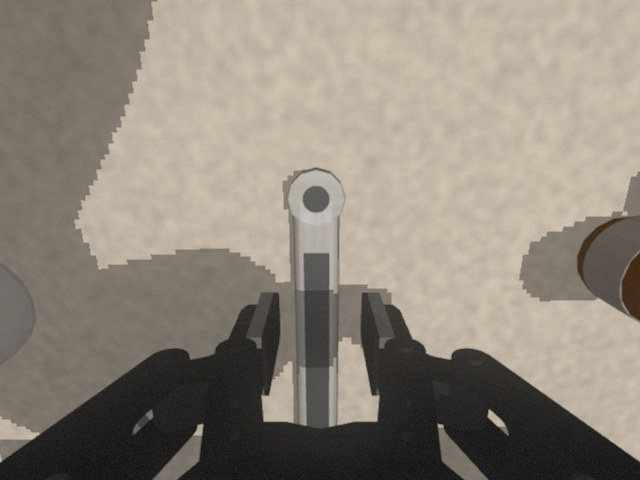

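View pics/sd7.png

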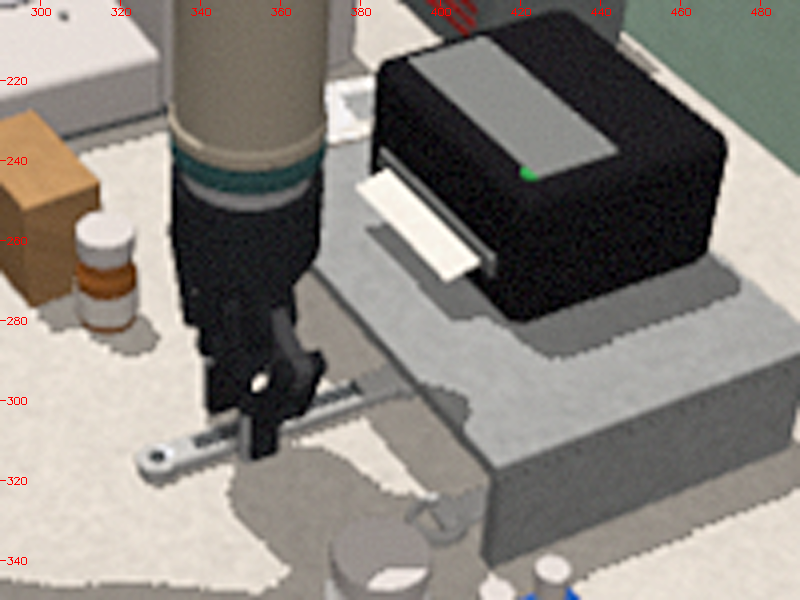

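step_arm(
  moves=[
    [0,-0.001,0.003,0,0,0,-0.3],
    [0,-0.001,0.003,0,0,0,-1],
    [0,-0.001,0.003,0,0,0,-1],
    [0,-0.001,0.003,0,0,0,-1],
    [0,-0.001,0.003,0,0,0,-1],
    [0,-0.001,0.003,0,0,0,-1],
    [0.005,-0.001,0.003,0,0,0,-1],
    [0.015,-0.001,0.003,0,0,0,-1],
    [0.035,-0.001,0.003,0,0,0,-1],
    [0.06,-0.001,0.003,0,0,0,-1],
  ],
  force=60,
)

```text
clock: 12.8
tool_pos: [0.4763, -0.2684, -0.0202]
tool_rot: [0.003, -0.001, 1.0, -0.001]
wrist_force: [3.5, -0.1, 3.5]
gripper_width: 0.016
```

```bash
python3 - <<'E'
from h import *
show()
E
```

```text
t 12.8 pos [ 0.4763 -0.2684 -0.0202] yaw 90.06 tilt 0.32 F [ 3.54 -0.08  3.46] M [-0.04 -0.84 -0.05] w 0.016 q [ 0.42  0.83  0.06  1.96 -0.13  0.34  2.16]
```

step_arm(
  moves=[
    [0.03,0,0,0,0,0,-1],
    [0.06,0,0,0,0,0,-1],
    [0.09,0,0,0,0,0,-1],
    [0.12,0,0,0,0,0,-1],
    [0.145,0,0,0,0,0,-1],
    [0.165,0,0,0,0,0,-1],
    [0.165,0,0,0,0,0,-1],
    [0.165,0,0,0,0,0,-0.4],
    [0.165,0,0,0,0,0,-0.2],
    [0.165,0,0,0,0,0,-0.2],
  ],
)

```text
clock: 13.8
tool_pos: [0.3495, -0.2716, -0.0123]
tool_rot: [-0.007, 0.0, 1.0, 0.005]
wrist_force: [0.2, -0.4, -0.6]
gripper_width: 0.0344
```

```bash
python3 - <<'E'
from h import *
show()
plan([((.40,-.268,.17),np.pi/2)])
E
```

```text
t 13.8 pos [ 0.3495 -0.2716 -0.0123] yaw 89.98 tilt 1.01 F [ 0.2  -0.43 -0.62] M [-0.03  0.01 -0.01] w 0.0344 q [ 0.44  0.78  0.23  2.22 -0.77  0.23  2.94]
[ -0.0599, 0.0069, -0.2288, 0.0017, -0.0023, -0.0001 ]
```

step_arm(
  moves=[
    [0,0,-0.04,0,0,0,-0.2],
    [0,0,-0.08,0,0,0,-0.2],
    [-0.03,0.003,-0.13,0,0,0,-0.2],
    [-0.06,0.006,-0.18,0.0017,-0.0023,0,-0.2],
    [-0.06,0.006,-0.2288,0.0017,-0.0023,0,-0.2],
    [-0.06,0.006,-0.2288,0.0017,-0.0023,0,-0.2],
    [-0.06,0.006,-0.2288,0.0017,-0.0023,0,-0.2],
    [-0.06,0.006,-0.2288,0.0017,-0.0023,0,-0.2],
    [-0.06,0.006,-0.2288,0.0017,-0.0023,0,-0.2],
    [-0.06,0.006,-0.2288,0.0017,-0.0023,0,-0.2],
  ],
)

```text
clock: 14.8
tool_pos: [0.3988, -0.2687, 0.1692]
tool_rot: [-0.001, 0.001, 1.0, 0.0]
wrist_force: [0.2, 0.5, 1.0]
gripper_width: 0.0339
```

```bash
python3 - <<'E'
from h import *
show()
im,K,E=cam("wrist"); np.savez("w8.npz",K=K,E=E,im=im); cv2.imwrite("pics/w8.png",im[:,:,::-1])
E
```

```text
t 14.8 pos [ 0.3988 -0.2687  0.1692] yaw 89.86 tilt 0.14 F [0.17 0.47 1.04] M [ 0.01 -0.02  0.01] w 0.0339 q [ 0.07  0.53  0.68  2.03 -0.48  0.75  2.62]
```

View pics/w8.png

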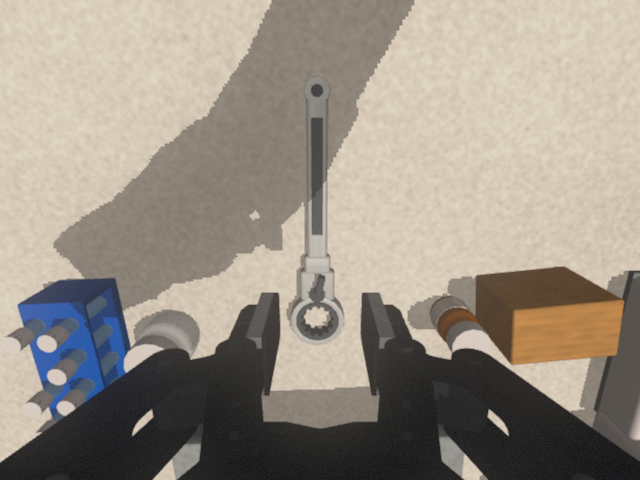

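```bash
python3 - <<'E'
from h import *
d=np.load("w8.npz"); crop(d["im"],270,240,370,350,6,"w8c.png"); crop(d["im"],280,60,350,270,3,"w8d.png")
E
```

```text
(no output)
```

View pics/w8c.png

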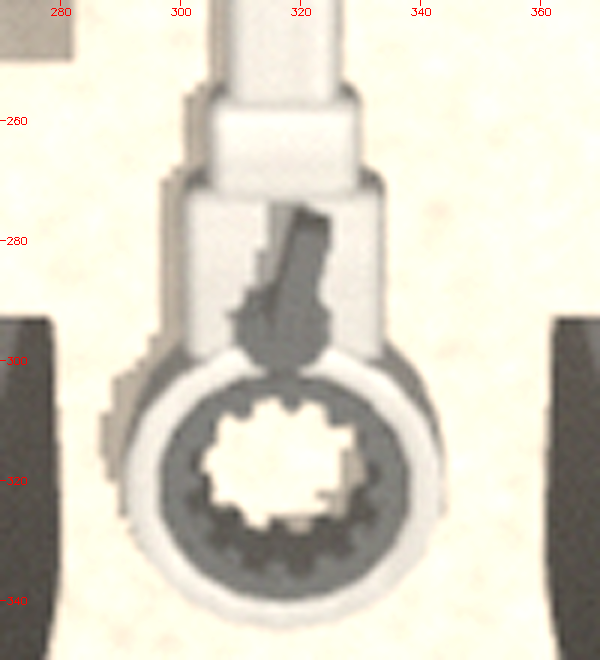

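View pics/w8d.png

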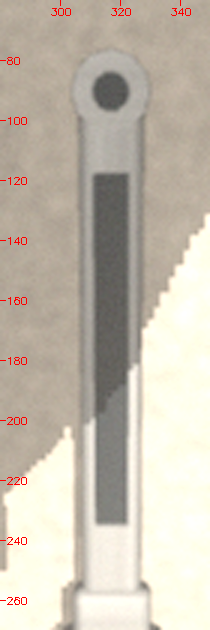

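```bash
cat > ring.py <<'E'
from h import *
def ortho(d,c,z,half,px,name,yaw=0):
    K,E,im=d["K"],d["E"],d["im"]
    n=int(2*half/px); g=(np.arange(n)-n/2)*px
    # display: right = wrench +y? use right=-y world, up=+x world
    U,V=np.meshgrid(g,g); X=c[0]-V; Y=c[1]-U
    P=np.c_[X.ravel(),Y.ravel(),np.full(X.size,z)]
    uv=proj(K,E,P).reshape(n,n,2).astype(np.float32)
    o=cv2.remap(im,uv[...,0],uv[...,1],cv2.INTER_CUBIC)
    return o
E
python3 - <<'E'
from ring import *
d=np.load("w8.npz"); K,E=d["K"],d["E"]
B=lambda uv,z: back(K,E,uv,z).round(4)
r=B((317.7,321.2),.016); h=B((316.7,90.5),.013); print(r,h,np.linalg.norm((r-h)[:2]),np.degrees(np.arctan2((r-h)[1],(r-h)[0])))
print("ring L R T B",B((297,321),.016),B((338.5,321),.016),B((317.7,302),.016),B((317.7,340.3),.016))
print("handle mid @150",B((317,150),.013),"edges",B((306.5,200),.013),B((326.5,200),.013), "tip",B((317,76),.013))
o=ortho(d,r,.016,.03,.0001,"")
o=cv2.convertScaleAbs(o,alpha=1.6)
for a in range(0,360,30):
    t=np.radians(a); c=300
    p1=(int(c-np.sin(t)*180),int(c-np.cos(t)*180)); p2=(int(c-np.sin(t)*215),int(c-np.cos(t)*215)); cv2.line(o,p1,p2,(255,0,0),1); cv2.putText(o,str(a),(int(c-np.sin(t)*240)-10,int(c-np.cos(t)*240)),0,.4,(255,0,0))
for rr in (120,139,150): cv2.circle(o,(300,300),rr,(0,255,0),1)
cv2.imwrite("pics/o8.png",o[:,:,::-1])
E
```

```text
[ 0.5006 -0.2706  0.016 ] [ 0.2956 -0.2707  0.013 ] 0.20500002439024254 0.027949158521218372
ring L R T B [ 0.5004 -0.2903  0.016 ] [ 0.5005 -0.2507  0.016 ] [ 0.4805 -0.2705  0.016 ] [ 0.5213 -0.2706  0.016 ]
handle mid @150 [ 0.342  -0.2707  0.013 ] edges [ 0.3844 -0.28    0.013 ] [ 0.3844 -0.2626  0.013 ] tip [ 0.2849 -0.2705  0.013 ]
```

View pics/o8.png

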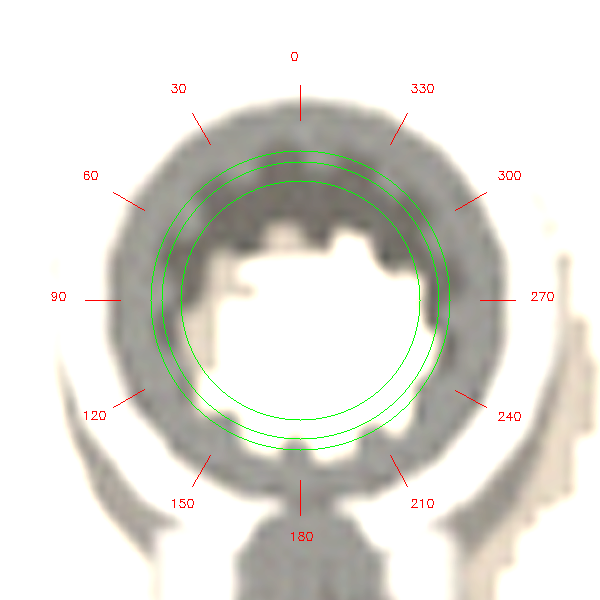

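```bash
python3 - <<'E'
from h import *
show()
plan([((.4506,-.2706,.05),np.pi/2),((.4506,-.2706,-.005),np.pi/2)])
E
```

```text
t 14.85 pos [ 0.3989 -0.2688  0.1693] yaw 89.86 tilt 0.12 F [ 0.45 -0.27 -0.3 ] M [-0.01 -0.02 -0.07] w 0.0343 q [ 0.07  0.53  0.68  2.03 -0.48  0.75  2.62]
[ -0.0649, -0.0021, 0.1490, 0.0000, -0.0003, -0.0004 ]
[ -0.0651, -0.0021, 0.2178, 0.0000, -0.0003, -0.0004 ]
```

step_arm(
  moves=[
    [-0.03,-0.001,0.05,0,0,0,-0.2],
    [-0.065,-0.002,0.1,0,0,0,-0.2],
    [-0.065,-0.002,0.149,0,0,-0.0004,-0.2],
    [-0.065,-0.002,0.17,0,0,-0.0004,-0.2],
    [-0.065,-0.002,0.19,0,0,-0.0004,-0.2],
    [-0.065,-0.002,0.205,0,0,-0.0004,-0.2],
    [-0.065,-0.002,0.215,0,0,-0.0004,-0.2],
    [-0.065,-0.002,0.2175,0,0,-0.0004,-0.2],
    [-0.065,-0.002,0.2175,0,0,-0.0004,-0.2],
    [-0.065,-0.002,0.2175,0,0,-0.0004,-0.2],
  ],
)

```text
clock: 15.85
tool_pos: [0.4519, -0.271, -0.0033]
tool_rot: [0.0, -0.0, 1.0, -0.001]
wrist_force: [-1.5, 0.3, -0.7]
gripper_width: 0.0346
```

```bash
python3 - <<'E'
from h import *
show()
im,K,E=cam("wrist"); np.savez("w9.npz",K=K,E=E,im=im); cv2.imwrite("pics/w9.png",im[:,:,::-1])
im,K,E=cam("side"); crop(im,230,210,430,360,4,"sd9.png")
plan([((.4506,-.2706-.0185,-.005),np.pi/2)])
E
```

```text
t 15.85 pos [ 0.4519 -0.271  -0.0033] yaw 90.04 tilt 0.07 F [-1.48  0.28 -0.7 ] M [ 0.03 -0.04  0.05] w 0.0346 q [ 0.23  0.83  0.4   2.02 -0.74  0.44  2.77]
[ 0.0017, -0.0227, 0.0022, -0.0002, 0.0001, 0.0001 ]
```

View pics/w9.png

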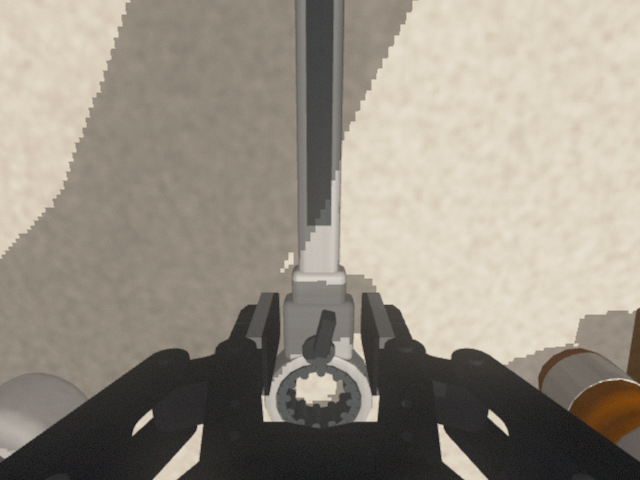

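View pics/sd9.png

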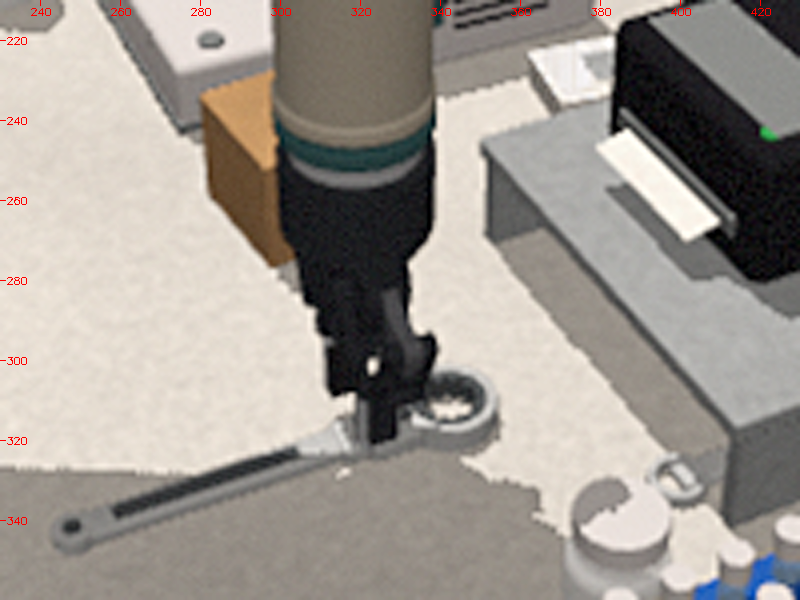

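step_arm(
  moves=[
    [0.001,0,0.003,0,0,0,-0.2],
    [0.001,-0.006,0.003,0,0,0,-0.2],
    [0.001,-0.011,0.003,0,0,0,-0.2],
    [0.001,-0.015,0.003,0,0,0,-0.2],
    [0.001,-0.019,0.003,0,0,0,-0.2],
    [0.001,-0.023,0.003,0,0,0,-0.2],
    [0.001,-0.023,0.003,0,0,0,-0.2],
    [0.001,-0.01,0.003,0,0,0,-0.2],
    [0.001,0,0.003,0,0,0,-0.2],
    [0.001,0,0.0,0,0,0,-0.2],
  ],
)

```text
clock: 16.95
tool_pos: [0.4505, -0.2679, -0.0043]
tool_rot: [-0.001, -0.002, 1.0, 0.001]
wrist_force: [-0.7, -0.3, -0.6]
gripper_width: 0.0345
```

```bash
python3 - <<'E'
from h import *
show()
im,K,E=cam("wrist"); np.savez("w10.npz",K=K,E=E,im=im); cv2.imwrite("pics/w10.png",im[:,:,::-1])
E
```

```text
t 16.95 pos [ 0.4505 -0.2679 -0.0043] yaw 90.18 tilt 0.15 F [-0.72 -0.27 -0.64] M [ 0.    0.03 -0.01] w 0.0345 q [ 0.23  0.83  0.4   2.02 -0.75  0.44  2.77]
```

View pics/w10.png

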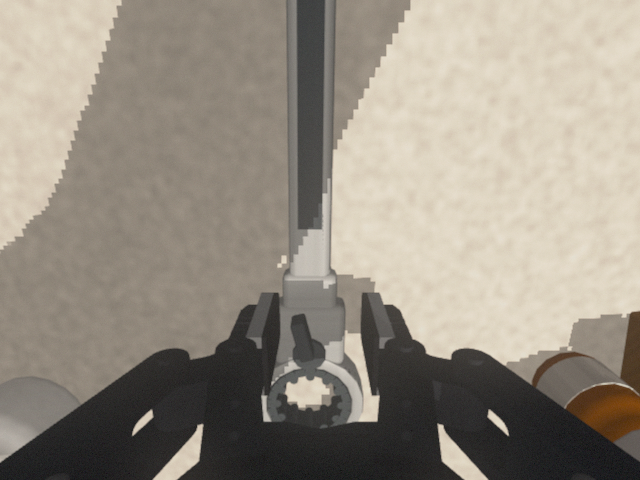

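The lever is over: the tab tip is now at (299,320), on the -y side. I'll back up to re-measure the wrench.

step_arm(
  moves=[
    [0,0,-0.04,0,0,0,-0.1],
    [0.02,0,-0.09,0,0,0,-0.1],
    [0.045,0,-0.14,0,0,0,-0.1],
    [0.06,0,-0.19,0,0,0,-0.1],
    [0.065,0,-0.215,0,0,0,-0.1],
    [0.065,0,-0.215,0,0,0,-0.1],
    [0.065,0,-0.215,0,0,0,-0.1],
    [0.065,0,-0.215,0,0,0,-0.1],
    [0.065,0,-0.215,0,0,0,-0.1],
    [0.065,0,-0.215,0,0,0,-0.1],
  ],
)

```text
clock: 18.0
tool_pos: [0.3984, -0.2704, 0.1672]
tool_rot: [-0.001, -0.0, 1.0, 0.0]
wrist_force: [1.0, -0.4, 0.2]
gripper_width: 0.0386
```

```bash
python3 - <<'E'
from h import *
show()
im,K,E=cam("wrist"); np.savez("w11.npz",K=K,E=E,im=im); crop(im,265,60,375,270,3,"w11a.png"); crop(im,265,240,375,350,6,"w11b.png")
E
```

```text
t 18.0 pos [ 0.3984 -0.2704  0.1672] yaw 90.05 tilt 0.13 F [ 1.   -0.42  0.15] M [-0.03  0.01 -0.02] w 0.0386 q [ 0.07  0.54  0.68  2.03 -0.49  0.75  2.63]
```

View pics/w11a.png

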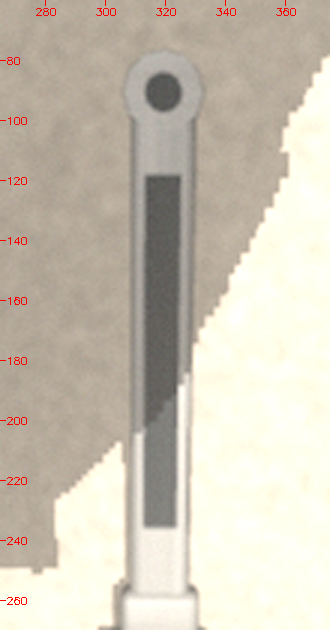

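View pics/w11b.png

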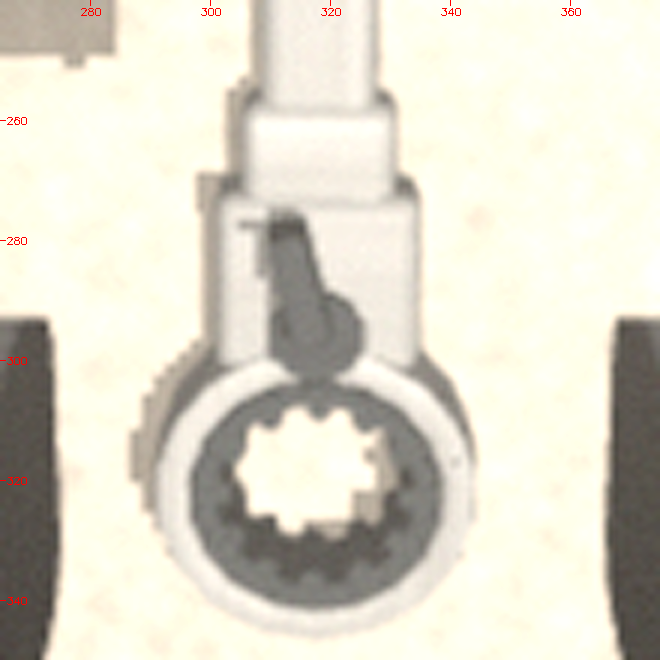

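```bash
python3 - <<'E'
from ring import *
d=np.load("w11.npz"); K,E=d["K"],d["E"]
B=lambda uv,z: back(K,E,uv,z)
r=B((317.6,322.2),.016); h=B((319.3,91),.013); yaw=np.arctan2((r-h)[1],(r-h)[0]); print(r,h,np.linalg.norm((r-h)[:2]),np.degrees(yaw))
o=ortho(d,r,.016,.03,.0001,""); o=cv2.convertScaleAbs(o,alpha=1.6)
for a in range(0,360,30):
    t=np.radians(a)+yaw; c=300
    p1=(int(c-np.sin(t)*180),int(c-np.cos(t)*180)); p2=(int(c-np.sin(t)*215),int(c-np.cos(t)*215)); cv2.line(o,p1,p2,(255,0,0),1); cv2.putText(o,str(a),(int(c-np.sin(t)*240)-10,int(c-np.cos(t)*240)),0,.4,(255,0,0))
for rr in (139,195): cv2.circle(o,(300,300),rr,(0,255,0),1)
cv2.imwrite("pics/o11.png",o[:,:,::-1])
b=r[:2]-.075*np.array([np.cos(yaw),np.sin(yaw)]); print("balance",b)
show()
plan([((*b,.05),np.pi/2+yaw),((*b,-.0225),np.pi/2+yaw)])
E
```

```text
[ 0.5002729  -0.27212309  0.016     ] [ 0.29580921 -0.27077982  0.013     ] 0.20446810626430165 -0.3764095374936393
balance [ 0.42527452 -0.27163037]
t 18.05 pos [ 0.3984 -0.2705  0.1673] yaw 90.04 tilt 0.11 F [ 0.23 -0.84 -0.28] M [ 0.02 -0.04 -0.03] w 0.0388 q [ 0.07  0.53  0.68  2.03 -0.49  0.75  2.63]
[ -0.0338, -0.0014, 0.1466, -0.0000, -0.0003, 0.0012 ]
[ -0.0340, -0.0014, 0.2372, -0.0000, -0.0003, 0.0012 ]
```

View pics/o11.png

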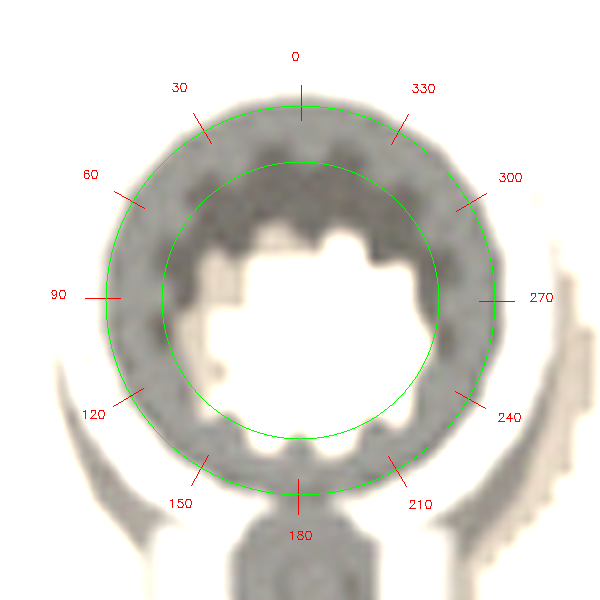

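step_arm(
  moves=[
    [-0.02,-0.001,0.05,0,0,0,-0.1],
    [-0.034,-0.0014,0.1,0,0,0,-0.1],
    [-0.034,-0.0014,0.145,0,0,0.001,-0.1],
    [-0.034,-0.0014,0.175,0,0,0.001,-0.1],
    [-0.034,-0.0014,0.2,0,0,0.001,-0.1],
    [-0.034,-0.0014,0.22,0,0,0.001,-0.1],
    [-0.034,-0.0014,0.231,0,0,0.001,-0.1],
    [-0.034,-0.0014,0.235,0,0,0.001,-0.1],
    [-0.034,-0.0014,0.235,0,0,0.001,-0.1],
    [-0.034,-0.0014,0.235,0,0,0.001,-0.1],
  ],
)

```text
clock: 19.05
tool_pos: [0.4263, -0.2722, -0.0193]
tool_rot: [0.0, 0.003, 1.0, -0.001]
wrist_force: [0.6, 0.2, 0.4]
gripper_width: 0.0386
```

```bash
python3 - <<'E'
from h import *
show()
im,K,E=cam("wrist"); np.savez("w12.npz",K=K,E=E,im=im); cv2.imwrite("pics/w12.png",im[:,:,::-1])
b=(.4253,-.2716); plan([((*b,-.0215),np.pi/2-.0066)])
E
```

```text
t 19.05 pos [ 0.4263 -0.2722 -0.0193] yaw 89.68 tilt 0.07 F [0.56 0.16 0.43] M [ 0.01 -0.02 -0.01] w 0.0386 q [ 0.29  0.84  0.34  2.07 -0.79  0.35  2.84]
[ 0.0013, 0.0007, 0.0028, -0.0002, 0.0001, 0.0002 ]
```

View pics/w12.png

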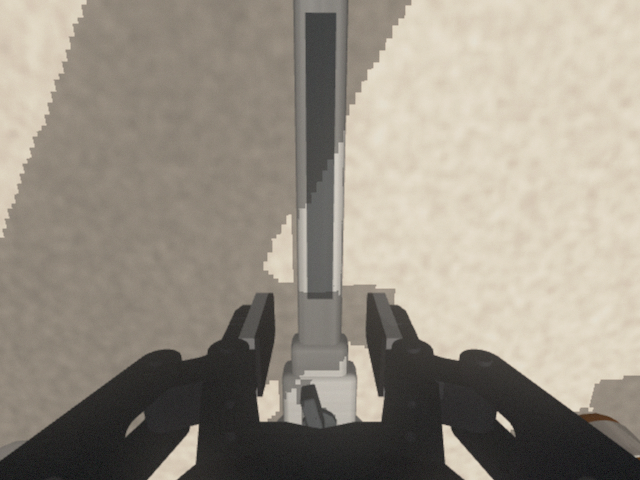

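step_arm(
  moves=[
    [0.0035,0.0007,0.0028,0,0,0,-0.1],
    [0.0035,0.0007,0.0028,0,0,0,-0.1],
    [0.0035,0.0007,0.0028,0,0,0,-0.6],
    [0.0035,0.0007,0.0028,0,0,0,-1],
    [0.0035,0.0007,0.0028,0,0,0,-1],
    [0.0035,0.0007,0.0028,0,0,0,-1],
    [0.0035,0.0007,0.0028,0,0,0,-1],
    [0.0035,0.0007,0.0028,0,0,0,-1],
    [0.0035,0.0007,-0.005,0,0,0,-1],
    [0.0035,0.0007,-0.02,0,0,0,-1],
  ],
  force=100,
)

```text
clock: 20.1
tool_pos: [0.4223, -0.2707, -0.0041]
tool_rot: [-0.001, 0.003, 1.0, 0.0]
wrist_force: [-0.1, -0.1, -3.7]
gripper_width: 0.0149
```

```bash
python3 - <<'E'
from h import *
show()
im,K,E=cam("side"); crop(im,220,210,420,360,4,"sd13.png")
E
```

```text
t 20.1 pos [ 0.4223 -0.2707 -0.0041] yaw 89.68 tilt 0.14 F [-0.13 -0.14 -3.71] M [ 0.03  0.05 -0.02] w 0.0149 q [ 0.27  0.81  0.37  2.08 -0.77  0.39  2.83]
```

View pics/sd13.png

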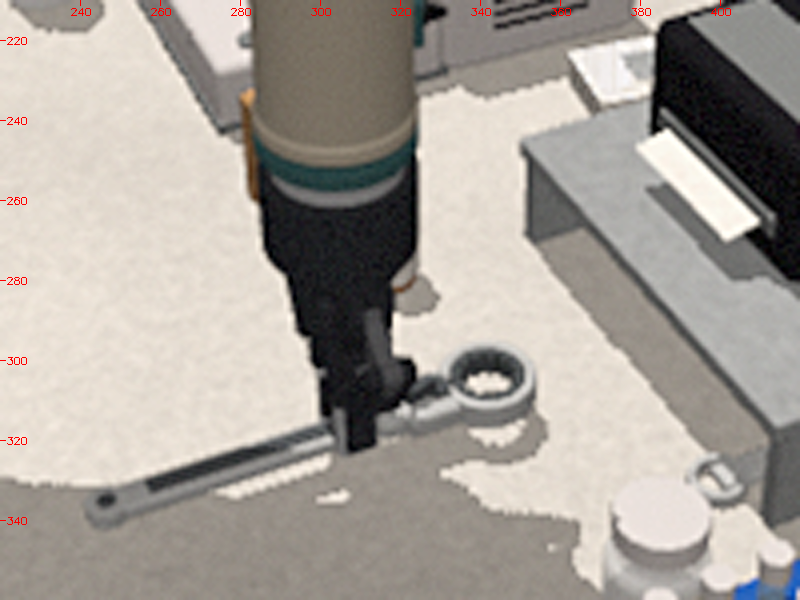

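```bash
python3 - <<'E'
from h import *
show()
y=np.radians(75.5)
plan([((.43,-.25,.09),np.radians(89.7)),((.4715,.15,.09),y),((.4715,.1665,.09),y),((.4715,.1665,.06),y)])
E
```

```text
t 20.15 pos [ 0.4234 -0.2714 -0.0022] yaw 89.68 tilt 0.05 F [-1.18 -0.61 -1.49] M [ 0.03 -0.02 -0.01] w 0.0148 q [ 0.27  0.81  0.37  2.08 -0.77  0.39  2.83]
[ -0.0082, 0.0267, -0.1152, -0.0001, 0.0001, -0.0001 ]
[ -0.0573, 0.5270, -0.1156, -0.0001, 0.0001, 0.0394 ]
[ -0.0571, 0.5476, -0.1156, -0.0001, 0.0001, 0.0394 ]
[ -0.0571, 0.5477, -0.0781, -0.0001, 0.0001, 0.0394 ]
```

step_arm(
  moves=[
    [0,0,-0.04,0,0,0,-1],
    [-0.003,0.01,-0.08,0,0,0,-1],
    [-0.008,0.03,-0.11,0,0,0,-1],
    [-0.01,0.07,-0.1152,0,0,0.003,-1],
    [-0.015,0.12,-0.1152,0,0,0.008,-1],
    [-0.02,0.17,-0.1152,0,0,0.014,-1],
    [-0.027,0.22,-0.1152,0,0,0.02,-1],
    [-0.032,0.27,-0.1152,0,0,0.026,-1],
    [-0.037,0.32,-0.1152,0,0,0.032,-1],
    [-0.042,0.37,-0.1152,0,0,0.038,-1],
  ],
)

```text
clock: 21.15
tool_pos: [0.4582, 0.0265, 0.0885]
tool_rot: [-0.0, 0.123, 0.992, -0.0]
wrist_force: [1.2, -0.1, -3.9]
gripper_width: 0.0148
```

```bash
python3 - <<'E'
from h import *
show()
y=np.radians(75.5)
plan([((.4715,.1665,.09),y),((.4715,.1665,.06),y)])
E
```

```text
t 21.15 pos [0.4582 0.0265 0.0885] yaw 75.92 tilt 0.01 F [ 1.22 -0.05 -3.87] M [-0.02 -0.07  0.04] w 0.0148 q [-0.57  0.67  0.68  2.16 -0.79  0.58  2.02]
[ 0.0265, 0.1738, -0.0019, -0.0000, -0.0000, 0.0012 ]
[ 0.0265, 0.1738, 0.0356, -0.0000, -0.0000, 0.0012 ]
```

step_arm(
  moves=[
    [0.01,0.045,0,0,0,0.001,-1],
    [0.018,0.09,0,0,0,0.001,-1],
    [0.0265,0.13,0,0,0,0.0012,-1],
    [0.0265,0.16,0,0,0,0.0012,-1],
    [0.0265,0.174,0,0,0,0.0012,-1],
    [0.0265,0.174,0,0,0,0.0012,-1],
    [0.0265,0.174,0.01,0,0,0.0012,-1],
    [0.0265,0.174,0.025,0,0,0.0012,-1],
    [0.0265,0.174,0.0355,0,0,0.0012,-1],
    [0.0265,0.174,0.0355,0,0,0.0012,-1],
  ],
)

```text
clock: 22.15
tool_pos: [0.4702, 0.1634, 0.0581]
tool_rot: [-0.002, 0.127, 0.992, -0.001]
wrist_force: [0.4, 0.4, -3.0]
gripper_width: 0.0152
```

```bash
python3 - <<'E'
from h import *
show()
for n in ("scene","side","wrist"):
    im,K,E=cam(n); np.savez(f"{n}14.npz",K=K,E=E,im=im)
    c=proj(K,E,[.547,.147,.08])[0].astype(int); print(n,c)
    if n!="wrist": crop(im,c[0]-50,c[1]-40,c[0]+50,c[1]+40,8,n+"14.png")
    else: cv2.imwrite("pics/w14.png",im[:,:,::-1])
show()
E
```

```text
t 22.15 pos [0.4702 0.1634 0.0581] yaw 75.45 tilt 0.22 F [ 0.4   0.36 -2.98] M [-0.02  0.06 -0.04] w 0.0152 q [-0.82  0.76  0.67  2.07 -0.85  0.61  1.77]
scene [356 161]
side [288 187]
wrist [324 452]
t 22.3 pos [0.4716 0.1642 0.0595] yaw 75.51 tilt 0.05 F [ 0.44 -0.62 -4.66] M [0.03 0.03 0.03] w 0.0149 q [-0.82  0.76  0.67  2.07 -0.85  0.61  1.77]
```

View pics/scene14.png

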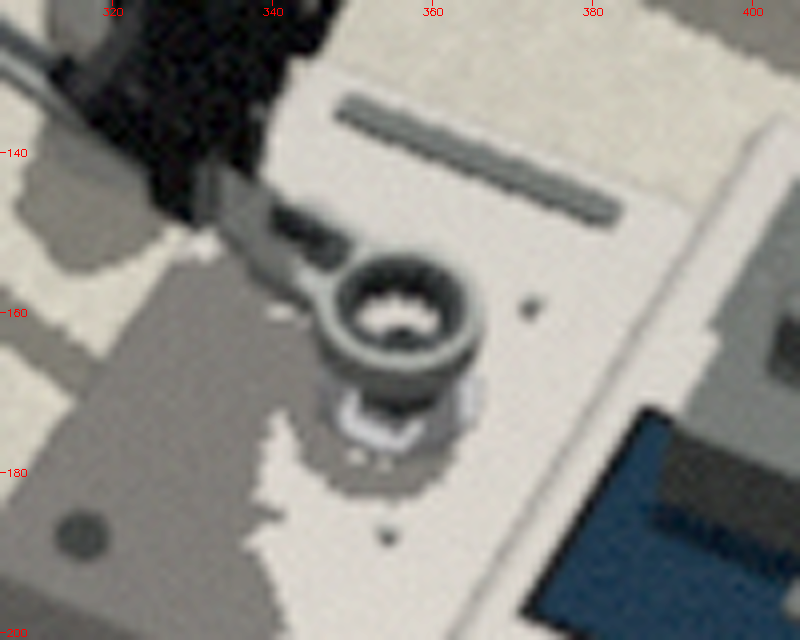

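View pics/side14.png

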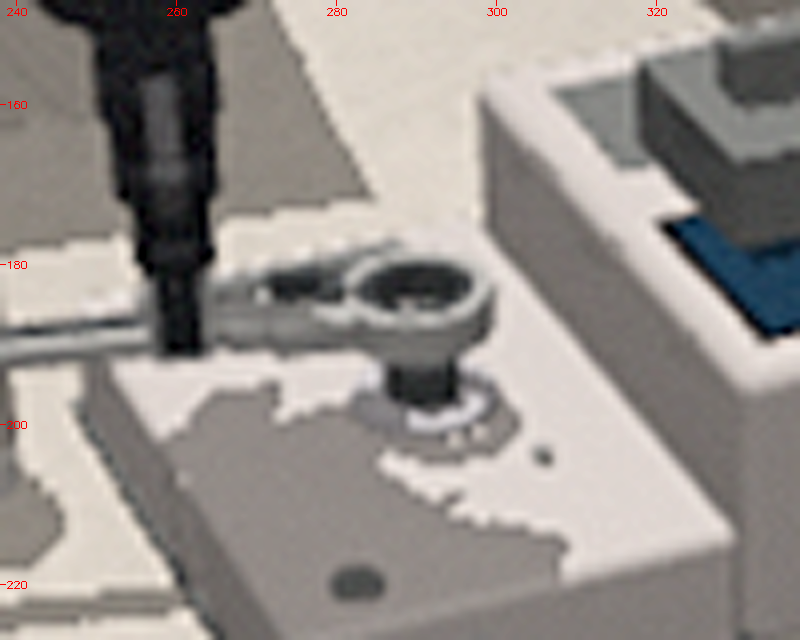

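View pics/w14.png

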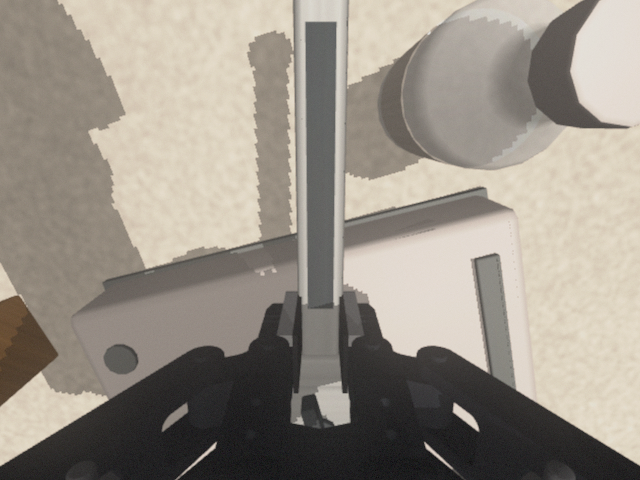

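```bash
python3 - <<'E'
from fit import *
a=calib("scene"); b=calib("side")
x=tri([(*a,(356.0,159.8)),(*b,(289.6,183.1))]); print(x, proj(*a,x),proj(*b,x))
for z in (.07,.095,.097,.099): print(z,"scene",back(*a,(356.0,159.8),z)[:2],"side",back(*b,(289.6,183.1),z)[:2])
for n in ("scene","side"):
    d=np.load(n+"14.npz"); g=cv2.cvtColor(d["im"],cv2.COLOR_RGB2GRAY)
    print(n, "proj bolt@.097",proj(d["K"],d["E"],[.5468,.147,.097]))
    t=np.linspace(0,2*np.pi,40)
    C=np.c_[.5468+.02*np.cos(t),.147+.02*np.sin(t),np.full(40,.097)]; C2=np.c_[.5468+.026*np.cos(t),.147+.026*np.sin(t),np.full(40,.097)]
    H=np.c_[.5468+.01386*np.cos(np.arange(7)*np.pi/3),.147+.01386*np.sin(np.arange(7)*np.pi/3),np.full(7,.054)]
    c=proj(d["K"],d["E"],[.547,.147,.08])[0].astype(int); s=8
    im=cv2.resize(d["im"][c[1]-40:c[1]+40,c[0]-50:c[0]+50],None,fx=s,fy=s,interpolation=cv2.INTER_CUBIC)
    for Q,col in((C,(255,0,0)),(C2,(0,255,0)),(H,(255,255,0))):
        q=((proj(d["K"],d["E"],Q)-[c[0]-50,c[1]-40]+.5)*s).astype(np.int32); cv2.polylines(im,[q],False,col,1)
    cv2.imwrite(f"pics/{n}14o.png",im[:,:,::-1])
E
```

```text
[0.54798316 0.13919074 0.09596857] [[355.86367528 159.13435755]] [[290.06332897 183.51530203]]
0.07 scene [0.5416185  0.15847116] side [0.56291416 0.18544952]
0.095 scene [0.54890082 0.13824842] side [0.54823381 0.1434203 ]
0.097 scene [0.54948341 0.1366306 ] side [0.54705938 0.14005797]
0.099 scene [0.55006599 0.13501278] side [0.54588496 0.13669563]
scene proj bolt@.097 [[356.85862789 156.50832114]]
side proj bolt@.097 [[288.57556697 181.94915372]]
```

View pics/scene14o.png

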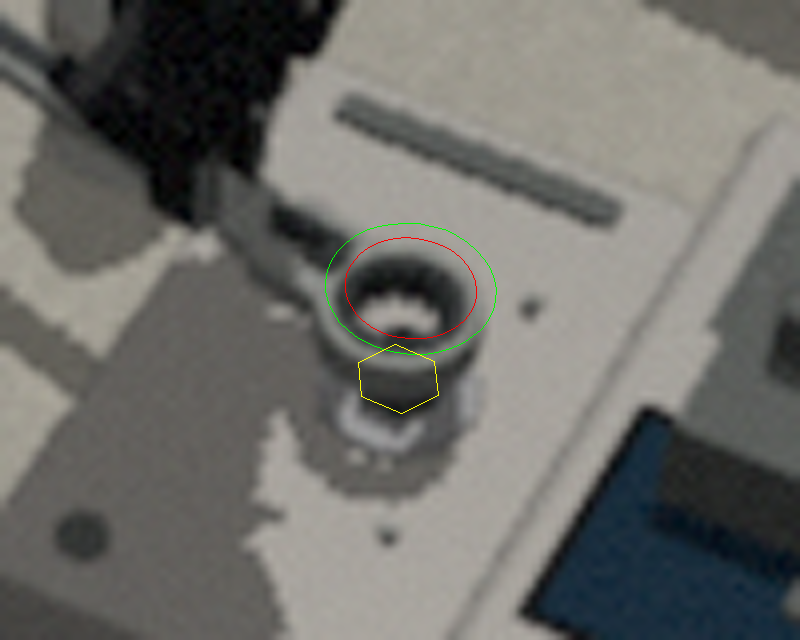

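View pics/side14o.png

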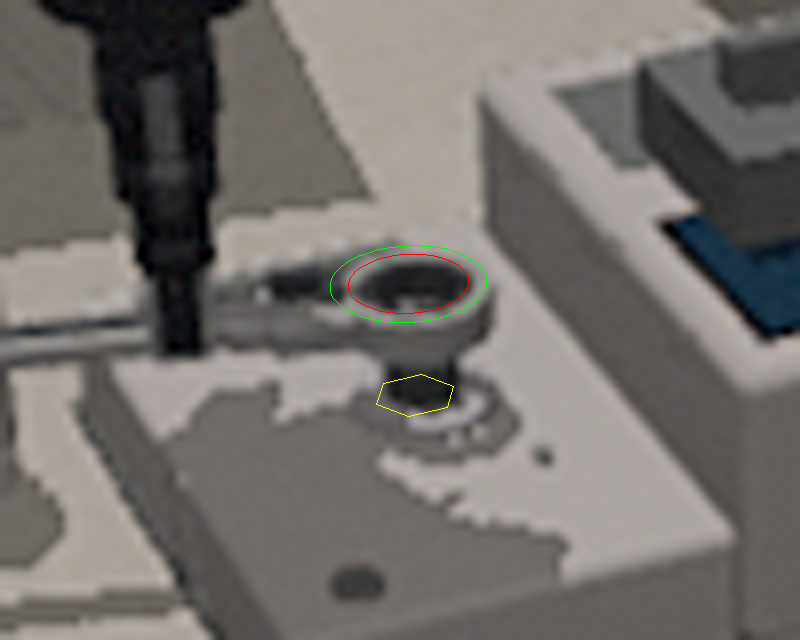

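```bash
python3 - <<'E'
from fit import *
for n in ("scene","side"):
    d=np.load(n+"14.npz"); c=proj(d["K"],d["E"],[.547,.147,.08])[0].astype(int)
    P=proj(d["K"],d["E"],[[.5688,.095,.056],[.5688,.199,.056],[.5468,.147,.097]])
    print(n,c-[50,40],P.round(2).tolist())
    crop(d["im"],*( (335,140,385,200) if n=="scene" else (255,170,320,215)),12 ,n+"14p.png")
E
```

```text
scene [306 121] [[354.22, 185.26], [372.09, 156.65], [356.86, 156.51]]
side [238 147] [[304.18, 202.62], [290.09, 184.88], [288.58, 181.95]]
```

View pics/scene14p.png

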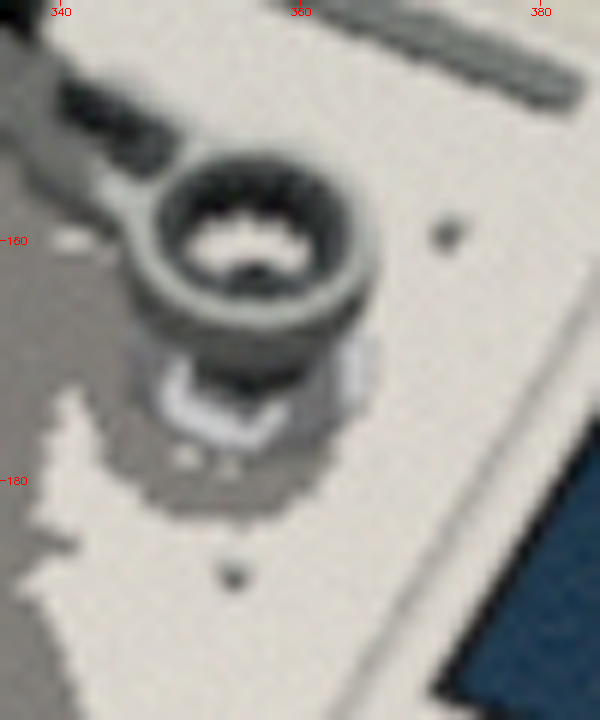

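View pics/side14p.png

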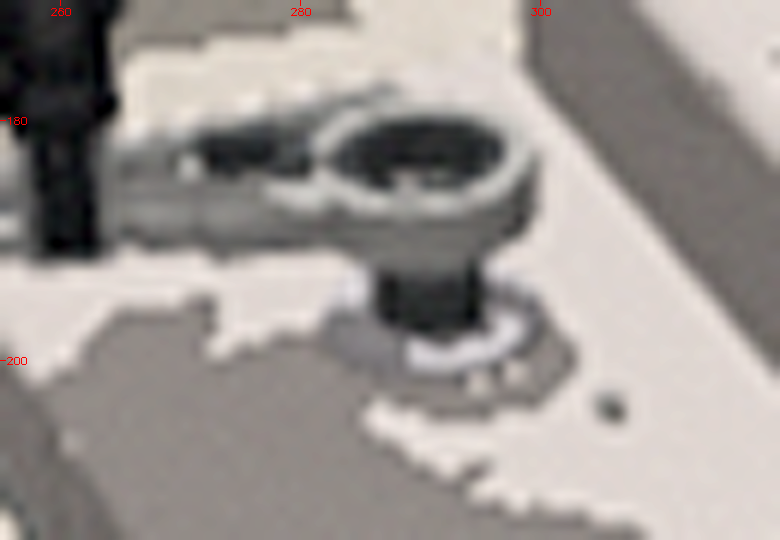

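```bash
python3 - <<'E'
from h import *
show()
y=np.radians(75.5)
plan([((.4715,.1665,.058),y),((.4715,.1665,.051),y)])
E
```

```text
t 22.3 pos [0.4716 0.1642 0.0595] yaw 75.51 tilt 0.05 F [ 0.44 -0.62 -4.66] M [0.03 0.03 0.03] w 0.0149 q [-0.82  0.76  0.67  2.07 -0.85  0.61  1.77]
[ 0.0008, 0.0028, 0.0019, -0.0001, -0.0001, 0.0000 ]
[ 0.0008, 0.0028, 0.0107, -0.0001, -0.0001, 0.0000 ]
```

step_arm(
  moves=[
    [0.0008,0.0028,0.002,0,0,0,-1],
    [0.0008,0.0028,0.006,0,0,0,-1],
    [0.0008,0.0028,0.0095,0,0,0,-1],
    [0.0008,0.0028,0.0095,0,0,0,-1],
    [0.0008,0.0028,0.0095,0,0,0,-1],
    [0.0008,0.0028,0.0095,0,0,0,-1],
    [0.0008,0.0028,0.0095,0,0,0,-1],
    [0.0008,0.0028,0.0095,0,0,0,-1],
    [0.0008,0.0028,0.0095,0,0,0,-1],
    [0.0008,0.0028,0.0095,0,0,0,-1],
  ],
)

```text
clock: 23.3
tool_pos: [0.4714, 0.1671, 0.052]
tool_rot: [-0.0, 0.126, 0.992, -0.0]
wrist_force: [0.4, 0.2, -3.5]
gripper_width: 0.0148
```

```bash
python3 - <<'E'
from h import *
show()
im,K,E=cam("scene"); np.savez("scene15.npz",K=K,E=E,im=im); crop(im,325,130,395,200,10,"scene15.png"); show()
im,K,E=cam("side"); np.savez("side15.npz",K=K,E=E,im=im); crop(im,255,165,325,215,10,"side15.png"); show()
E
```

```text
t 23.3 pos [0.4714 0.1671 0.052 ] yaw 75.57 tilt 0.03 F [ 0.42  0.21 -3.52] M [-0.    0.06  0.  ] w 0.0148 q [-0.82  0.77  0.66  2.07 -0.87  0.59  1.78]
t 23.35 pos [0.4714 0.1671 0.052 ] yaw 75.57 tilt 0.04 F [-0.41 -0.29 -2.85] M [-0.02  0.05 -0.01] w 0.0146 q [-0.82  0.77  0.66  2.07 -0.87  0.59  1.78]
t 23.4 pos [0.4714 0.1671 0.052 ] yaw 75.57 tilt 0.04 F [ 0.34 -0.47 -3.67] M [-0.02  0.02 -0.04] w 0.0146 q [-0.82  0.77  0.66  2.07 -0.87  0.59  1.78]
```

View pics/scene15.png

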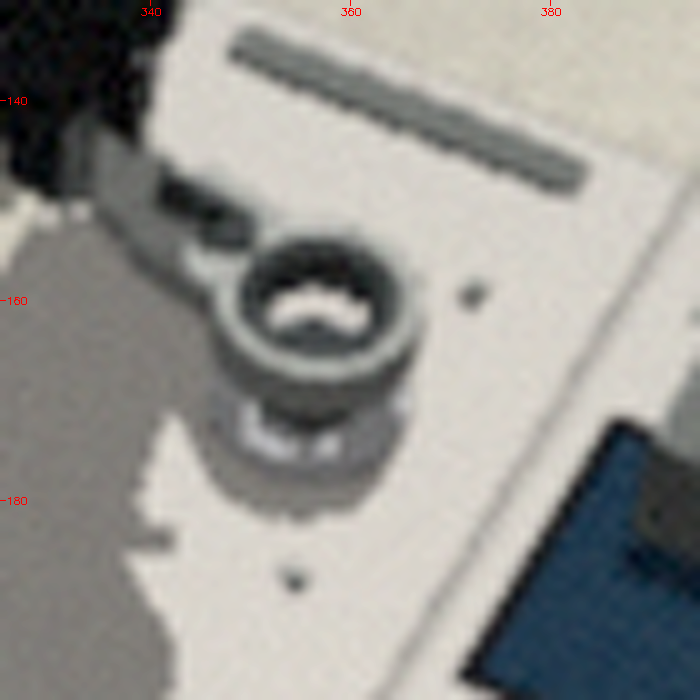

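View pics/side15.png

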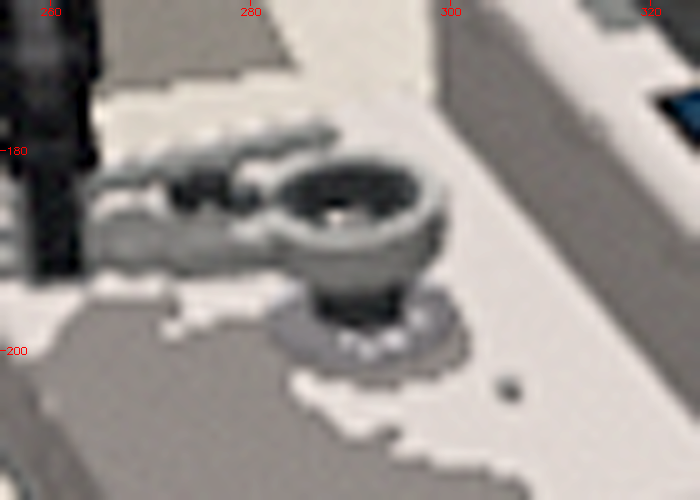

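step_arm(
  moves=[
    [0,0,0.002,0,0,0,-1],
    [0,0,0.004,0,0,0,-1],
    [0,0,0.006,0,0,0,-1],
    [0,0,0.007,0,0,0,-1],
    [0,0,0.008,0,0,0,-1],
    [0,0,0.009,0,0,0,-1],
    [0,0,0.01,0,0,0,-1],
    [0,0,0.01,0,0,0,-1],
    [0,0,0.01,0,0,0,-1],
    [0,0,0.01,0,0,0,-1],
  ],
)

```text
clock: 24.4
tool_pos: [0.4717, 0.1669, 0.0441]
tool_rot: [0.0, 0.126, 0.992, -0.0]
wrist_force: [1.4, -0.9, -3.3]
gripper_width: 0.0147
```

```bash
python3 - <<'E'
from h import *
show()
E
```

```text
t 24.4 pos [0.4717 0.1669 0.0441] yaw 75.56 tilt 0.04 F [ 1.38 -0.89 -3.27] M [-0.14 -0.33 -0.04] w 0.0147 q [-0.81  0.79  0.64  2.08 -0.88  0.58  1.79]
```

step_arm(
  moves=[
    [0,0,0.001,0,0,0,-1],
    [0,0,0.002,0,0,0,-1],
    [0,0,0.003,0,0,0,-1],
    [0,0,0.004,0,0,0,-1],
    [0,0,0.005,0,0,0,-1],
    [0,0,0.006,0,0,0,-1],
    [0,0,0.007,0,0,0,-1],
    [0,0,0.007,0,0,0,-1],
    [0,0,0.007,0,0,0,-1],
    [0,0,0.007,0,0,0,-1],
  ],
)

```text
clock: 25.4
tool_pos: [0.4718, 0.167, 0.0385]
tool_rot: [0.0, 0.126, 0.992, -0.0]
wrist_force: [2.8, -2.3, -2.3]
gripper_width: 0.0149
```

```bash
python3 - <<'E'
from h import *
show()
im,K,E=cam("scene"); crop(im,325,130,395,200,10,"scene16.png"); show()
im,K,E=cam("side"); crop(im,240,165,320,215,10,"side16.png"); show()
E
```

```text
t 25.4 pos [0.4718 0.167  0.0385] yaw 75.56 tilt 0.04 F [ 2.78 -2.31 -2.29] M [-0.48 -0.73 -0.15] w 0.0149 q [-0.8   0.79  0.63  2.08 -0.9   0.56  1.8 ]
t 25.45 pos [0.4717 0.167  0.0385] yaw 75.56 tilt 0.04 F [ 1.94 -1.9  -3.12] M [-0.47 -0.73 -0.06] w 0.0147 q [-0.8   0.79  0.63  2.08 -0.9   0.56  1.8 ]
t 25.5 pos [0.4718 0.1669 0.0385] yaw 75.56 tilt 0.04 F [ 3.88 -2.33 -2.39] M [-0.47 -0.82 -0.03] w 0.0147 q [-0.8   0.79  0.63  2.08 -0.9   0.56  1.8 ]
```

View pics/scene16.png

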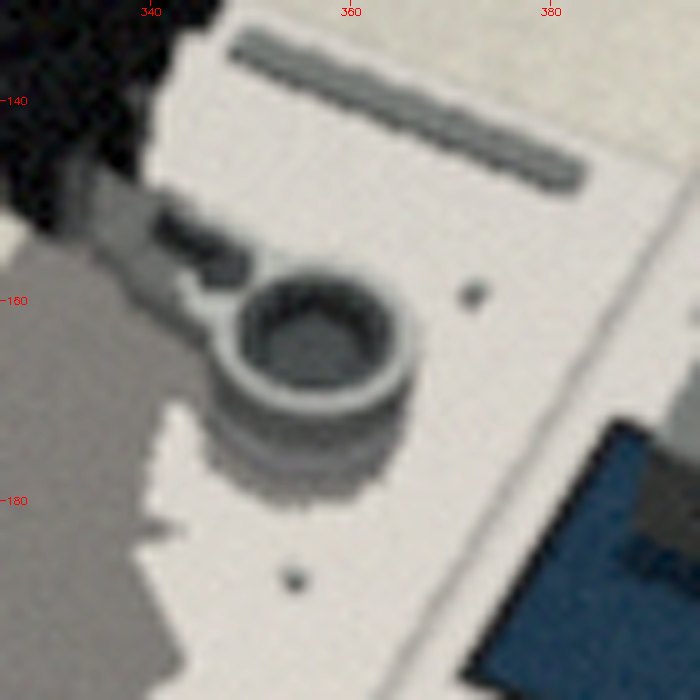

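View pics/side16.png

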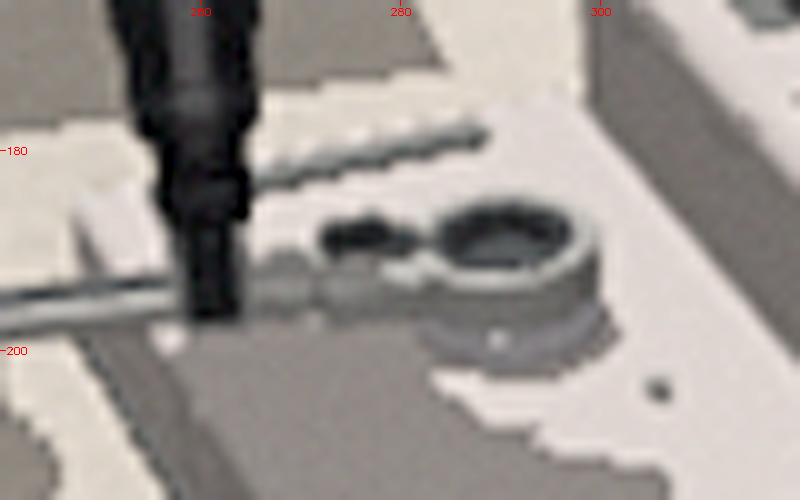

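step_arm(
  moves=[
    [-0.0004,-0.0003,0.001,0,0,0,-1],
    [-0.0004,-0.0003,0.002,0,0,0,-1],
    [-0.0004,-0.0003,0.003,0,0,0,-1],
    [-0.0004,-0.0003,0.004,0,0,0,-1],
    [-0.0004,-0.0003,0.005,0,0,0,-1],
    [-0.0004,-0.0003,0.006,0,0,0,-1],
    [-0.0004,-0.0003,0.007,0,0,0,-1],
    [-0.0004,-0.0003,0.0078,0,0,0,-1],
    [-0.0004,-0.0003,0.0078,0,0,0,-1],
    [-0.0004,-0.0003,0.0078,0,0,0,-1],
  ],
)

```text
clock: 26.5
tool_pos: [0.4717, 0.1667, 0.0322]
tool_rot: [-0.0, 0.126, 0.992, -0.0]
wrist_force: [4.0, -1.6, -2.2]
gripper_width: 0.015
```

```bash
python3 - <<'E'
from h import *
show()
E
```

```text
t 26.5 pos [0.4717 0.1667 0.0322] yaw 75.56 tilt 0.04 F [ 3.99 -1.61 -2.22] M [-0.4  -0.87 -0.06] w 0.015 q [-0.79  0.8   0.61  2.08 -0.91  0.55  1.82]
```

step_arm(
  moves=[
    [-0.0004,0,0.0007,0,0,0,-1],
    [-0.0004,0,0.0014,0,0,0,-1],
    [-0.0004,0,0.002,0,0,0,-1],
    [-0.0004,0,0.0025,0,0,0,-1],
    [-0.0004,0,0.0025,0,0,0,-1],
    [-0.0004,0,0.0025,0,0,0,-1],
    [-0.0004,0,0.0025,0,0,0,-1],
    [-0.0004,0,0.0025,0,0,0,-1],
    [-0.0004,0,0.0025,0,0,0,-1],
    [-0.0004,0,0.0025,0,0,0,-1],
  ],
)

```text
clock: 27.5
tool_pos: [0.4717, 0.1668, 0.0308]
tool_rot: [-0.0, 0.126, 0.992, 0.0]
wrist_force: [0.3, -1.5, 8.3]
gripper_width: 0.0153
```

```bash
python3 - <<'E'
from h import *
show()
im,K,E=cam("side"); crop(im,220,165,320,215,8,"side17.png"); show()
im,K,E=cam("scene"); crop(im,325,130,395,200,10,"scene17.png"); show()
E
```

```text
t 27.5 pos [0.4717 0.1668 0.0308] yaw 75.56 tilt 0.04 F [ 0.31 -1.55  8.26] M [-0.49 -0.4  -0.16] w 0.0153 q [-0.79  0.8   0.61  2.08 -0.91  0.55  1.82]
t 27.55 pos [0.4717 0.1668 0.0308] yaw 75.55 tilt 0.04 F [ 0.42 -1.85  7.88] M [-0.46 -0.41 -0.12] w 0.0147 q [-0.79  0.8   0.61  2.08 -0.91  0.55  1.82]
t 27.6 pos [0.4717 0.1668 0.0308] yaw 75.56 tilt 0.04 F [-0.17 -2.1   7.5 ] M [-0.41 -0.46 -0.13] w 0.0149 q [-0.79  0.8   0.61  2.08 -0.91  0.55  1.82]
```

View pics/side17.png

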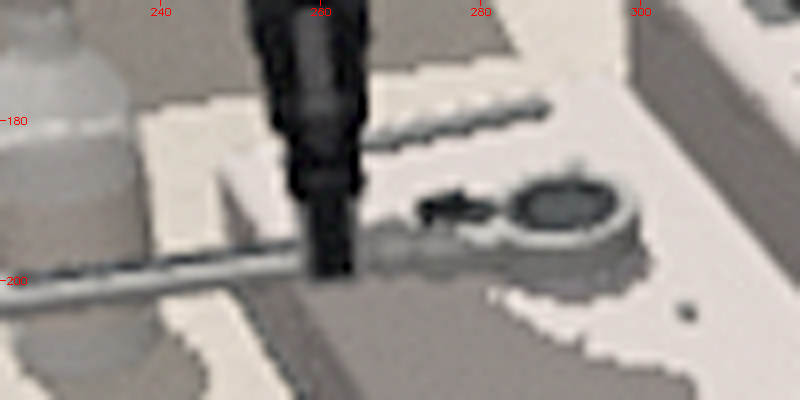

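View pics/scene17.png

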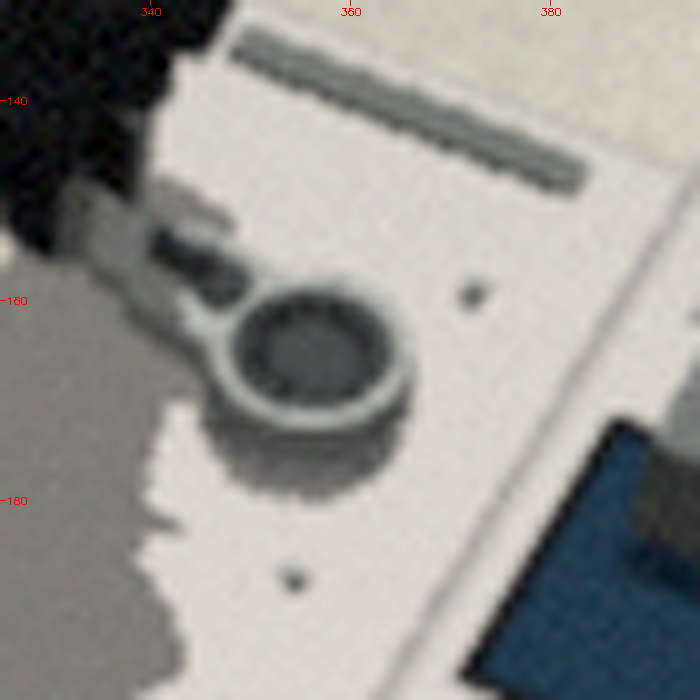

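Seated: about 8 N against the boss, and the hex fills the opening. The last joint wouldn't have range for the swing in this wrist orientation. So I'll release, turn the tool half round above, and drive the handle between loosely straddling fingers.

step_arm(
  moves=[
    [0,0,-0.001,0,0,0,-1],
    [0,0,-0.001,0,0,0,-0.6],
    [0,0,-0.001,0,0,0,-0.1],
    [0,0,-0.001,0,0,0,-0.1],
    [0,0,-0.001,0,0,0,-0.1],
    [0,0,-0.03,0,0,0,-0.1],
    [0,0,-0.08,0,0,0,-0.1],
    [0,0,-0.14,0,0,0,-0.1],
    [0,0,-0.19,0,0,0.02,-0.1],
    [0,0,-0.2,0,0,0.04,-0.1],
  ],
  force=40,
)

```text
clock: 28.6
tool_pos: [0.474, 0.1672, 0.1941]
tool_rot: [0.002, 0.251, 0.968, 0.002]
wrist_force: [-0.4, -0.1, -1.1]
gripper_width: 0.0382
```

```bash
python3 - <<'E'
from h import *
show()
im,K,E=cam("wrist"); np.savez("w18.npz",K=K,E=E,im=im); cv2.imwrite("pics/w18.png",im[:,:,::-1])
E
```

```text
t 28.6 pos [0.474  0.1672 0.1941] yaw 60.91 tilt 0.32 F [-0.4  -0.14 -1.1 ] M [-0.   -0.03  0.04] w 0.0382 q [-1.02  0.62  0.99  1.96 -0.66  0.92  1.37]
```

View pics/w18.png

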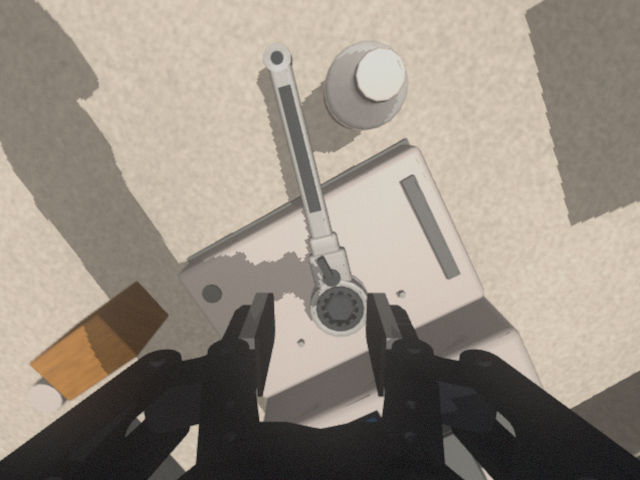

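step_arm(
  moves=[
    [0,0,0,0,0,0.459,-0.1],
    [0,0,0,0,0,0.459,-0.1],
    [0,0,0,0,0,0.459,-0.1],
    [0,0,0,0,0,0.459,-0.2],
    [0,0,0,0,0,0.459,-0.3],
    [0,0,0,0,0,0.459,-0.4],
    [0,0,0,0,0,0.459,-0.4],
    [0,0,0,0,0,0.459,-0.4],
    [0,0,0,0,0,0.459,-0.4],
    [0,0,0,0,0,0.459,-0.4],
  ],
)

```text
clock: 29.65
tool_pos: [0.4709, 0.1669, 0.1888]
tool_rot: [-0.0, 0.843, 0.537, -0.002]
wrist_force: [0.4, 0.3, 0.6]
gripper_width: 0.0256
```

```bash
python3 - <<'E'
from h import *
show()
plan([((.4647,.1687,.15),np.radians(-104.5))])
E
```

```text
t 29.65 pos [0.4709 0.1669 0.1888] yaw -24.99 tilt 0.2 F [0.4  0.32 0.6 ] M [-0.03 -0.01 -0.02] w 0.0256 q [-1.13  0.8   1.29  1.97 -0.88  1.1   0.12]
[ -0.0011, -0.0079, 0.0485, -0.0001, 0.0006, 0.2209 ]
```

step_arm(
  moves=[
    [0,-0.008,0,0,0,0.2209,-0.4],
    [0,-0.008,0,0,0,0.2209,-0.4],
    [0,-0.008,0,0,0,0.2209,-0.4],
    [0,-0.008,0,0,0,0.2209,-0.4],
    [0,-0.008,0,0,0,0.2209,-0.4],
    [0,-0.008,0,0,0,0.2209,-0.4],
    [0,-0.008,0,0,0,0.2209,-0.4],
    [0,-0.008,0.02,0,0,0.2209,-0.4],
    [0,-0.008,0.04,0,0,0.2209,-0.4],
    [0,-0.008,0.0485,0,0,0.2209,-0.4],
  ],
)

```text
clock: 30.65
tool_pos: [0.4645, 0.1694, 0.149]
tool_rot: [0.001, 0.992, -0.125, -0.002]
wrist_force: [0.1, -0.6, -0.7]
gripper_width: 0.026
```

```bash
python3 - <<'E'
from h import *
show()
im,K,E=cam("wrist"); np.savez("w19.npz",K=K,E=E,im=im); cv2.imwrite("pics/w19.png",im[:,:,::-1])
y=np.radians(-104.5)
plan([((.4647,.1687,.08),y),((.4647,.1687,.031),y)])
E
```

```text
t 30.65 pos [0.4645 0.1694 0.149 ] yaw -104.34 tilt 0.28 F [ 0.09 -0.6  -0.66] M [ 0.02  0.03 -0.06] w 0.026 q [-1.13  0.89  1.3   2.02 -1.    1.1  -1.16]
[ 0.0010, 0.0004, 0.0860, 0.0005, 0.0007, 0.0006 ]
[ 0.0012, 0.0002, 0.1472, 0.0005, 0.0007, 0.0006 ]
```

View pics/w19.png

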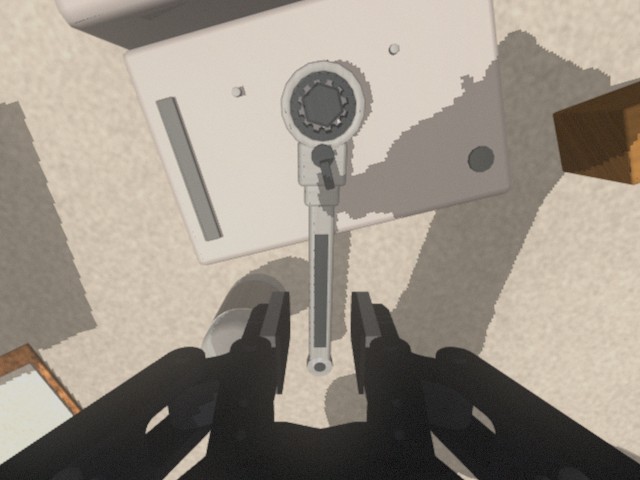

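step_arm(
  moves=[
    [0.001,0.0002,0.03,0,0,0,-0.4],
    [0.001,0.0002,0.06,0.0005,0.0007,0.0006,-0.4],
    [0.001,0.0002,0.09,0.0005,0.0007,0.0006,-0.4],
    [0.001,0.0002,0.115,0.0005,0.0007,0.0006,-0.4],
    [0.001,0.0002,0.135,0.0005,0.0007,0.0006,-0.4],
    [0.001,0.0002,0.145,0.0005,0.0007,0.0006,-0.4],
    [0.001,0.0002,0.148,0.0005,0.0007,0.0006,-0.4],
    [0.001,0.0002,0.148,0.0005,0.0007,0.0006,-0.4],
    [0.001,0.0002,0.148,0.0005,0.0007,0.0006,-0.4],
    [0.001,0.0002,0.148,0.0005,0.0007,0.0006,-0.4],
  ],
)

```text
clock: 31.7
tool_pos: [0.4672, 0.1691, 0.0333]
tool_rot: [-0.001, 0.992, -0.126, 0.003]
wrist_force: [0.2, 0.2, 0.4]
gripper_width: 0.0257
```

```bash
cat > arc.py <<'E'
from h import *
C=np.array([.547,.1474])
def arc(phis,r=.085,z=.0297):
    p0,R0,s=pose()
    for ph in phis: # wrench yaw deg
        a=np.radians(ph); pos=np.r_[C-r*np.array([np.cos(a),np.sin(a)]),z]
        plan([(pos,a-np.pi/2)])
E
python3 - <<'E'
from arc import *
show()
im,K,E=cam("wrist"); cv2.imwrite("pics/w20.png",im[:,:,::-1])
arc(np.linspace(-14.5,50,11)[1:])
E
```

```text
t 31.7 pos [0.4672 0.1691 0.0333] yaw -104.46 tilt 0.32 F [0.19 0.18 0.38] M [0.01 0.02 0.01] w 0.0257 q [-0.9   0.87  0.81  2.1  -1.09  0.67 -1.15]
[ -0.0021, 0.0132, 0.0044, -0.0004, -0.0008, -0.0178 ]
[ -0.0001, 0.0249, 0.0044, -0.0003, -0.0008, -0.0357 ]
[ 0.0032, 0.0364, 0.0044, -0.0003, -0.0008, -0.0537 ]
[ 0.0078, 0.0475, 0.0044, -0.0002, -0.0008, -0.0716 ]
[ 0.0136, 0.0579, 0.0044, -0.0002, -0.0008, -0.0895 ]
[ 0.0205, 0.0677, 0.0044, -0.0001, -0.0009, -0.1074 ]
[ 0.0285, 0.0766, 0.0044, -0.0001, -0.0009, -0.1253 ]
[ 0.0374, 0.0845, 0.0044, -0.0000, -0.0009, -0.1432 ]
[ 0.0472, 0.0914, 0.0045, 0.0000, -0.0009, -0.1612 ]
[ 0.0577, 0.0972, 0.0045, 0.0001, -0.0009, -0.1791 ]
```

View pics/w20.png

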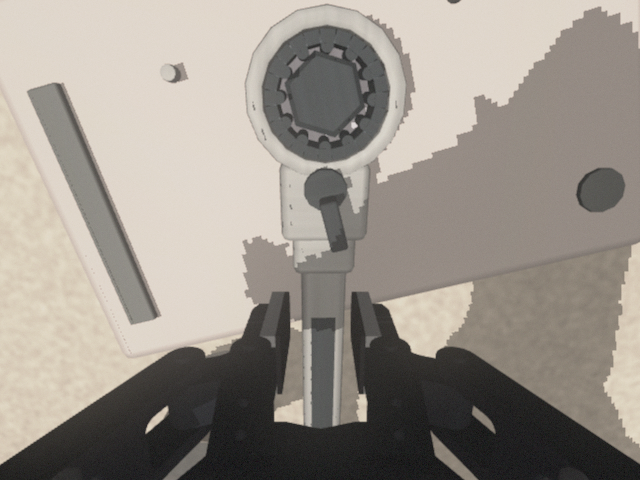

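step_arm(
  moves=[
    [-0.0021,0.0132,0.004,0,-0.0008,-0.0178,-0.4],
    [-0.0001,0.0249,0.0044,0,-0.0008,-0.0357,-0.4],
    [0.0032,0.0364,0.0044,0,-0.0008,-0.0537,-0.4],
    [0.0078,0.0475,0.0044,0,-0.0008,-0.0716,-0.4],
    [0.0136,0.0579,0.0044,0,-0.0008,-0.0895,-0.4],
    [0.0205,0.0677,0.0044,0,-0.0009,-0.1074,-0.4],
    [0.0285,0.0766,0.0044,0,-0.0009,-0.1253,-0.4],
    [0.0374,0.0845,0.0044,0,-0.0009,-0.1432,-0.4],
    [0.0472,0.0914,0.0044,0,-0.0009,-0.1612,-0.4],
    [0.0577,0.0972,0.0044,0,-0.0009,-0.1791,-0.4],
  ],
)

```text
clock: 32.75
tool_pos: [0.49, 0.0839, 0.0295]
tool_rot: [-0.002, 0.905, 0.425, -0.002]
wrist_force: [-2.9, 3.2, 3.3]
gripper_width: 0.0255
```

```bash
python3 - <<'E'
from arc import *
show()
im,K,E=cam("wrist"); cv2.imwrite("pics/w21.png",im[:,:,::-1])
show()
arc(np.linspace(50,-15,11)[1:])
E
```

```text
t 32.75 pos [0.49   0.0839 0.0295] yaw -39.68 tilt 0.32 F [-2.93  3.19  3.33] M [ 0.78  0.84 -0.01] w 0.0255 q [-0.56  0.78  0.51  2.08 -0.82  0.5  -0.11]
t 32.8 pos [0.4924 0.0817 0.0298] yaw -39.54 tilt 0.07 F [-0.63 -0.06 -0.12] M [ 0.05  0.44 -0.01] w 0.0255 q [-0.55  0.78  0.51  2.08 -0.82  0.49 -0.11]
[ 0.0013, -0.0125, 0.0002, -0.0002, 0.0000, 0.0193 ]
[ 0.0034, -0.0243, 0.0002, -0.0002, 0.0001, 0.0374 ]
[ 0.0069, -0.0359, 0.0002, -0.0002, 0.0001, 0.0554 ]
[ 0.0117, -0.0469, 0.0002, -0.0002, 0.0001, 0.0735 ]
[ 0.0176, -0.0574, 0.0002, -0.0002, 0.0001, 0.0915 ]
[ 0.0247, -0.0671, 0.0002, -0.0002, 0.0001, 0.1096 ]
[ 0.0329, -0.0760, 0.0002, -0.0002, 0.0001, 0.1277 ]
[ 0.0420, -0.0838, 0.0002, -0.0002, 0.0001, 0.1457 ]
[ 0.0520, -0.0906, 0.0002, -0.0002, 0.0001, 0.1638 ]
[ 0.0626, -0.0962, 0.0002, -0.0002, 0.0001, 0.1818 ]
```

View pics/w21.png

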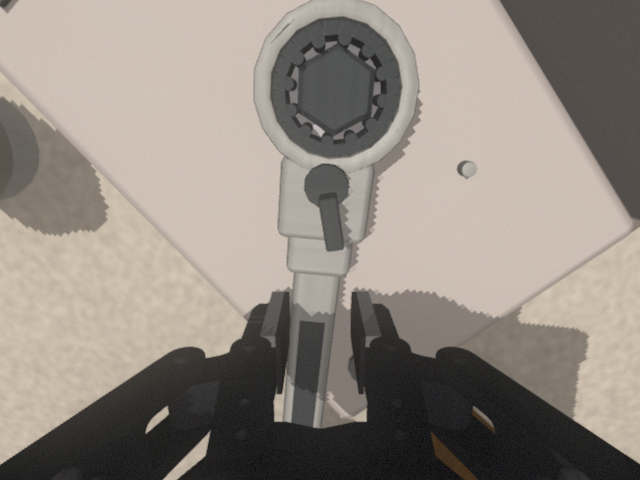

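step_arm(
  moves=[
    [0.0013,-0.0125,0,0,0,0.0193,-0.4],
    [0.0034,-0.0243,0,0,0,0.0374,-0.4],
    [0.0069,-0.0359,0,0,0,0.0554,-0.4],
    [0.0117,-0.0469,0,0,0,0.0735,-0.4],
    [0.0176,-0.0574,0,0,0,0.0915,-0.4],
    [0.0247,-0.0671,0,0,0,0.1096,-0.4],
    [0.0329,-0.076,0,0,0,0.1277,-0.4],
    [0.042,-0.0838,0,0,0,0.1457,-0.4],
    [0.052,-0.0906,0,0,0,0.1638,-0.4],
    [0.0626,-0.0962,0,0,0,0.1818,-0.4],
  ],
)

```text
clock: 33.8
tool_pos: [0.4656, 0.1697, 0.0296]
tool_rot: [0.001, 0.99, -0.138, 0.0]
wrist_force: [0.2, -1.8, 0.9]
gripper_width: 0.0258
```

```bash
python3 - <<'E'
from arc import *
show()
im,K,E=cam("wrist"); np.savez("w22.npz",K=K,E=E,im=im); cv2.imwrite("pics/w22.png",im[:,:,::-1])
show()
arc(np.linspace(-15,51,11)[1:])
E
```

```text
t 33.8 pos [0.4656 0.1697 0.0296] yaw -105.82 tilt 0.11 F [ 0.24 -1.78  0.87] M [-0.44 -0.1   0.04] w 0.0258 q [-0.88  0.86  0.76  2.1  -1.06  0.64 -1.21]
t 33.85 pos [0.4659 0.172  0.0294] yaw -105.91 tilt 0.03 F [ 0.37  1.73 -0.84] M [ 0.1  -0.05 -0.06] w 0.0258 q [-0.89  0.86  0.76  2.09 -1.06  0.64 -1.22]
[ 0.0006, 0.0157, -0.0004, 0.0000, -0.0001, -0.0209 ]
[ 0.0029, 0.0277, -0.0004, 0.0000, -0.0001, -0.0392 ]
[ 0.0065, 0.0393, -0.0004, 0.0000, -0.0001, -0.0575 ]
[ 0.0115, 0.0505, -0.0004, 0.0000, -0.0001, -0.0759 ]
[ 0.0177, 0.0610, -0.0004, 0.0000, -0.0001, -0.0942 ]
[ 0.0251, 0.0708, -0.0004, 0.0000, -0.0001, -0.1125 ]
[ 0.0336, 0.0796, -0.0004, 0.0001, -0.0001, -0.1309 ]
[ 0.0430, 0.0874, -0.0004, 0.0001, -0.0001, -0.1492 ]
[ 0.0533, 0.0941, -0.0004, 0.0001, -0.0001, -0.1675 ]
[ 0.0642, 0.0995, -0.0004, 0.0001, -0.0001, -0.1859 ]
```

View pics/w22.png

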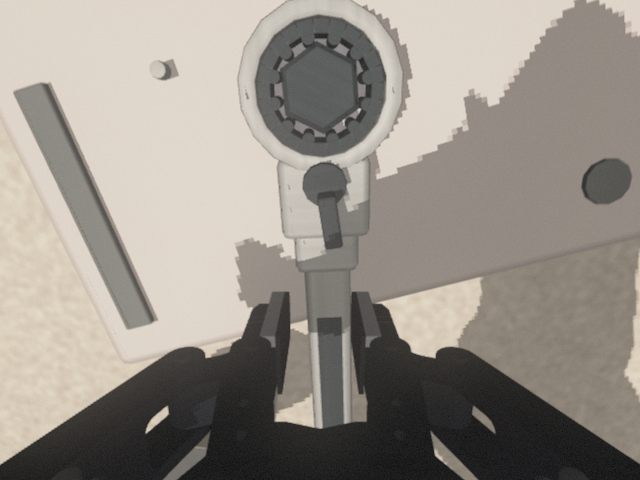

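step_arm(
  moves=[
    [0.0006,0.0157,0,0,0,-0.0209,-0.4],
    [0.0029,0.0277,0,0,0,-0.0392,-0.4],
    [0.0065,0.0393,0,0,0,-0.0575,-0.4],
    [0.0115,0.0505,0,0,0,-0.0759,-0.4],
    [0.0177,0.061,0,0,0,-0.0942,-0.4],
    [0.0251,0.0708,0,0,0,-0.1125,-0.4],
    [0.0336,0.0796,0,0,0,-0.1309,-0.4],
    [0.043,0.0874,0,0,0,-0.1492,-0.4],
    [0.0533,0.0941,0,0,0,-0.1675,-0.4],
    [0.0642,0.0995,0,0,0,-0.1859,-0.4],
  ],
)

```text
clock: 34.85
tool_pos: [0.4916, 0.0811, 0.0295]
tool_rot: [-0.002, 0.899, 0.437, -0.001]
wrist_force: [-3.4, 5.3, 3.4]
gripper_width: 0.0255
```

```bash
python3 - <<'E'
from arc import *
from ring import ortho
show()
im,K,E=cam("wrist"); np.savez("w23.npz",K=K,E=E,im=im); cv2.imwrite("pics/w23.png",im[:,:,::-1])
show()
a=[]
for n in ("w19","w22","w23"):
    o=ortho(np.load(n+".npz"),(.547,.1474),.07,.02,.0001,""); o=cv2.convertScaleAbs(o,alpha=1.7); a.append(o[::2,::2] if 0 else cv2.resize(o,(260,260)))
cv2.imwrite("pics/hex.png",np.hstack(a)[:,:,::-1])
arc(np.linspace(51,-15,11)[1:])
E
```

```text
t 34.85 pos [0.4916 0.0811 0.0295] yaw -38.16 tilt 0.3 F [-3.4   5.32  3.37] M [ 0.82  0.75 -0.04] w 0.0255 q [-0.51  0.76  0.45  2.08 -0.74  0.47 -0.16]
t 34.9 pos [0.4941 0.0789 0.0298] yaw -38.03 tilt 0.04 F [-0.8  -0.57  1.01] M [-0.02  0.46 -0.  ] w 0.0257 q [-0.51  0.76  0.45  2.08 -0.74  0.46 -0.15]
[ 0.0028, -0.0146, 0.0001, -0.0001, -0.0000, 0.0210 ]
[ 0.0051, -0.0266, 0.0002, -0.0001, 0.0000, 0.0394 ]
[ 0.0088, -0.0383, 0.0002, -0.0001, 0.0000, 0.0577 ]
[ 0.0138, -0.0495, 0.0002, -0.0001, 0.0000, 0.0760 ]
[ 0.0200, -0.0600, 0.0002, -0.0001, 0.0000, 0.0944 ]
[ 0.0274, -0.0697, 0.0002, -0.0001, 0.0000, 0.1127 ]
[ 0.0359, -0.0785, 0.0002, -0.0001, 0.0000, 0.1310 ]
[ 0.0454, -0.0863, 0.0002, -0.0001, 0.0000, 0.1494 ]
[ 0.0556, -0.0930, 0.0002, -0.0001, 0.0001, 0.1677 ]
[ 0.0666, -0.0984, 0.0002, -0.0001, 0.0001, 0.1860 ]
```

View pics/hex.png

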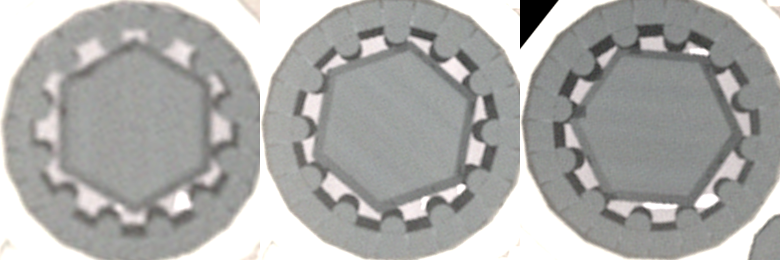

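View pics/w23.png

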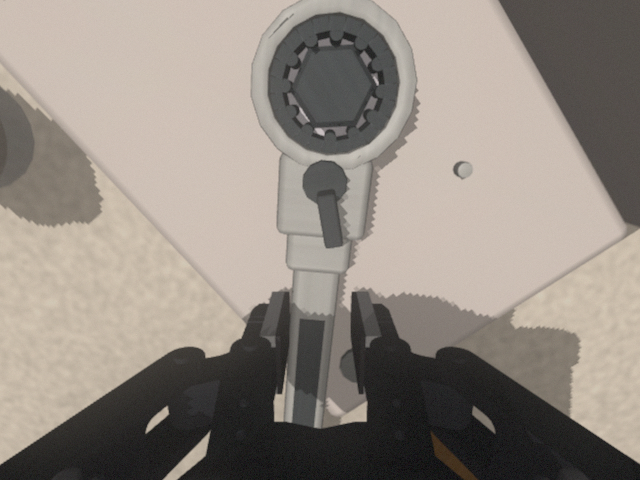

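Hex corner angles are about 0° → 48° → 88° (mod 60), so the bolt is near 1.54 rad, which is too marginal. One more cycle.

step_arm(
  moves=[
    [0.0028,-0.0146,0,0,0,0.021,-0.4],
    [0.0051,-0.0266,0,0,0,0.0394,-0.4],
    [0.0088,-0.0383,0,0,0,0.0577,-0.4],
    [0.0138,-0.0495,0,0,0,0.076,-0.4],
    [0.02,-0.06,0,0,0,0.0944,-0.4],
    [0.0274,-0.0697,0,0,0,0.1127,-0.4],
    [0.0359,-0.0785,0,0,0,0.131,-0.4],
    [0.0454,-0.0863,0,0,0,0.1494,-0.4],
    [0.0556,-0.093,0,0,0,0.1677,-0.4],
    [0.0666,-0.0984,0,0,0,0.186,-0.4],
  ],
)

```text
clock: 35.9
tool_pos: [0.4656, 0.1698, 0.0296]
tool_rot: [0.001, 0.99, -0.138, 0.001]
wrist_force: [0.1, -2.3, 1.0]
gripper_width: 0.0257
```

```bash
python3 - <<'E'
from arc import *
show()
im,K,E=cam("wrist"); np.savez("w24.npz",K=K,E=E,im=im)
arc(np.linspace(-15,51,11)[1:])
E
```

```text
t 35.9 pos [0.4656 0.1698 0.0296] yaw -105.85 tilt 0.13 F [ 0.15 -2.31  0.96] M [-0.47 -0.1   0.03] w 0.0257 q [-0.87  0.85  0.74  2.1  -1.05  0.62 -1.23]
[ 0.0007, 0.0157, -0.0005, 0.0000, -0.0001, -0.0210 ]
[ 0.0030, 0.0277, -0.0005, 0.0000, -0.0001, -0.0393 ]
[ 0.0067, 0.0394, -0.0005, 0.0001, -0.0001, -0.0576 ]
[ 0.0117, 0.0506, -0.0005, 0.0001, -0.0001, -0.0760 ]
[ 0.0179, 0.0611, -0.0005, 0.0001, -0.0001, -0.0943 ]
[ 0.0253, 0.0709, -0.0005, 0.0001, -0.0001, -0.1126 ]
[ 0.0338, 0.0797, -0.0004, 0.0001, -0.0001, -0.1310 ]
[ 0.0432, 0.0875, -0.0004, 0.0001, -0.0001, -0.1493 ]
[ 0.0535, 0.0941, -0.0004, 0.0001, -0.0001, -0.1676 ]
[ 0.0645, 0.0996, -0.0004, 0.0001, -0.0001, -0.1860 ]
```

step_arm(
  moves=[
    [0.0006,0.0157,0,0,0,-0.0209,-0.4],
    [0.0029,0.0277,0,0,0,-0.0392,-0.4],
    [0.0065,0.0393,0,0,0,-0.0575,-0.4],
    [0.0115,0.0505,0,0,0,-0.0759,-0.4],
    [0.0177,0.061,0,0,0,-0.0942,-0.4],
    [0.0251,0.0708,0,0,0,-0.1125,-0.4],
    [0.0336,0.0796,0,0,0,-0.1309,-0.4],
    [0.043,0.0874,0,0,0,-0.1492,-0.4],
    [0.0533,0.0941,0,0,0,-0.1675,-0.4],
    [0.0642,0.0995,0,0,0,-0.1859,-0.4],
  ],
)

```text
clock: 36.95
tool_pos: [0.4917, 0.0808, 0.0295]
tool_rot: [-0.002, 0.9, 0.437, -0.001]
wrist_force: [-4.0, 3.1, 2.6]
gripper_width: 0.0256
```

```bash
python3 - <<'E'
from arc import *
from ring import ortho
show()
im,K,E=cam("wrist"); np.savez("w25.npz",K=K,E=E,im=im); cv2.imwrite("pics/w25.png",im[:,:,::-1])
show()
a=[]
for n in ("w23","w24","w25"):
    o=ortho(np.load(n+".npz"),(.547,.1474),.07,.02,.0001,""); o=cv2.convertScaleAbs(o,alpha=1.7); a.append(cv2.resize(o,(260,260)))
cv2.imwrite("pics/hex2.png",np.hstack(a)[:,:,::-1])
E
```

```text
t 36.95 pos [0.4917 0.0808 0.0295] yaw -38.21 tilt 0.25 F [-4.03  3.09  2.59] M [ 0.76  0.79 -0.05] w 0.0256 q [-0.5   0.76  0.43  2.08 -0.71  0.46 -0.18]
t 37.0 pos [0.494  0.0788 0.0298] yaw -38.08 tilt 0.02 F [-0.1  -0.32  0.97] M [ 0.01  0.46 -0.  ] w 0.0255 q [-0.49  0.76  0.43  2.08 -0.71  0.45 -0.18]
```

View pics/hex2.png

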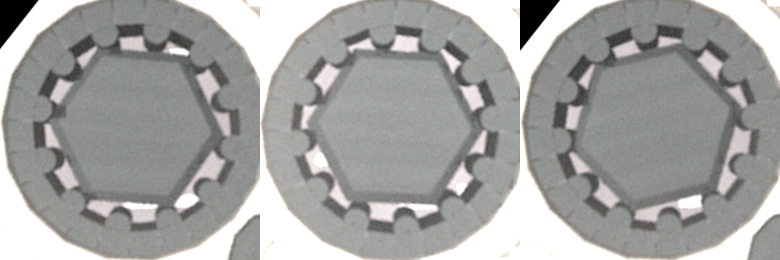

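View pics/w25.png

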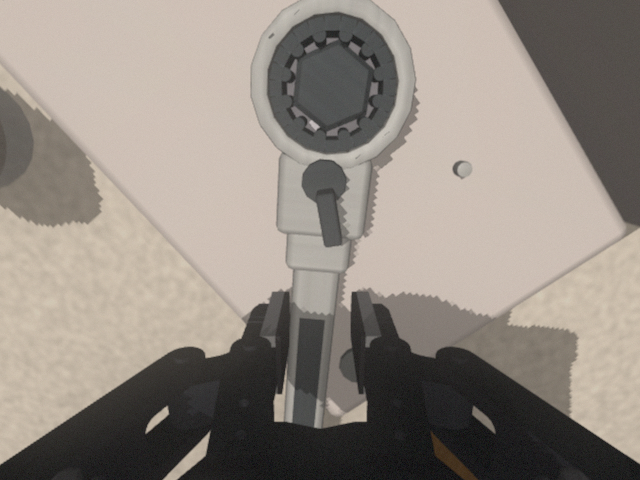

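```bash
python3 - <<'E'
from arc import *
from ring import ortho
a=[]
for n in ("w19","w22","w23","w24","w25"):
    o=ortho(np.load(n+".npz"),(.535,.1474),.07,.055,.0003,""); o=cv2.convertScaleAbs(o,alpha=1.5); cv2.putText(o,n,(5,15),0,.5,(255,0,0)); a.append(o)
a=[x[:366,:366] for x in a]+[np.zeros_like(a[0][:366,:366])]
b=np.vstack([np.hstack(a[:3]),np.hstack(a[3:])]); cv2.imwrite("pics/or.png",cv2.resize(b,(795,530))[:,:,::-1])
E
```

```text
(no output)
```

View pics/or.png

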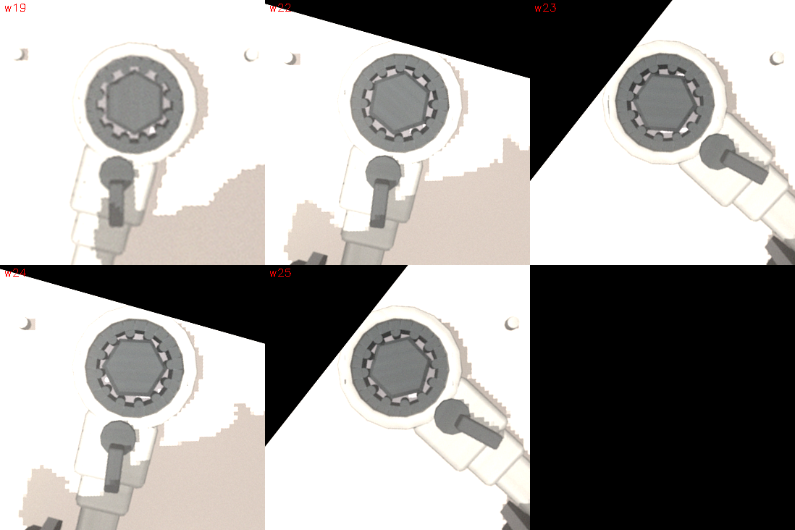

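```bash
python3 - <<'E'
from arc import *
from ring import ortho
def polar(n,r0=9.5,r1=14.2,cx=None):
    d=np.load(n+".npz"); o=ortho(d,(.547,.1474),.07,.02,.00005,""); g=cv2.GaussianBlur(cv2.cvtColor(o,cv2.COLOR_RGB2GRAY),(0,0),4).astype(float)
    return g
def hexang(g,name):
    # ray edges: darkest->: find hex boundary by matching model hexagon: maximise mean gradient along polygon
    gx=cv2.Sobel(g,cv2.CV_64F,1,0,ksize=5); gy=cv2.Sobel(g,cv2.CV_64F,0,1,ksize=5)
    best=[]
    s=1/.05
    def score(th,dx,dy,a=12.0):
        tot=0
        for k in range(6):
            t=np.radians(th+30+60*k); n=np.array([-np.sin(t),-np.cos(t)]) # image dir (x right,y down): left=+y, up=+x
            tt=np.array([-n[1],n[0]]); u=np.linspace(-5.5,5.5,25)
            P=400+s*(np.array([dx,dy])+n*a+u[:,None]*tt)
            X=P.astype(np.float32)[None]
            vx=cv2.remap(gx,X[...,0],X[...,1],1); vy=cv2.remap(gy,X[...,0],X[...,1],1)
            tot+=abs(np.mean(vx*n[0]+vy*n[1]))
        return tot
    for th in np.arange(0,60,2):
        for dx in np.arange(-2,2.1,.5):
            for dy in np.arange(-2,2.1,.5): best.append((score(th,dx,dy),th,dx,dy))
    best.sort(reverse=True); b=best[0]
    for th in np.arange(b[1]-2,b[1]+2.1,.25):
        for dx in np.arange(b[2]-.5,b[2]+.6,.25):
            for dy in np.arange(b[3]-.5,b[3]+.6,.25):
                for a in (11.6,11.8,12,12.2): best.append((score(th,dx,dy,a),th,dx,dy,a))
    best.sort(reverse=True); print(name,[round(float(x),2) for x in best[0]])
for n in ("w19","w22","w23","w24","w25"): hexang(polar(n),n)
E
```

```text
w19 [1248.79, 2.0, 0.75, -0.75, 11.8]
w22 [1841.98, 51.25, 0.75, -0.5, 11.8]
w23 [2225.84, 24.25, 0.75, -0.5, 11.8]
w24 [2153.16, 29.0, 0.75, -0.5, 11.8]
w25 [2025.73, 42.75, 0.75, -0.5, 11.8]
```

```bash
sed -n '/^def hexang/,/print(name/p' /dev/null; python3 - <<'E'
from arc import *
im,K,E=cam("wrist"); np.savez("w26.npz",K=K,E=E,im=im); cv2.imwrite("pics/w26.png",im[:,:,::-1])
show()
w21=cv2.imread("pics/w21.png")[:,:,::-1]
d=np.load("w23.npz"); np.savez("w21.npz",K=d["K"],E=d["E"],im=w21)
from ring import ortho
a=[]
for n in ("w21","w25","w26"):
    o=ortho(np.load(n+".npz"),(.547,.1474),.07,.02,.0001,""); o=cv2.convertScaleAbs(o,alpha=1.7); a.append(cv2.resize(o,(260,260)))
cv2.imwrite("pics/hex3.png",np.hstack(a)[:,:,::-1])
E
```

```text
t 37.05 pos [0.4938 0.0789 0.0297] yaw -38.59 tilt 0.01 F [-0.58 -0.57  0.61] M [ 0.01  0.05 -0.04] w 0.026 q [-0.5   0.76  0.43  2.08 -0.71  0.45 -0.19]
```

View pics/hex3.png

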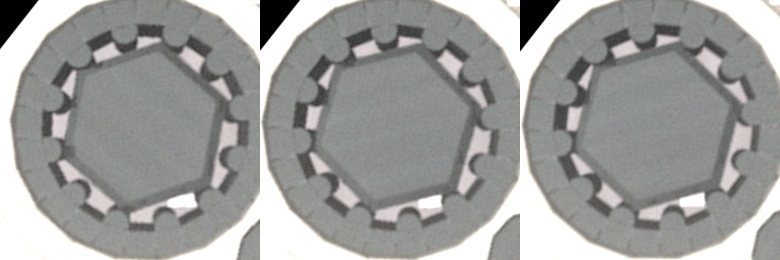

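The hex angles are only known modulo 60°, so I'll do one slower cycle with pictures in between to pin the total down.

```bash
cat > hexa.py <<'E'
from arc import *
from ring import ortho
def hexang(n):
    o=ortho(np.load(n+".npz"),(.547,.1474),.07,.02,.00005,""); g=cv2.GaussianBlur(cv2.cvtColor(o,cv2.COLOR_RGB2GRAY),(0,0),4).astype(float)
    gx=cv2.Sobel(g,cv2.CV_64F,1,0,ksize=5); gy=cv2.Sobel(g,cv2.CV_64F,0,1,ksize=5); s=20
    def score(th,dx=.75,dy=-.5,a=11.8):
        tot=0
        for k in range(6):
            t=np.radians(th+30+60*k); v=np.array([-np.sin(t),-np.cos(t)]); tt=np.array([-v[1],v[0]]); u=np.linspace(-5.5,5.5,25)
            X=(400+s*(np.array([dx,dy])+v*a+u[:,None]*tt)).astype(np.float32)[None]
            tot+=abs(np.mean(cv2.remap(gx,X[...,0],X[...,1],1)*v[0]+cv2.remap(gy,X[...,0],X[...,1],1)*v[1]))
        return tot
    T=np.arange(0,60,.5); return max((max(score(t,dx,dy) for dx in (.5,.75,1.) for dy in (-.75,-.5,-.25)),t) for t in T)[1]
def snap(n):
    im,K,E=cam("wrist"); np.savez(n+".npz",K=K,E=E,im=im); print(n,"hex",hexang(n))
    o=ortho(np.load(n+".npz"),(.547,.1474),.068,.06,.0003,""); cv2.imwrite("pics/o_"+n+".png",cv2.convertScaleAbs(o,alpha=1.5)[:,:,::-1])
E
python3 - <<'E'
from hexa import *
for n in ("w19","w21","w22","w23","w24","w25","w26"): print(n,hexang(n))
show()
arc([45,40,35,30,26])
E
```

```text
w19 0.5
w21 45.5
w22 51.5
w23 24.5
w24 29.0
w25 43.0
w26 44.5
t 37.05 pos [0.4938 0.0789 0.0297] yaw -38.59 tilt 0.01 F [-0.58 -0.57  0.61] M [ 0.01  0.05 -0.04] w 0.026 q [-0.5   0.76  0.43  2.08 -0.71  0.45 -0.19]
[ 0.0028, -0.0133, -0.0000, 0.0000, -0.0000, 0.0178 ]
[ 0.0043, -0.0224, -0.0000, 0.0000, -0.0000, 0.0317 ]
[ 0.0065, -0.0314, -0.0001, 0.0000, -0.0000, 0.0456 ]
[ 0.0095, -0.0402, -0.0001, 0.0000, -0.0000, 0.0595 ]
[ 0.0125, -0.0470, -0.0001, 0.0000, -0.0000, 0.0706 ]
```

step_arm(
  moves=[
    [0.0012,-0.006,0,0,0,0.008,-0.4],
    [0.0028,-0.0133,0,0,0,0.0178,-0.4],
    [0.0043,-0.0224,0,0,0,0.0317,-0.4],
    [0.0065,-0.0314,0,0,0,0.0456,-0.4],
    [0.0095,-0.0402,0,0,0,0.0595,-0.4],
    [0.0125,-0.047,0,0,0,0.0706,-0.4],
    [0.0125,-0.047,0,0,0,0.0706,-0.4],
    [0.0125,-0.047,0,0,0,0.0706,-0.4],
    [0.0125,-0.047,0,0,0,0.0706,-0.4],
    [0.0125,-0.047,0,0,0,0.0706,-0.4],
  ],
)

```text
clock: 38.05
tool_pos: [0.4705, 0.1108, 0.0295]
tool_rot: [0.0, 0.974, 0.225, -0.0]
wrist_force: [-0.1, 0.0, -0.1]
gripper_width: 0.0255
```

```bash
python3 - <<'E'
from hexa import *
show(); snap("w27")
arc([22,18,14,10,6,3])
E
```

```text
t 38.05 pos [0.4705 0.1108 0.0295] yaw -64.02 tilt 0.02 F [-0.07  0.01 -0.1 ] M [-0.    0.03 -0.  ] w 0.0255 q [-0.64  0.77  0.54  2.12 -0.88  0.48 -0.53]
w27 hex 48.0
[ -0.0000, -0.0065, -0.0002, 0.0000, 0.0000, 0.0110 ]
[ 0.0007, -0.0139, -0.0002, 0.0000, 0.0000, 0.0221 ]
[ 0.0020, -0.0212, -0.0002, 0.0000, 0.0000, 0.0333 ]
[ 0.0038, -0.0284, -0.0002, 0.0000, 0.0000, 0.0444 ]
[ 0.0061, -0.0355, -0.0002, 0.0000, 0.0000, 0.0555 ]
[ 0.0081, -0.0407, -0.0002, 0.0000, 0.0000, 0.0638 ]
```

View pics/o_w27.png

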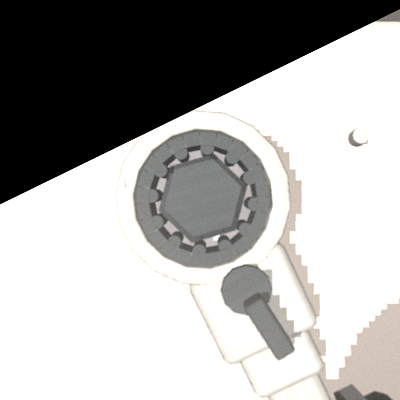

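step_arm(
  moves=[
    [0,-0.0065,0,0,0,0.011,-0.4],
    [0.0007,-0.0139,0,0,0,0.0221,-0.4],
    [0.002,-0.0212,0,0,0,0.0333,-0.4],
    [0.0038,-0.0284,0,0,0,0.0444,-0.4],
    [0.0061,-0.0355,0,0,0,0.0555,-0.4],
    [0.0081,-0.0407,0,0,0,0.0638,-0.4],
    [0.0081,-0.0407,0,0,0,0.0638,-0.4],
    [0.0081,-0.0407,0,0,0,0.0638,-0.4],
    [0.0081,-0.0407,0,0,0,0.0638,-0.4],
    [0.0081,-0.0407,0,0,0,0.0638,-0.4],
  ],
)

```text
clock: 39.1
tool_pos: [0.4619, 0.143, 0.0295]
tool_rot: [0.0, 1.0, 0.026, -0.0]
wrist_force: [0.3, -0.3, 0.3]
gripper_width: 0.026
```

```bash
python3 - <<'E'
from hexa import *
show(); snap("w28")
arc([0,-4,-8,-12,-15])
E
```

```text
t 39.1 pos [0.4619 0.143  0.0295] yaw -86.98 tilt 0.03 F [ 0.31 -0.31  0.26] M [-0.   -0.01 -0.  ] w 0.026 q [-0.77  0.81  0.65  2.13 -0.99  0.55 -0.89]
w28 hex 48.0
[ 0.0004, -0.0055, -0.0002, -0.0000, 0.0001, 0.0084 ]
[ 0.0010, -0.0128, -0.0002, 0.0000, 0.0001, 0.0195 ]
[ 0.0022, -0.0202, -0.0002, 0.0000, 0.0001, 0.0306 ]
[ 0.0039, -0.0274, -0.0002, 0.0000, 0.0001, 0.0417 ]
[ 0.0054, -0.0327, -0.0002, 0.0000, 0.0001, 0.0500 ]
```

```bash
python3 - <<'E'
from hexa import *
arc([8,13,18,23,28])
E
```

```text
[ 0.0006, 0.0094, -0.0002, -0.0000, 0.0001, -0.0139 ]
[ 0.0018, 0.0185, -0.0002, -0.0000, 0.0001, -0.0277 ]
[ 0.0038, 0.0276, -0.0002, -0.0000, 0.0001, -0.0416 ]
[ 0.0066, 0.0364, -0.0002, -0.0000, 0.0001, -0.0555 ]
[ 0.0102, 0.0450, -0.0002, -0.0000, 0.0001, -0.0694 ]
```

step_arm(
  moves=[
    [0.0006,0.0094,0,0,0,-0.0139,-0.4],
    [0.0018,0.0185,0,0,0,-0.0277,-0.4],
    [0.0038,0.0276,0,0,0,-0.0416,-0.4],
    [0.0066,0.0364,0,0,0,-0.0555,-0.4],
    [0.0102,0.045,0,0,0,-0.0694,-0.4],
    [0.0102,0.045,0,0,0,-0.0694,-0.4],
    [0.0102,0.045,0,0,0,-0.0694,-0.4],
    [0.0102,0.045,0,0,0,-0.0694,-0.4],
    [0.0102,0.045,0,0,0,-0.0694,-0.4],
    [0.0102,0.045,0,0,0,-0.0694,-0.4],
  ],
)

```text
clock: 40.15
tool_pos: [0.4718, 0.108, 0.0294]
tool_rot: [0.0, 0.97, 0.242, -0.0]
wrist_force: [0.3, -0.5, 0.6]
gripper_width: 0.0258
```

```bash
python3 - <<'E'
from hexa import *
show(); snap("w29")
arc([32,37,42,47])
E
```

```text
t 40.15 pos [0.4718 0.108  0.0294] yaw -62.0 tilt 0.04 F [ 0.33 -0.5   0.62] M [ 0.05 -0.03  0.02] w 0.0258 q [-0.63  0.77  0.53  2.12 -0.87  0.48 -0.5 ]
w29 hex 44.0
[ 0.0001, 0.0080, -0.0004, 0.0000, 0.0001, -0.0111 ]
[ 0.0012, 0.0172, -0.0004, -0.0000, 0.0001, -0.0250 ]
[ 0.0030, 0.0263, -0.0004, -0.0000, 0.0001, -0.0389 ]
[ 0.0057, 0.0352, -0.0004, -0.0000, 0.0001, -0.0528 ]
```

```bash
python3 - <<'E'
import cv2,numpy as np
cv2.imwrite("pics/cmp.png",np.hstack([cv2.imread(f"pics/o_w{k}.png")[:400,:400] for k in (28,29)]))
from hexa import *
d=np.load("w29.npz"); cv2.imwrite("pics/w29.png",d["im"][:,:,::-1])
E
```

```text
(no output)
```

View pics/cmp.png

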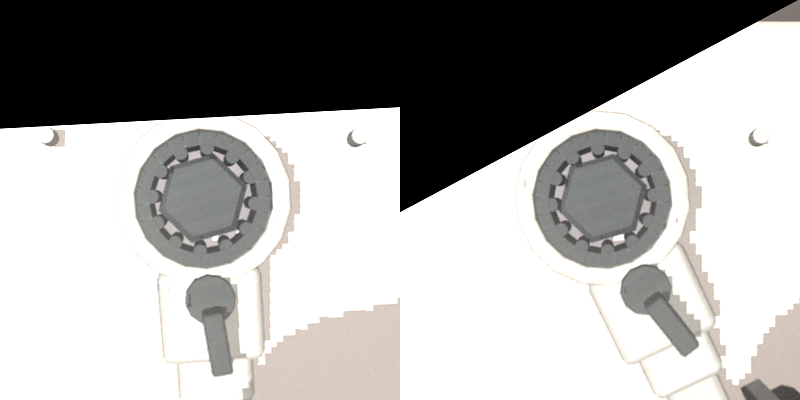

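View pics/w29.png

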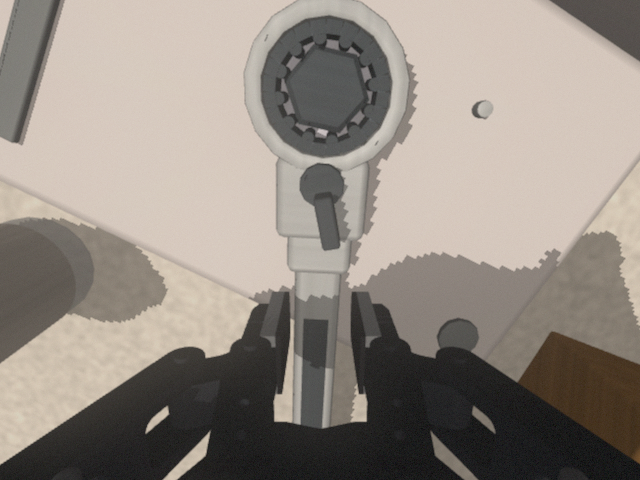

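step_arm(
  moves=[
    [0.0001,0.008,0,0,0,-0.0111,-0.4],
    [0.0012,0.0172,0,0,0,-0.025,-0.4],
    [0.003,0.0263,0,0,0,-0.0389,-0.4],
    [0.0057,0.0352,0,0,0,-0.0528,-0.4],
    [0.0057,0.0352,0,0,0,-0.0528,-0.4],
    [0.0057,0.0352,0,0,0,-0.0528,-0.4],
    [0.0057,0.0352,0,0,0,-0.0528,-0.4],
    [0.0057,0.0352,0,0,0,-0.0528,-0.4],
    [0.0057,0.0352,0,0,0,-0.0528,-0.4],
    [0.0057,0.0352,0,0,0,-0.0528,-0.4],
  ],
)

```text
clock: 41.2
tool_pos: [0.4891, 0.0852, 0.0294]
tool_rot: [0.0, 0.917, 0.399, -0.0]
wrist_force: [-0.3, -0.2, 0.0]
gripper_width: 0.0258
```

```bash
python3 - <<'E'
from hexa import *
show(); snap("w30")
cv2.imwrite("pics/cmp2.png",np.hstack([cv2.imread(f"pics/o_w{k}.png")[:400,:400] for k in (29,30)]))
E
```

```text
t 41.2 pos [0.4891 0.0852 0.0294] yaw -42.99 tilt 0.04 F [-0.33 -0.22  0.  ] M [0.03 0.04 0.02] w 0.0258 q [-0.52  0.76  0.45  2.09 -0.74  0.46 -0.25]
w30 hex 48.0
```

View pics/cmp2.png

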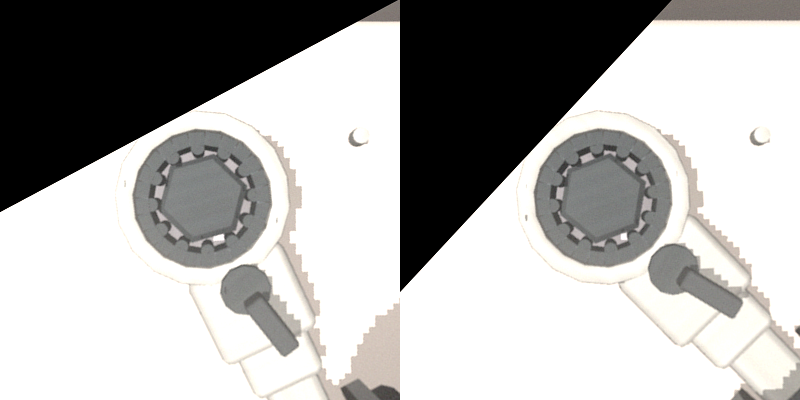

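```bash
python3 - <<'E'
from hexa import *
arc(np.linspace(47,-16,11)[1:])
E
```

```text
[ 0.0006, -0.0118, -0.0004, -0.0000, 0.0001, 0.0175 ]
[ 0.0026, -0.0233, -0.0003, -0.0000, 0.0001, 0.0350 ]
[ 0.0057, -0.0346, -0.0003, -0.0000, 0.0001, 0.0525 ]
[ 0.0101, -0.0454, -0.0003, -0.0000, 0.0001, 0.0700 ]
[ 0.0157, -0.0557, -0.0003, -0.0000, 0.0001, 0.0875 ]
[ 0.0223, -0.0653, -0.0004, -0.0000, 0.0001, 0.1050 ]
[ 0.0300, -0.0741, -0.0004, 0.0000, 0.0001, 0.1225 ]
[ 0.0385, -0.0820, -0.0004, 0.0000, 0.0001, 0.1400 ]
[ 0.0479, -0.0890, -0.0004, 0.0000, 0.0001, 0.1575 ]
[ 0.0580, -0.0948, -0.0004, 0.0000, 0.0001, 0.1750 ]
```

step_arm(
  moves=[
    [0.0006,-0.0118,0,0,0,0.0175,-0.4],
    [0.0026,-0.0233,0,0,0,0.035,-0.4],
    [0.0057,-0.0346,0,0,0,0.0525,-0.4],
    [0.0101,-0.0454,0,0,0,0.07,-0.4],
    [0.0157,-0.0557,0,0,0,0.0875,-0.4],
    [0.0223,-0.0653,0,0,0,0.105,-0.4],
    [0.03,-0.0741,0,0,0,0.1225,-0.4],
    [0.0385,-0.082,0,0,0,0.14,-0.4],
    [0.0479,-0.089,0,0,0,0.1575,-0.4],
    [0.058,-0.0948,0,0,0,0.175,-0.4],
  ],
)

```text
clock: 42.25
tool_pos: [0.4655, 0.1704, 0.0295]
tool_rot: [0.001, 0.99, -0.141, 0.0]
wrist_force: [0.0, -2.0, 0.8]
gripper_width: 0.0253
```

```bash
python3 - <<'E'
from hexa import *
show(); snap("w31")
arc(np.linspace(-16,14,6)[1:])
E
```

```text
t 42.25 pos [0.4655 0.1704 0.0295] yaw -106.27 tilt 0.08 F [ 0.04 -2.03  0.78] M [-0.43 -0.06  0.05] w 0.0253 q [-0.87  0.85  0.73  2.09 -1.04  0.62 -1.24]
w31 hex 52.5
[ 0.0008, 0.0134, -0.0007, -0.0000, 0.0000, -0.0177 ]
[ 0.0026, 0.0243, -0.0007, -0.0000, 0.0000, -0.0343 ]
[ 0.0056, 0.0351, -0.0007, -0.0000, 0.0000, -0.0510 ]
[ 0.0096, 0.0454, -0.0007, -0.0000, 0.0000, -0.0677 ]
[ 0.0147, 0.0553, -0.0007, -0.0000, 0.0000, -0.0843 ]
```

step_arm(
  moves=[
    [0.0008,0.0134,0,0,0,-0.0177,-0.4],
    [0.0026,0.0243,0,0,0,-0.0343,-0.4],
    [0.0056,0.0351,0,0,0,-0.051,-0.4],
    [0.0096,0.0454,0,0,0,-0.0677,-0.4],
    [0.0147,0.0553,0,0,0,-0.0843,-0.4],
    [0.0147,0.0553,0,0,0,-0.0843,-0.4],
    [0.0147,0.0553,0,0,0,-0.0843,-0.4],
    [0.0147,0.0553,0,0,0,-0.0843,-0.4],
    [0.0147,0.0553,0,0,0,-0.0843,-0.4],
    [0.0147,0.0553,0,0,0,-0.0843,-0.4],
  ],
)

```text
clock: 43.3
tool_pos: [0.4643, 0.1252, 0.0293]
tool_rot: [0.0, 0.992, 0.125, -0.0]
wrist_force: [-0.0, -0.5, -0.1]
gripper_width: 0.0258
```

```bash
python3 - <<'E'
from hexa import *
show(); snap("w32")
arc(np.linspace(14,52,7)[1:])
cv2.imwrite("pics/cmp3.png",np.hstack([cv2.imread(f"pics/o_w{k}.png")[:400,:400] for k in (31,32)]))
E
```

```text
t 43.3 pos [0.4643 0.1252 0.0293] yaw -75.63 tilt 0.04 F [-0.05 -0.52 -0.13] M [ 0.02 -0.02 -0.02] w 0.0258 q [-0.69  0.78  0.57  2.13 -0.93  0.5  -0.72]
w32 hex 3.5
[ 0.0014, 0.0097, -0.0004, 0.0000, 0.0001, -0.0166 ]
[ 0.0032, 0.0213, -0.0004, 0.0000, 0.0001, -0.0341 ]
[ 0.0064, 0.0326, -0.0004, 0.0000, 0.0001, -0.0517 ]
[ 0.0107, 0.0435, -0.0004, 0.0000, 0.0001, -0.0693 ]
[ 0.0162, 0.0539, -0.0004, 0.0000, 0.0001, -0.0869 ]
[ 0.0229, 0.0636, -0.0004, 0.0000, 0.0001, -0.1045 ]
```

View pics/cmp3.png

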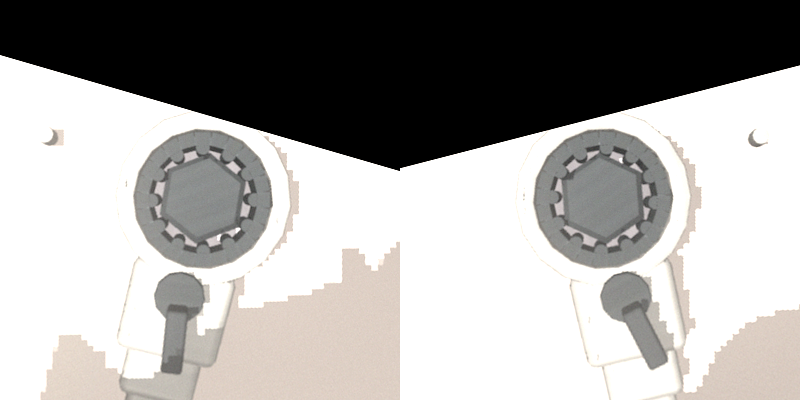

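step_arm(
  moves=[
    [0.0014,0.0097,0,0,0,-0.0166,-0.4],
    [0.0032,0.0213,0,0,0,-0.0341,-0.4],
    [0.0064,0.0326,0,0,0,-0.0517,-0.4],
    [0.0085,0.038,0,0,0,-0.06,-0.4],
    [0.0085,0.038,0,0,0,-0.06,-0.4],
    [0.0085,0.038,0,0,0,-0.06,-0.4],
    [0.0085,0.038,0,0,0,-0.06,-0.4],
    [0.0085,0.038,0,0,0,-0.06,-0.4],
    [0.0085,0.038,0,0,0,-0.06,-0.4],
    [0.0085,0.038,0,0,0,-0.06,-0.4],
  ],
)

```text
clock: 44.35
tool_pos: [0.4781, 0.0974, 0.0293]
tool_rot: [-0.0, 0.951, 0.309, -0.001]
wrist_force: [-2.7, 1.4, 0.5]
gripper_width: 0.026
```

```bash
python3 - <<'E'
from hexa import *
show(); snap("w33")
E
```

```text
t 44.35 pos [0.4781 0.0974 0.0293] yaw -54.03 tilt 0.08 F [-2.7   1.43  0.53] M [ 0.3   0.53 -0.01] w 0.026 q [-0.57  0.76  0.48  2.11 -0.8   0.46 -0.41]
w33 hex 22.5
```

```bash
python3 - <<'E'
from hexa import *
arc([41,46,51])
E
```

```text
[ 0.0006, 0.0093, -0.0005, -0.0001, 0.0002, -0.0140 ]
[ 0.0018, 0.0185, -0.0005, -0.0001, 0.0002, -0.0279 ]
[ 0.0038, 0.0276, -0.0005, -0.0001, 0.0002, -0.0418 ]
```

step_arm(
  moves=[
    [0.0003,0.0046,0,0,0,-0.007,-0.4],
    [0.0006,0.0093,0,0,0,-0.014,-0.4],
    [0.0012,0.014,0,0,0,-0.021,-0.4],
    [0.0018,0.0185,0,0,0,-0.0279,-0.4],
    [0.0028,0.023,0,0,0,-0.035,-0.4],
    [0.0038,0.0276,0,0,0,-0.0418,-0.4],
    [0.0038,0.0276,0,0,0,-0.0418,-0.4],
    [0.0038,0.0276,0,0,0,-0.0418,-0.4],
    [0.0038,0.0276,0,0,0,-0.0418,-0.4],
    [0.0032,0.023,0,0,0,-0.0418,-0.4],
  ],
)

```text
clock: 45.4
tool_pos: [0.4929, 0.0829, 0.0296]
tool_rot: [0.001, 0.903, 0.43, 0.001]
wrist_force: [-0.5, 0.1, 0.6]
gripper_width: 0.0258
```

```bash
python3 - <<'E'
from hexa import *
show(); snap("w34")
E
```

```text
t 45.4 pos [0.4929 0.0829 0.0296] yaw -39.06 tilt 0.16 F [-0.46  0.06  0.56] M [-0.06 -0.06 -0.01] w 0.0258 q [-0.5   0.75  0.42  2.08 -0.7   0.44 -0.22]
w34 hex 37.0
```

step_arm(
  moves=[
    [0,0,0,0,0,0,-0.2],
    [0,0,0,0,0,0,-0.2],
    [0,0,-0.01,0,0,0,-0.2],
    [0,0,-0.03,0,0,0,-0.2],
    [0,0,-0.07,0,0,0,-0.2],
    [0,0,-0.12,0,0,0,-0.2],
    [0,0,-0.17,0,0,0,-0.2],
    [0,0,-0.22,0,0,0,-0.2],
    [0,0,-0.24,0,0,0,-0.2],
    [0,0,-0.24,0,0,0,-0.2],
  ],
)

```text
clock: 46.45
tool_pos: [0.4934, 0.0837, 0.2244]
tool_rot: [0.001, 0.903, 0.43, 0.003]
wrist_force: [0.6, -1.1, -1.3]
gripper_width: 0.0342
```

```bash
python3 - <<'E'
from hexa import *
show(); snap("w35"); d=np.load("w35.npz"); cv2.imwrite("pics/w35.png",d["im"][:,:,::-1])
im,K,E=cam("side"); crop(im,200,120,400,270,4,"side35.png")
im,K,E=cam("scene"); cv2.imwrite("pics/scene35.png",im[:,:,::-1])
E
```

```text
t 46.45 pos [0.4934 0.0837 0.2244] yaw -39.0 tilt 0.32 F [ 0.61 -1.14 -1.3 ] M [ 0.07 -0.02  0.  ] w 0.0342 q [-0.73  0.48  0.74  1.92 -0.41  0.89 -0.47]
w35 hex 36.5
```

View pics/w35.png

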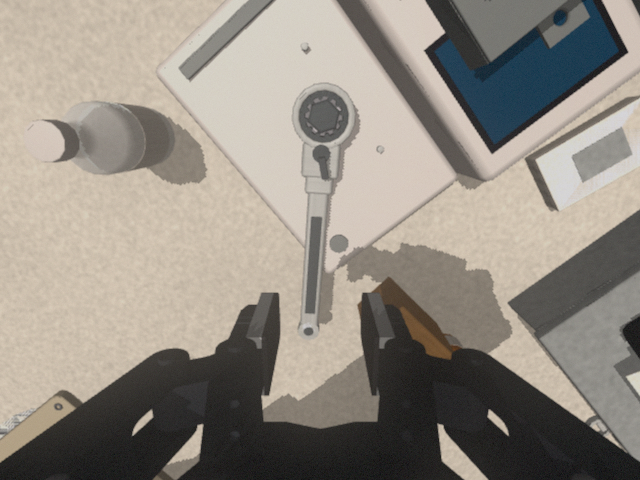

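View pics/side35.png

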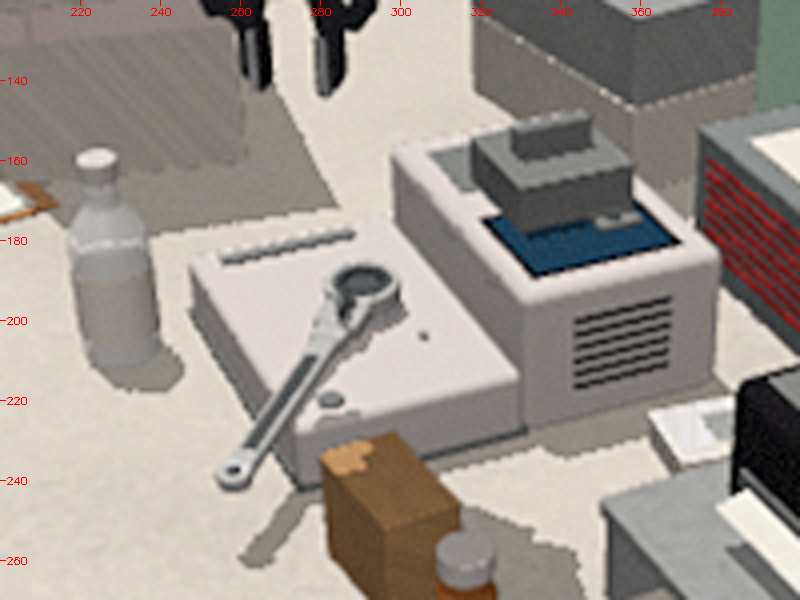

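View pics/scene35.png

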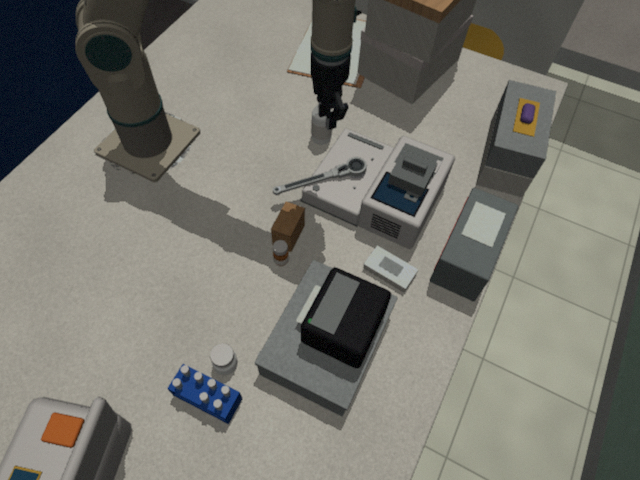

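The final views show:
- The wrench is seated, with its handle resting on the deck and the tab on the right (loosen) side.
- The cover is flat on the rear top.
- The bystanders are where they were.
- The gripper is clear of everything.

Handing in.

```bash
python3 - <<'E'
from h import *
show(); print(env.hand_in())
E
```

```text
t 46.6 pos [0.4908 0.0839 0.2208] yaw -39.0 tilt 0.11 F [ 0.29 -0.79 -0.62] M [ 0.04 -0.   -0.01] w 0.0344 q [-0.72  0.48  0.73  1.93 -0.41  0.89 -0.46]
the job is handed in; nothing more can be done
None
```

The lock bolt is turned well past a quarter turn. The job was handed in at 46.6 s, with no verdict reported.

**What I did**
1. Lifted the cover off and set it flat on the analyser's rear top, about 140 mm from the bolt.
2. Pulled the wrench out from under the shelf and threw its lever to loosen.
3. Put the ring fully down on the bolt head; it met the boss with about 8 N, and the hexagon filled the opening in the pictures.
4. Drove the bolt anticlockwise in several ratchet swings, then withdrew straight up.

**Last checks**
- **Bolt angle:** my best estimate is about 157° (2.7 rad). The hexagon can only be read modulo 60°. The last swing, followed picture by picture, added about 45° on its own. Even the most pessimistic reading of the earlier swings gives about 97° (1.7 rad), above the 1.5 needed and short of the end stop.
- **Final views:** the wrench rests on the bolt with the tab on the loosen side, the cover lies flat, the visible bystanders look unmoved and the gripper is clear. I saw no sign of a bystander being disturbed.

**What failed or disagreed**
- **Fingertip position:** the fingertips sat about 25 to 37 mm behind the reported TCP, not 11 mm ahead as stated. My first grasp of the cover therefore closed in the air above the bar, without moving anything; I used the measured offset after that.
- **Scene camera:** its calibration looked off by 2 to 3 pixels near the analyser, so I relied on the wrist camera there.
- **Swing losses:** the swings lost more motion than expected to ratchet and fit play. One slow partial forward swing (about 44°) moved the bolt hardly at all.

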